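# Pack the dried desiccant canisters and latch the tin

### The job

The desiccant canisters on the mat have been dried: stand them all upright on the floor of the round tin, the blue-capped indicator in the middle and the orange-capped ones close around it, side by side (every one nearly touching the middle one and a neighbour, so that empty places are left together). Only then swing the lid fully shut, lay the bail over the keeper on the lid while the lever is still up, and press the red lever down over centre until it lies flat against the tin. Do not move the module tray, the carton or the module pack.

Things in the scene. Friction and masses are not known exactly. Their poses are not given: they have to be found in the camera images.
- tin: round aluminium tin, fixed to the bench, rim 100 mm high, 192 mm across inside (inner radius 96 mm, wall 3 mm, inner floor 4 mm above its underside): it just holds seven canisters, one in the middle and six around it. Origin: centre of its underside. Its x axis points from the latch side (-x) to the lid hinge side (+x), z up
- lid (a joint): lid of the tin (rad): 0 = shut, positive = open; starts near 2, leaning back past upright. A disc 203 mm across, 5 mm thick (shut: top 105 mm above the bench), keeper on its free edge. Stiff hinge (0.36 N m friction): it stays where it is left, and 2 to 3 N at the edge move it. Under the latch the gasket gives 1 to 3 mm (value then about -0.01)
- lid_hinge (a point): point on the lid's hinge axis, at (+104, 0, +100) mm in the tin's frame; the axis is level, along the tin's y
- lid_edge (a point): point on the lid's outer face (its top when shut), 194 mm from the hinge axis, near the free edge; lid shut: x points from latch to hinge, z up
- keeper (a point): steel ledge 22 mm wide that stands 22 mm out from the tin's wall at the lid's free edge (225 mm from the hinge axis), its outer end a lip 5 mm high. The point is the crossbar's centre when it lies in the keeper (lip's inner face 8 mm farther out, lid edge 7.5 mm farther in, ledge 2.5 mm below). Lid shut: x points inwards to the tin, z up
- lever (a joint): red lever of the draw latch on the tin's wall (rad): 0 = shut, pointing straight down along the wall; pi/2 = straight out; stop at 2.3; starts near 1.95, out and up. Plate 30 mm wide, 44 mm long from the pivot, then an end bent outwards, 57 mm from the pivot in all. Stays where it is left; over centre below about 0.35, where the bail's pull holds it shut
- latch_pivot (a point): pivot of the lever, at (-113, 0, +68) mm in the tin's frame; the axis is level, along the tin's y
- lever_grip (a point): point on the lever's pressing face, 40 mm along the lever from the pivot. The face lies 9 mm from the line through the pivot and looks outwards when shut, up when the lever points straight out. Shutting takes up to about 6 N here
- bail (a joint): swing of the wire bail on the lever (rad), stop at 2.5. Its lean outwards from upright is (bail - lever): at first 0.45 to 0.65, standing up, resting at its stop. It turns freely: pushed inwards past upright it falls over, crossbar on the shut lid behind the keeper's lip; pressing the lever then draws the crossbar down into the keeper and tight
- bail_bar (a point): middle of the bail's crossbar, which lies along the tin's y. The bail is a U of 5 mm steel wire, legs 50 mm apart and 50 mm long; it turns on a pin in the lever, 16 mm from the lever's pivot (lever shut: 5.5 mm inwards of the pivot, 15 mm below)
- canister_blue: refillable desiccant canister: white cylinder 60 mm across, 60 mm tall, with a dark blue window band and on top a blue screw cap 24 mm across, 26 mm tall (86 mm in all), 0.13 to 0.24 kg. Origin: centre of its underside, z up through the cap; yaw means nothing. Gripped by the cap it can stand close beside others. The humidity indicator
- canister_1: refillable desiccant canister: white cylinder 60 mm across, 60 mm tall, with an amber window band and on top an orange screw cap 24 mm across, 26 mm tall (86 mm in all), 0.13 to 0.24 kg. Origin: centre of its underside, z up through the cap; yaw means nothing. Gripped by the cap it can stand close beside others. Not all six are there each time
- canister_2: refillable desiccant canister: white cylinder 60 mm across, 60 mm tall, with an amber window band and on top an orange screw cap 24 mm across, 26 mm tall (86 mm in all), 0.13 to 0.24 kg. Origin: centre of its underside, z up through the cap; yaw means nothing. Gripped by the cap it can stand close beside others. Not all six are there each time
- canister_3: refillable desiccant canister: white cylinder 60 mm across, 60 mm tall, with an amber window band and on top an orange screw cap 24 mm across, 26 mm tall (86 mm in all), 0.13 to 0.24 kg. Origin: centre of its underside, z up through the cap; yaw means nothing. Gripped by the cap it can stand close beside others. Not all six are there each time
- canister_4: refillable desiccant canister: white cylinder 60 mm across, 60 mm tall, with an amber window band and on top an orange screw cap 24 mm across, 26 mm tall (86 mm in all), 0.13 to 0.24 kg. Origin: centre of its underside, z up through the cap; yaw means nothing. Gripped by the cap it can stand close beside others. Not all six are there each time
- canister_5: refillable desiccant canister: white cylinder 60 mm across, 60 mm tall, with an amber window band and on top an orange screw cap 24 mm across, 26 mm tall (86 mm in all), 0.13 to 0.24 kg. Origin: centre of its underside, z up through the cap; yaw means nothing. Gripped by the cap it can stand close beside others. Not all six are there each time
- canister_6: refillable desiccant canister: white cylinder 60 mm across, 60 mm tall, with an amber window band and on top an orange screw cap 24 mm across, 26 mm tall (86 mm in all), 0.13 to 0.24 kg. Origin: centre of its underside, z up through the cap; yaw means nothing. Gripped by the cap it can stand close beside others. Not all six are there each time
- mat: green antistatic mat, 280 x 290 x 3 mm, fixed on the bench; the canisters start on it. Origin: centre of its underside
- module_tray: bystander: loose black tray 130 x 240 x 30 mm with green memory modules, beyond the work
- carton: bystander: small closed cardboard carton 80 x 100 x 60 mm, beyond the mat
- module_pack: bystander: clear clamshell pack 160 x 56 x 14 mm with a memory module

How it is judged:
By the outcome, as a careful person would: the job done as asked, in the order asked, and still so for the second after the job is handed in, with the robot touching nothing.
Of canister_1, canister_2, canister_3, canister_4, canister_5, canister_6 only 4 to 6 are there at a start; the rules pass over those that are not, and their reading is None.
At some moment in a run one of canister_1, canister_2, canister_3, canister_4, canister_5, canister_6 may be knocked a few centimetres aside while the robot is not near it.
It also fails if it takes over 210 s, if anything falls off the work surface, if the arm or the gripper's body presses on something with over 40 N, if the wrist force passes 120 N, or if a joint passes its speed limit or range.

### The arm

A 6-joint arm with a two-finger parallel gripper is mounted at the origin on the work surface. World frame = base frame: x ahead of the robot, y to its left, z up, the work surface at z = 0. Lengths are in m, angles in rad, forces in N, time in s.
With the tool pointing down it reaches from about 0.325 to 0.85 m from the base axis. Payload 15.5 kg.
Tool frame: the origin (TCP) lies on the centre line of the jaws, within the pads' length; the fingertips stand 19 mm ahead of it and the grasp point (between the pads) is the TCP; z points along the fingers, y is the direction in which the jaws open and shut (so a half turn about z gives the same grasp; the last joint's range is limited). The gripper opens to 91 mm and grips with 3 to 60 N. Pads are 32 mm wide; open, the fingers measure 118 mm over their backs; the gripper's body (76 mm by 178 mm) begins 60 mm behind the grasp point.
Start: joints at [-1.321, 0.494, 1.345, -0, 1.302, -0.096], TCP at [0.212, -0.588, 0.233] pointing down, gripper open.
Joint ranges: [-2.91, 2.91], [-0.82, 2.16], [0.22, 2.67], [-1.22, 4.37], [0.12, 2.79], [-3.08, 3.08]. Speed limits (rad/s): [1.89, 1.89, 2.57, 3.01, 3.01, 3.01].

### API

Orientations are given as a unit quaternion [x, y, z, w].
In Python, from station import manip gives the robot as it stands. The module is installed in compiled form; this text tells all that it offers.
- The arm moves only by the tool send_rows, never from a script. Its argument "series" is a list of rows, each an object with "fingers": the finger opening in mm, from 0 to 91.2; "slide": the shift along the world's x, y, z in mm, a list of three; "delta_rot": the turn, a rotation vector about the world's x, y, z in rad, a list of three. In form: [{"fingers": fingers, "slide": [tx, ty, tz], "delta_rot": [wx, wy, wz]}, ...]. A call has exactly 8 rows; each row shifts and turns the pose as measured when the row begins; what a row does not reach is not made up. A row lasts 1/10 s, in which the tool goes at most 50 mm and 8.59 degrees, less where a joint would pass 70% of its speed; a pose out of reach is approached as far as the arm can. A call is refused whole if a number of a shift passes 50 or a number of a turn 0.15, either way. A call with a gripper value outside its range is refused whole. The fingers move at their own pace and stop on an object; "force" is the grip in N (left out, the last holds). Time passes only in rows, so rows that do not move let the fingers close, or fill a call up. It gives the time, the measured TCP pose, the force and the opening at its end, in the units of the state.
- manip.get_obs(): the state, without advancing time (a new reading comes with each control period).
- manip.snapshot(name): name is "scene" or "top" or "wrist"; returns the picture (400x640x3 uint8, blue, green, red); there is no depth.
- manip.camera_model(name): a dict with "mtx" (3x3 intrinsics, pixels), "R" (3x3) and "t" (3): a world point X has camera coordinates R X + t; the wrist camera has in their place "hand_eye" (4x4, takes a point from camera to tool coordinates, whose origin is the TCP and whose axes are the flange's). Camera axes: x right, y down, z forward; pixel columns grow to the right and rows downward; lengths in m; the calibration is good to about 2 mm. A picture is of the moment at which its call begins: read the wrist's pose just before it. camera_model takes no time and is no camera call.
- manip.job_done(): hands the job in, once; it reports no verdict.
The state is a dict: "t": time; "q": joint angles; "qd": joint speeds; "tau": joint torques, N m; "eef_pos": TCP position; "eef_rot": TCP orientation; "ft_force": force on the tool from outside, world axes, zero at the start; "wrist_torque": the same for the moment, N m; "gripper_width": finger opening in m.
Only numpy, scipy, OpenCV 4.12 (cv2) and the standard library are available. Lean on these libraries where they do the work, as an engineer would, in place of code of your own. Each camera call takes 0.05 s, during which the arm holds its last target.

## Working session

There is one attempt and no reset: what is moved stays moved. The work goes in short steps, Python scripts to look and compute and a tool call to move; the robot and the scene stay as the last step left them, time stands still between calls to the robot, and variables do not carry over. Pictures are saved under pics/ and viewed, and the job is handed in when it is done.

Besides the shell and the picture viewer there is one more tool, called after "Call:" by a JSON object that holds its "api" and its "payload". send_rows: Moves the arm, as the interface text tells. Its arguments: {"type":"object","properties":{"series":{"type":"array"},"force":{"type":"number"}},"required":["series"]}

```bash
ls; mkdir -p pics; python3 - <<'E'
from station import manip
import cv2
for n in ["scene","top","wrist"]:
    im=manip.snapshot(n); cv2.imwrite(f"pics/{n}0.png",im)
    print(n,manip.camera_model(n))
print(manip.get_obs())
E
```

```text
pics
scene {'mtx': array([[502.12444606,   0.        , 315.00880006],
       [  0.        , 502.12444606, 202.39393984],
       [  0.        ,   0.        ,   1.        ]]), 'R': array([[-0.12369863,  0.99231531, -0.00299597],
       [ 0.81903073,  0.10039205, -0.56489831],
       [-0.56025647, -0.07233094, -0.82515509]]), 't': array([ 0.12043995, -0.40916999,  1.60691231])}
top {'mtx': array([[481.0890869 ,   0.        , 316.50341122],
       [  0.        , 481.0890869 , 209.2090462 ],
       [  0.        ,   0.        ,   1.        ]]), 'R': array([[-0.02070276, -0.99971246,  0.01209922],
       [-0.98752729,  0.01855816, -0.15635038],
       [ 0.15608088, -0.0151852 , -0.98762754]]), 't': array([-0.02499462,  0.59840665,  1.1416431 ])}
wrist {'mtx': array([[333.57161521,   0.        , 326.43870751],
       [  0.        , 333.57161521, 194.98074105],
       [  0.        ,   0.        ,   1.        ]]), 'hand_eye': array([[ 5.47767510e-04, -9.67115025e-01, -2.54338808e-01,
         7.12790774e-02],
       [ 9.99999815e-01,  4.62372474e-04,  3.95535560e-04,
         7.56003813e-04],
       [-2.64929119e-04, -2.54338978e-01,  9.67115099e-01,
        -1.52215544e-01],
       [ 0.00000000e+00,  0.00000000e+00,  0.00000000e+00,
         1.00000000e+00]])}
{'t': 0.15, 'q': array([-1.32049320e+00,  4.94035758e-01,  1.34600902e+00, -3.95525668e-06,
        1.30245129e+00, -9.55177398e-02]), 'qd': array([-0.00013746, -0.00087759, -0.00304927,  0.00086466,  0.00011893,
       -0.00088599]), 'tau': array([-1.09694316e-03, -8.79198360e+01, -3.82051420e+01,  7.05339247e-02,
        5.03181433e-02, -1.04294259e-04]), 'eef_pos': array([ 0.21177949, -0.58773734,  0.23247128]), 'eef_rot': array([ 9.85088009e-01,  1.72050605e-01, -3.68248555e-05, -4.50207690e-04]), 'ft_force': array([-0.40853404,  0.3397369 , -0.63426447]), 'wrist_torque': array([-0.01662298,  0.01921344, -0.04471356]), 'gripper_width': 0.09153563712986859}
```

View pics/scene0.png

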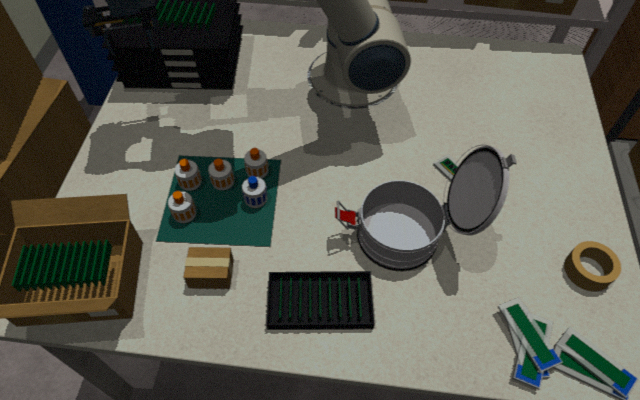

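View pics/top0.png

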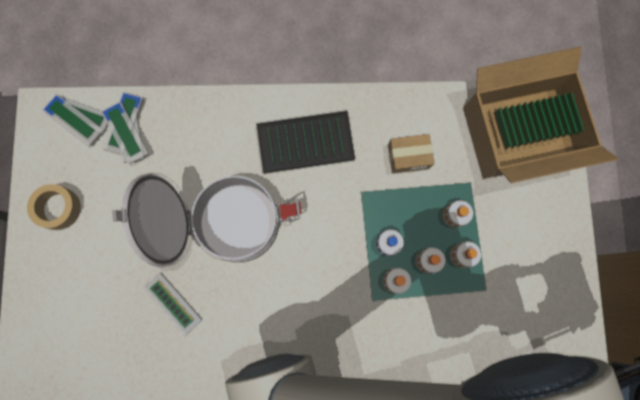

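View pics/wrist0.png

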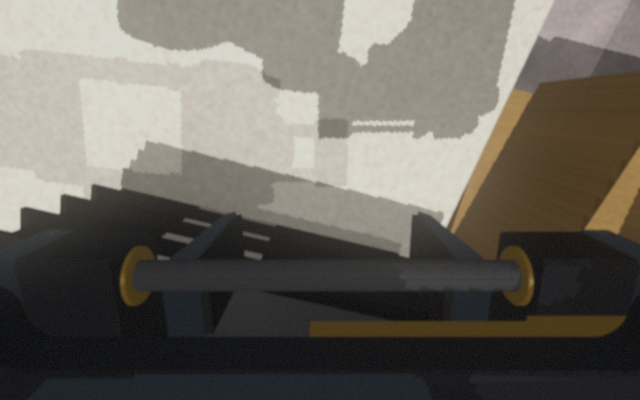

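```bash
cat > h.py <<'E'
import numpy as np,cv2
from station import manip
from scipy.spatial.transform import Rotation as Ro
def cam(n):
    c=manip.camera_model(n); K=np.array(c["mtx"])
    if n!="wrist": return K,np.array(c["R"]),np.array(c["t"])
    o=manip.get_obs(); H=np.array(c["hand_eye"])
    T=np.eye(4);T[:3,:3]=Ro.from_quat(o["eef_rot"]).as_matrix();T[:3,3]=o["eef_pos"]
    W=np.linalg.inv(T@H); return K,W[:3,:3],W[:3,3]
def ray(c,uv):
    K,R,t=c; d=R.T@np.linalg.solve(K,[uv[0],uv[1],1.]); return -R.T@t,d/np.linalg.norm(d)
def onz(c,uv,z):
    o,d=ray(c,uv); return o+d*(z-o[2])/d[2]
def tri(c1,u1,c2,u2):
    a,d=ray(c1,u1);b,e=ray(c2,u2)
    s=np.linalg.lstsq(np.c_[d,-e],b-a,rcond=None)[0]
    p,q=a+s[0]*d,b+s[1]*e; return (p+q)/2,np.linalg.norm(p-q)
def proj(c,X):
    K,R,t=c; x=K@(R@np.asarray(X)+t); return x[:2]/x[2]
def shot(n,name=None):
    c=cam(n); im=manip.snapshot(n)
    if name: cv2.imwrite("pics/"+name,im)
    return im,c
def blobs(im,lo,hi,amin=8):
    m=cv2.inRange(cv2.cvtColor(im,cv2.COLOR_BGR2HSV),np.array(lo),np.array(hi))
    n,l,s,ce=cv2.connectedComponentsWithStats(m,connectivity=8)
    return [(ce[i].round(1),int(s[i,4]),s[i,:4]) for i in range(1,n) if s[i,4]>=amin],m
OR=((5,170,130),(16,255,255)); BL=((105,150,100),(125,255,255)); RD=((0,170,90),(4,255,255))
E
python3 - <<'E'
from h import *
for n in ["scene","top"]:
    im=cv2.imread(f"pics/{n}0.png")
    for k,(lo,hi) in dict(OR=OR,BL=BL,RD=RD).items():
        b,_=blobs(im,lo,hi); print(n,k,[(tuple(x[0]),x[1]) for x in b])
s=cv2.imread("pics/scene0.png");t=cv2.imread("pics/top0.png")
cv2.imwrite("pics/sc.png",cv2.resize(s[130:280,320:530],None,fx=3.8,fy=3.8,interpolation=cv2.INTER_CUBIC))
cv2.imwrite("pics/tc.png",cv2.resize(t[160:280,100:320],None,fx=3.6,fy=3.6,interpolation=cv2.INTER_CUBIC))
cv2.imwrite("pics/mc.png",cv2.resize(t[170:310,350:500],None,fx=4,fy=4,interpolation=cv2.INTER_CUBIC))
E
```

```text
scene OR [((np.float64(182.8), np.float64(162.3)), 32), ((np.float64(177.0), np.float64(194.5)), 45)]
scene BL [((np.float64(252.1), np.float64(179.1)), 47), ((np.float64(547.8), np.float64(360.8)), 164), ((np.float64(527.7), np.float64(376.8)), 171), ((np.float64(625.8), np.float64(383.4)), 169), ((np.float64(545.4), np.float64(374.4)), 10)]
scene RD [((np.float64(347.7), np.float64(216.1)), 149)]
top OR []
top BL [((np.float64(131.0), np.float64(98.8)), 53), ((np.float64(52.7), np.float64(104.0)), 56), ((np.float64(113.0), np.float64(109.8)), 51), ((np.float64(392.0), np.float64(240.8)), 40)]
top RD []
```

View pics/sc.png

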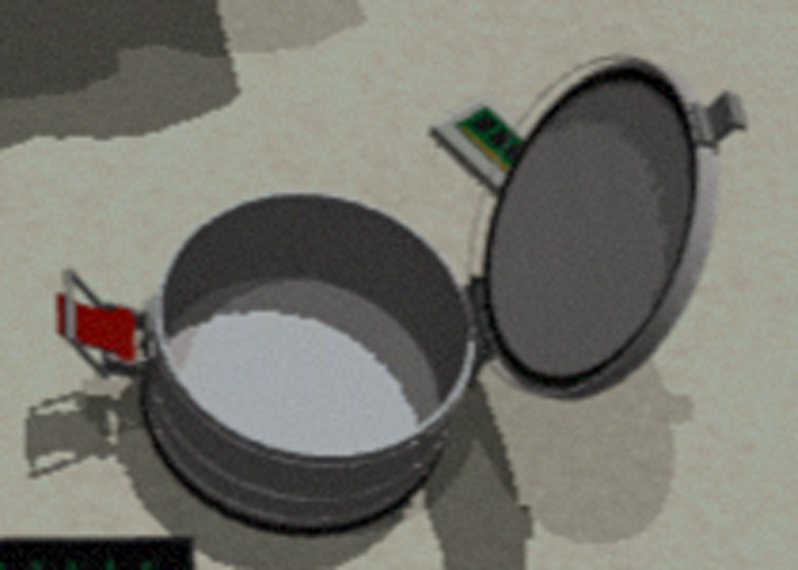

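View pics/tc.png

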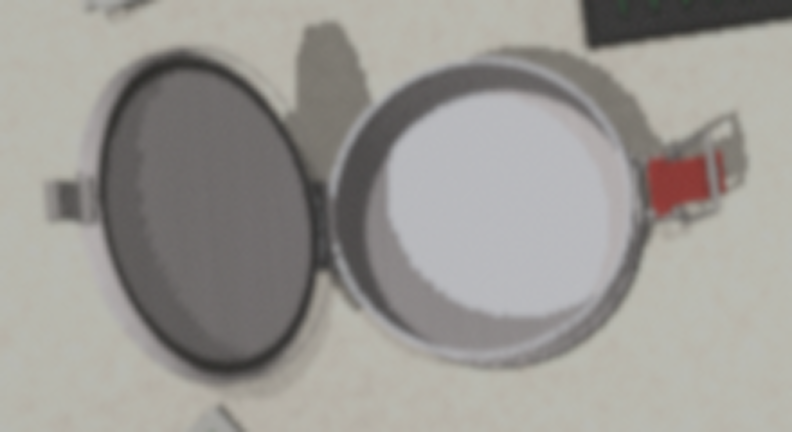

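View pics/mc.png

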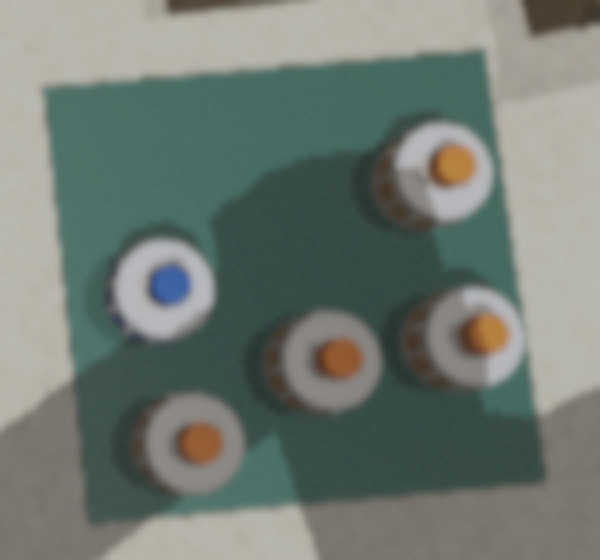

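```bash
python3 - <<'E'
from h import *
cs,ct=cam("scene"),cam("top")
s=cv2.imread("pics/scene0.png");t=cv2.imread("pics/top0.png")
lo,hi=(5,120,90),(18,255,255)
for n,im in (("s",s),("t",t)):
    b,_=blobs(im,lo,hi,5)
    print(n,[(tuple(map(float,x[0])),x[1]) for x in b if (150<x[0][0]<290 if n=="s" else 360<x[0][0]<490) and 140<x[0][1]<290])
for u in [(463.3,211.2),(472,253.5),(435,259.5),(400.2,280.8),(392.5,241.2)]: print(onz(ct,u,.089).round(4))
P=np.array([(335,205),(360,125),(420,78),(490,60),(560,78),(610,120),(633,180),(628,250),(595,310),(545,345),(490,357),(420,340),(365,285)])/3.6+[100,160]
Q=np.array([(162,300),(200,225),(250,200),(310,195),(370,210),(430,255),(465,305),(470,360),(435,425),(380,455),(320,463),(250,445),(195,405),(163,350)])/3.8+[320,130]
for c,p in ((ct,P),(cs,Q)):
    X=np.array([onz(c,u,.1) for u in p])
    A=np.c_[2*X[:,:2],np.ones(len(X))]; r=np.linalg.lstsq(A,(X[:,:2]**2).sum(1),rcond=None)[0]
    R=np.sqrt(r[2]+r[0]**2+r[1]**2); print("rim",r[:2],R,(np.hypot(*(X[:,:2]-r[:2]).T)-R).round(4))
# keeper / bail bar
kt=np.array((68,200))/3.6+[100,160]; ks=np.array((722,118))/3.8+[320,130]
print("keeper",tri(ct,kt,cs,ks))
bt=np.array((712,178))/3.6+[100,160];bs=np.array((69,302))/3.8+[320,130]
print("lever/bail?",tri(ct,np.array((731,150))/3.6+[100,160],cs,np.array((68,290))/3.8+[320,130]))
E
```

```text
s [((253.7, 150.6), 43), ((183.1, 162.0), 50), ((217.9, 161.6), 46), ((177.1, 194.5), 63), ((208.6, 252.2), 285), ((206.3, 272.2), 334)]
t [((462.7, 211.0), 71), ((470.9, 253.1), 67), ((434.5, 259.2), 73), ((399.6, 280.4), 70)]
[ 0.5798 -0.387   0.089 ]
[ 0.4786 -0.4006  0.089 ]
[ 0.4663 -0.3123  0.089 ]
[ 0.4184 -0.2279  0.089 ]
[ 0.5113 -0.2141  0.089 ]
rim [0.57421457 0.15517444] 0.09745451066393658 [ 0.0015  0.0026 -0.0006 -0.0002 -0.0007  0.0002 -0.001  -0.0007  0.0013
  0.0015  0.001  -0.0009 -0.0042]
rim [0.58496792 0.15965409] 0.09769667445848698 [-0.0033  0.0017  0.0023  0.0014  0.0001 -0.0033 -0.0007 -0.0003  0.0008
  0.0008  0.0015  0.0006 -0.0006 -0.0014]
keeper (array([0.55394945, 0.35154993, 0.29143708]), np.float64(0.0006429456319446173))
lever/bail? (array([0.60198516, 0.00114548, 0.13325494]), np.float64(0.012286580839830225))
```

```bash
python3 - <<'E'
from h import *
cs,ct=cam("scene"),cam("top")
print(-cs[1].T@cs[2],-ct[1].T@ct[2])
for a,b in [((253.7,150.6),(399.6,280.4)),((183.1,162.),(470.9,253.1)),((217.9,161.6),(434.5,259.2)),((177.1,194.5),(462.7,211)),((252.1,179.1),(392,240.8))]:
    print(tri(cs,a,ct,b),onz(cs,a,.08),onz(ct,b,.085))
s=cv2.imread("pics/scene0.png");t=cv2.imread("pics/top0.png")
b,m=blobs(s,(60,80,20),(90,255,120),500)
for n,im,c in (("s",s,cs),("t",t,ct)):
    m=cv2.inRange(cv2.cvtColor(im,cv2.COLOR_BGR2HSV),np.array((65,70,30)),np.array((95,255,255)))
    l=max(cv2.findContours(m,0,2)[0],key=cv2.contourArea); r=cv2.minAreaRect(l)
    q=cv2.approxPolyDP(cv2.convexHull(l),6,True)[:,0]; print(n,q.tolist(),[onz(c,u,.003).round(3)[:2].tolist() for u in q])
E
```

```text
[1.25030408 0.03779249 1.09517327] [ 0.41223678 -0.01875668  1.22138169]
(array([ 0.41959952, -0.22934527,  0.08376114]), np.float64(0.003574819998287952)) [ 0.41641959 -0.23218066  0.08      ] [ 0.41941546 -0.2273093   0.085     ]
(array([ 0.48018257, -0.40223527,  0.08429111]), np.float64(0.004879770433110147)) [ 0.47660098 -0.40675034  0.08      ] [ 0.47980666 -0.39944257  0.085     ]
(array([ 0.46743176, -0.31423234,  0.08380862]), np.float64(0.003368386843885416)) [ 0.46433287 -0.31733318  0.08      ] [ 0.46717323 -0.31219528  0.085     ]
(array([ 0.58150034, -0.38971583,  0.08331965]), np.float64(0.004429340040102526)) [ 0.57909377 -0.39350973  0.08      ] [ 0.5808858 -0.3868599  0.085    ]
(array([ 0.51284252, -0.21536281,  0.08452748]), np.float64(0.0031564520726245)) [ 0.50948751 -0.21812033  0.08      ] [ 0.51262394 -0.213688    0.085     ]
s [[179, 156], [280, 160], [269, 245], [156, 240]] [[0.398, -0.458], [0.378, -0.173], [0.65, -0.156], [0.671, -0.44]]
t [[469, 184], [478, 243], [410, 266], [370, 262], [363, 193]] [[0.664, -0.435], [0.51, -0.447], [0.455, -0.27], [0.467, -0.17], [0.645, -0.158]]
```

Call:
{"api": "send_rows", "payload": {"series": [{"fingers": 60, "slide": [24, 42, 20], "delta_rot": [0, 0, 0.09]}, {"fingers": 60, "slide": [24, 42, 20], "delta_rot": [0, 0, 0.09]}, {"fingers": 60, "slide": [24, 42, 20], "delta_rot": [0, 0, 0.09]}, {"fingers": 60, "slide": [24, 42, 20], "delta_rot": [0, 0, 0.09]}, {"fingers": 60, "slide": [24, 42, 20], "delta_rot": [0, 0, 0.09]}, {"fingers": 60, "slide": [24, 42, 20], "delta_rot": [0, 0, 0.09]}, {"fingers": 60, "slide": [24, 42, 20], "delta_rot": [0, 0, 0.09]}, {"fingers": 60, "slide": [24, 42, 20], "delta_rot": [0, 0, 0.09]}]}}

```text
t: 0.95
eef_pos: [0.3924, -0.2628, 0.3831]
eef_rot: [0.857, 0.516, -0.002, -0.003]
ft_force: [0.5, 0.1, 0.1]
gripper_width: 0.06
```

Call:
{"api": "send_rows", "payload": {"series": [{"fingers": 60, "slide": [26, 43, 5], "delta_rot": [0, 0, 0.085]}, {"fingers": 60, "slide": [26, 43, 5], "delta_rot": [0, 0, 0.085]}, {"fingers": 60, "slide": [26, 43, 5], "delta_rot": [0, 0, 0.085]}, {"fingers": 60, "slide": [26, 43, 5], "delta_rot": [0, 0, 0.085]}, {"fingers": 60, "slide": [26, 43, 5], "delta_rot": [0, 0, 0.085]}, {"fingers": 60, "slide": [26, 43, 5], "delta_rot": [0, 0, 0.085]}, {"fingers": 60, "slide": [26, 43, 5], "delta_rot": [0, 0, 0.085]}, {"fingers": 60, "slide": [26, 30, 5], "delta_rot": [0, 0, 0.085]}]}}

```text
t: 1.75
eef_pos: [0.5963, 0.0697, 0.4252]
eef_rot: [0.624, 0.782, -0.001, -0.001]
ft_force: [0.2, -1.2, 0.2]
gripper_width: 0.0597
```

```bash
python3 - <<'E'
from h import *
o=manip.get_obs();print(o["eef_pos"],o["eef_rot"],o["qd"].round(3))
im,c=shot("wrist","w1.png"); print(repr(c))
np.savez("w1.npz",K=c[0],R=c[1],t=c[2])
print(proj(c,[.58,.157,.1]))
E
```

```text
[0.59630213 0.06972006 0.42516372] [ 0.62365287  0.78169948 -0.0014084  -0.00102096] [ 0.532  0.486 -0.847 -0.012  0.357 -0.351]
(array([[333.57161521,   0.        , 326.43870751],
       [  0.        , 333.57161521, 194.98074105],
       [  0.        ,   0.        ,   1.        ]]), array([[ 0.97489425,  0.22264344, -0.00333201],
       [ 0.21612131, -0.94252175,  0.2548418 ],
       [ 0.05359837, -0.24916392, -0.96697702]]), array([-0.5953146 , -0.14184097,  0.56175348]))
[329.90261891  93.54064706]
```

View pics/w1.png

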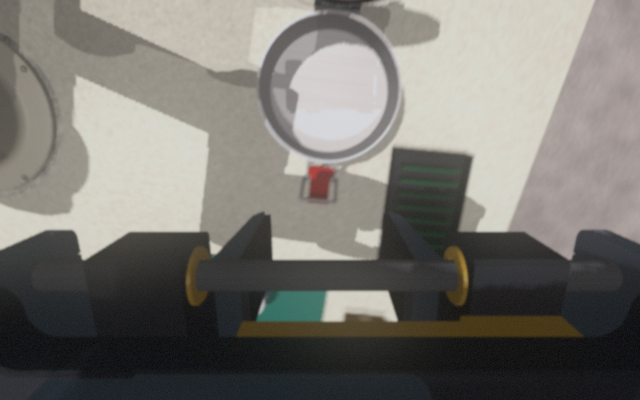

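Call:
{"api": "send_rows", "payload": {"series": [{"fingers": 60, "slide": [0, -40, 0], "delta_rot": [0, 0, 0]}, {"fingers": 60, "slide": [0, 0, 0], "delta_rot": [0, 0, 0]}, {"fingers": 60, "slide": [0, 0, 0], "delta_rot": [0, 0, 0]}, {"fingers": 60, "slide": [0, 0, 0], "delta_rot": [0, 0, 0]}, {"fingers": 60, "slide": [0, 0, 0], "delta_rot": [0, 0, 0]}, {"fingers": 60, "slide": [0, 0, 0], "delta_rot": [0, 0, 0]}, {"fingers": 60, "slide": [0, 0, 0], "delta_rot": [0, 0, 0]}, {"fingers": 60, "slide": [0, 0, 0], "delta_rot": [0, 0, 0]}]}}

```text
t: 2.6
eef_pos: [0.6, 0.0358, 0.4233]
eef_rot: [0.618, 0.786, -0.001, -0.002]
ft_force: [-0.4, 0.7, -0.7]
gripper_width: 0.0598
```

```bash
python3 - <<'E'
from h import *
o=manip.get_obs();print(o["eef_pos"],o["eef_rot"],o["qd"].round(3))
im,c=shot("wrist","w2.png")
np.savez("w2.npz",K=c[0],R=c[1],t=c[2])
print(proj(c,[.58,.157,.1]))
cv2.imwrite("pics/w2c.png",cv2.resize(im[0:250,200:460],None,fx=2.4,fy=2.4,interpolation=cv2.INTER_CUBIC))
E
```

```text
[0.59995397 0.03576698 0.42328845] [ 0.61839902  0.78586022 -0.0010443  -0.0022987 ] [ 0.    -0.001  0.001 -0.001  0.     0.002]
[334.43839229  67.77899556]
```

View pics/w2c.png

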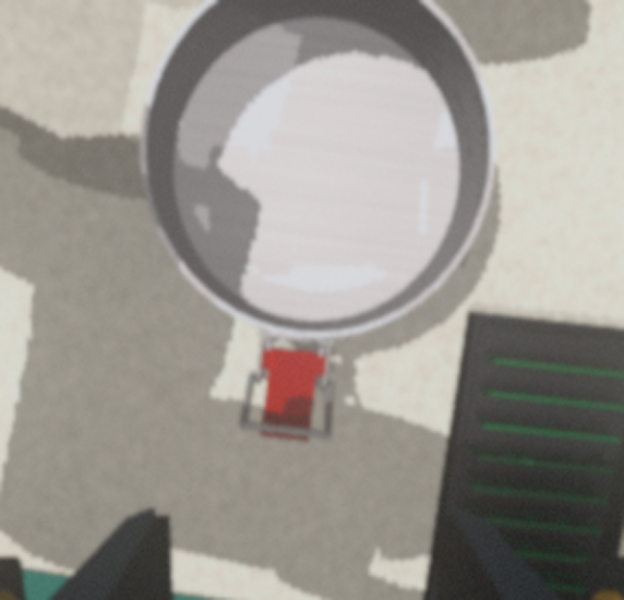

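Call:
{"api": "send_rows", "payload": {"series": [{"fingers": 60, "slide": [-5, 40, 0], "delta_rot": [0, 0, 0]}, {"fingers": 60, "slide": [-5, 10, 0], "delta_rot": [0, 0, 0]}, {"fingers": 60, "slide": [0, 0, 0], "delta_rot": [0, 0, 0]}, {"fingers": 60, "slide": [0, 0, 0], "delta_rot": [0, 0, 0]}, {"fingers": 60, "slide": [0, 0, 0], "delta_rot": [0, 0, 0]}, {"fingers": 60, "slide": [0, 0, 0], "delta_rot": [0, 0, 0]}, {"fingers": 60, "slide": [0, 0, 0], "delta_rot": [0, 0, 0]}, {"fingers": 60, "slide": [0, 0, 0], "delta_rot": [0, 0, 0]}]}}

```text
t: 3.45
eef_pos: [0.5904, 0.0843, 0.4232]
eef_rot: [0.619, 0.785, -0.001, -0.002]
ft_force: [0.3, -0.8, 1.4]
gripper_width: 0.06
```

```bash
python3 - <<'E'
from h import *
o=manip.get_obs();print(o["eef_pos"],o["eef_rot"],o["qd"].round(3))
im,c=shot("wrist","w3.png")
np.savez("w3.npz",K=c[0],R=c[1],t=c[2])
cv2.imwrite("pics/w3c.png",cv2.resize(im[0:240,210:450],None,fx=2.5,fy=2.5,interpolation=cv2.INTER_CUBIC))
E
```

```text
[0.59038454 0.0842621  0.42324146] [ 0.6194783   0.7850105  -0.00123271 -0.00190587] [-0.007  0.002 -0.    -0.001  0.001 -0.002]
```

View pics/w3c.png

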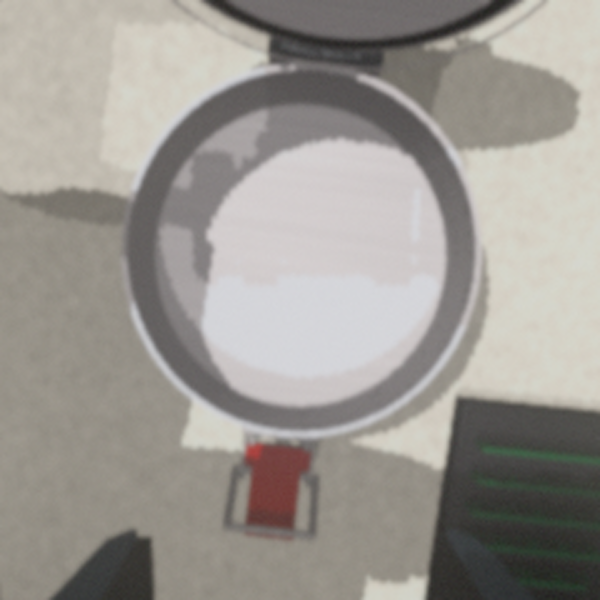

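```bash
cat >> h.py <<'E'
def fitc(X):
    A=np.c_[2*X[:,:2],np.ones(len(X))]; 
    k=np.ones(len(X),bool)
    for _ in range(5):
        r=np.linalg.lstsq(A[k],(X[k,:2]**2).sum(1),rcond=None)[0]
        R=np.sqrt(r[2]+r[0]**2+r[1]**2); e=np.hypot(*(X[:,:2]-r[:2]).T)-R; k=abs(e)<max(.0015,2*np.median(abs(e)))
    return r[:2],R,e[k].std(),k.sum()
E
python3 - <<'E'
from h import *
S=[]
for n,c0,r0,r1 in (("w3",(121.2+210,100.),58,80),("w2",(318/2.4+200,150/2.4),58,80)):
    d=np.load(n+".npz"); c=(d["K"],d["R"],d["t"]); g=cv2.cvtColor(cv2.imread(f"pics/{n}.png"),cv2.COLOR_BGR2GRAY).astype(np.float32); g=cv2.GaussianBlur(g,(3,3),.7)
    P=[]
    for a in np.arange(0,360,4):
        rr=np.arange(r0,r1,.25); u=np.array(c0)+np.outer(rr,[np.cos(np.radians(a)),np.sin(np.radians(a))])
        if (u<1).any(): continue
        v=cv2.remap(g,u[:,0].astype(np.float32)[None],u[:,1].astype(np.float32)[None],1)[0]
        gr=np.gradient(v); i=gr.argmax()
        P.append(u[i])
    for z in (.095,.1,.105):
        X=np.array([onz(c,u,z) for u in P]); print(n,z,fitc(X))
E
```

```text
w3 0.095 (array([0.57601001, 0.15916469]), np.float64(0.09624192615425174), np.float64(0.0004245882965593843), np.int64(89))
w3 0.1 (array([0.57599358, 0.15910041]), np.float64(0.09524057338603442), np.float64(0.00042017065153603165), np.int64(89))
w3 0.105 (array([0.57597716, 0.15903613]), np.float64(0.09423922061781546), np.float64(0.00041575300651268925), np.int64(89))
w2 0.095 (array([0.57581871, 0.15959363]), np.float64(0.09637594131200392), np.float64(0.0004308526063318047), np.int64(70))
w2 0.1 (array([0.57590244, 0.15901874]), np.float64(0.09537341927626422), np.float64(0.0004263707903710638), np.int64(70))
w2 0.105 (array([0.57598618, 0.15844386]), np.float64(0.09437089724052085), np.float64(0.0004218889744103116), np.int64(70))
```

```bash
python3 - <<'E'
from h import *
d=np.load("w3.npz"); c=(d["K"],d["R"],d["t"])
C=np.array([.576,.159])
for nm,u,z in (("hinge",(327,52),.1),("leverbase",(279,443),.07),("leverend",(272,525),.095),("bar",(270,532),.125)):
    X=onz(c,np.array(u)/2.5+[210,0],z); v=X[:2]-C
    print(nm,X.round(4),np.hypot(*v).round(4),np.degrees(np.arctan2(v[1],v[0])).round(2))
# two-view: bail bar corners & lever
d2=np.load("w2.npz"); c2=(d2["K"],d2["R"],d2["t"])
for a,b in (((224,530),(243,428)),((315,537),(328,437)),((270,533),(287,433)),((248,441),(264,346)),((308,446),(326,350))):
    print(tri(c,np.array(a)/2.5+[210,0],c2,np.array(b)/2.4+[200,0]))
E
```

```text
hinge [0.5652 0.2628 0.1   ] 0.1043 95.92
leverbase [0.5893 0.0496 0.07  ] 0.1102 -83.04
leverend [0.5961 0.0047 0.095 ] 0.1556 -82.59
bar [0.5946 0.0097 0.125 ] 0.1505 -82.92
(array([0.56954944, 0.0032172 , 0.12005563]), np.float64(0.0013122480996487166))
(array([0.62095766, 0.00776625, 0.1094246 ]), np.float64(0.0013704877095205691))
(array([0.59569676, 0.0041235 , 0.10927135]), np.float64(0.0006031439982158118))
(array([0.57032434, 0.04704068, 0.07319226]), np.float64(0.00027345377905225234))
(array([0.60720409, 0.0544946 , 0.08188838]), np.float64(0.0015259998233089914))
```

Call:
{"api": "send_rows", "payload": {"series": [{"fingers": 60, "slide": [-8, -45, 0], "delta_rot": [0, 0, -0.03]}, {"fingers": 60, "slide": [-8, -45, 0], "delta_rot": [0, 0, -0.03]}, {"fingers": 60, "slide": [-8, -45, 0], "delta_rot": [0, 0, -0.03]}, {"fingers": 60, "slide": [-8, -45, 0], "delta_rot": [0, 0, -0.03]}, {"fingers": 60, "slide": [-8, -45, 0], "delta_rot": [0, 0, 0]}, {"fingers": 60, "slide": [-8, -45, 0], "delta_rot": [0, 0, 0]}, {"fingers": 60, "slide": [-8, -45, 0], "delta_rot": [0, 0, 0]}, {"fingers": 60, "slide": [-8, -45, 0], "delta_rot": [0, 0, 0]}]}}

```text
t: 4.3
eef_pos: [0.5229, -0.284, 0.4232]
eef_rot: [0.664, 0.747, -0.0, -0.002]
ft_force: [0.6, -0.5, 0.3]
gripper_width: 0.0604
```

Call:
{"api": "send_rows", "payload": {"series": [{"fingers": 60, "slide": [-5, -40, 0], "delta_rot": [0, 0, 0]}, {"fingers": 60, "slide": [-5, -35, 0], "delta_rot": [0, 0, 0]}, {"fingers": 60, "slide": [0, -20, 0], "delta_rot": [0, 0, 0]}, {"fingers": 60, "slide": [0, 0, 0], "delta_rot": [0, 0, 0]}, {"fingers": 60, "slide": [0, 0, 0], "delta_rot": [0, 0, 0]}, {"fingers": 60, "slide": [0, 0, 0], "delta_rot": [0, 0, 0]}, {"fingers": 60, "slide": [0, 0, 0], "delta_rot": [0, 0, 0]}, {"fingers": 60, "slide": [0, 0, 0], "delta_rot": [0, 0, 0]}]}}

```text
t: 5.1
eef_pos: [0.5097, -0.3872, 0.4224]
eef_rot: [0.666, 0.746, -0.001, -0.002]
ft_force: [-0.1, 0.5, -0.6]
gripper_width: 0.0601
```

```bash
python3 - <<'E'
from h import *
o=manip.get_obs();print(o["eef_pos"],o["eef_rot"],np.degrees(2*np.arctan2(o["eef_rot"][1],o["eef_rot"][0])),o["qd"].round(3),o["ft_force"])
im,c=shot("wrist","w4.png")
np.savez("w4.npz",K=c[0],R=c[1],t=c[2])
E
```

```text
[ 0.50970529 -0.38718729  0.42244032] [ 6.66460653e-01  7.45537201e-01 -6.44073173e-04 -2.01625899e-03] 96.41080948574194 [ 0.011 -0.008  0.005  0.001  0.     0.   ] [-0.14234068  0.45685159 -0.56007057]
```

View pics/w4.png

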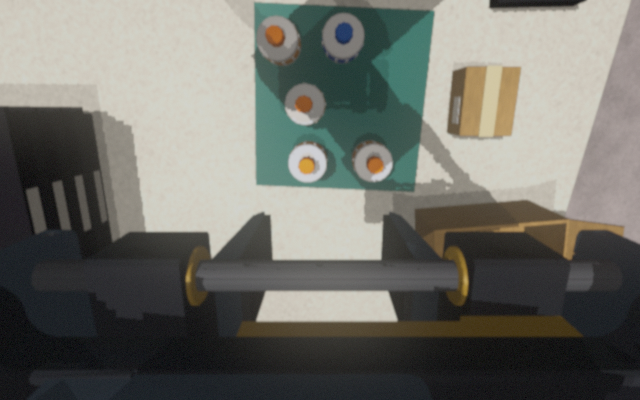

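```bash
cat >> h.py <<'E'
OR2=((5,120,90),(20,255,255))
def caps(im,c,z=.085,box=(.36,.68,-.47,-.12)):
    out=[]
    for k,(lo,hi) in (("o",OR2),("b",BL)):
        for ce,a,_ in blobs(im,lo,hi,20)[0]:
            X=onz(c,ce,z)
            if box[0]<X[0]<box[1] and box[2]<X[1]<box[3] and a<400: out.append((k,ce,a,X))
    return out
E
python3 - <<'E'
from h import *
d=np.load("w4.npz"); c=(d["K"],d["R"],d["t"]);im=cv2.imread("pics/w4.png")
ct=cam("top")
tp=[(399.6,280.4),(470.9,253.1),(434.5,259.2),(462.7,211),(392,240.8)]
for k,u,a,X in caps(im,c):
    b=min(tp,key=lambda q:np.hypot(*(onz(ct,q,.085)-X)[:2])); print(k,u,a,X.round(4),tri(c,u,ct,b))
E
```

```text
o [274.5  35.3] 278 [ 0.4203 -0.231   0.085 ] (array([ 0.41911718, -0.22919272,  0.07570745]), np.float64(0.000795575580391519))
o [303.3 103.7] 205 [ 0.4674 -0.3153  0.085 ] (array([ 0.46716625, -0.31503269,  0.07492289]), np.float64(0.001092247745768968))
o [374.7 164.6] 200 [ 0.5808 -0.3901  0.085 ] (array([ 0.58366696, -0.39281581,  0.06663383]), np.float64(0.00010997226849768693))
o [306.4 165.2] 184 [ 0.4803 -0.4024  0.085 ] (array([ 0.48015901, -0.40452124,  0.07087063]), np.float64(0.0011840137390772222))
b [344.   31.3] 162 [ 0.5129 -0.2156  0.085 ] (array([ 0.51303849, -0.21456754,  0.07990673]), np.float64(7.161126728731713e-05))
```

Call:
{"api": "send_rows", "payload": {"series": [{"fingers": 60, "slide": [1, 43, -20], "delta_rot": [0, 0, 0]}, {"fingers": 60, "slide": [1, 43, -20], "delta_rot": [0, 0, 0]}, {"fingers": 60, "slide": [1, 43, -20], "delta_rot": [0, 0, 0]}, {"fingers": 60, "slide": [1, 40, -25], "delta_rot": [0, 0, 0]}, {"fingers": 60, "slide": [0, 5, -45], "delta_rot": [0, 0, 0]}, {"fingers": 60, "slide": [0, 0, -45], "delta_rot": [0, 0, 0]}, {"fingers": 60, "slide": [0, 0, -45], "delta_rot": [0, 0, 0]}, {"fingers": 60, "slide": [0, 0, -20], "delta_rot": [0, 0, 0]}]}}

```text
t: 5.95
eef_pos: [0.5141, -0.2032, 0.1802]
eef_rot: [0.665, 0.747, 0.001, 0.005]
ft_force: [-1.4, -0.8, -0.8]
gripper_width: 0.0604
```

Call:
{"api": "send_rows", "payload": {"series": [{"fingers": 60, "slide": [-1, -12, -15], "delta_rot": [0, 0, 0]}, {"fingers": 60, "slide": [0, 0, -20], "delta_rot": [0, 0, 0]}, {"fingers": 60, "slide": [0, 0, 0], "delta_rot": [0, 0, 0]}, {"fingers": 60, "slide": [0, 0, 0], "delta_rot": [0, 0, 0]}, {"fingers": 60, "slide": [0, 0, 0], "delta_rot": [0, 0, 0]}, {"fingers": 60, "slide": [0, 0, 0], "delta_rot": [0, 0, 0]}, {"fingers": 60, "slide": [0, 0, 0], "delta_rot": [0, 0, 0]}, {"fingers": 60, "slide": [0, 0, 0], "delta_rot": [0, 0, 0]}]}}

```text
t: 6.75
eef_pos: [0.5137, -0.2131, 0.1454]
eef_rot: [0.663, 0.748, 0.001, 0.005]
ft_force: [0.2, 0.2, 0.3]
gripper_width: 0.06
```

```bash
cat >> h.py <<'E'
def st(yaw=96.5):
    o=manip.get_obs(); Rm=Ro.from_quat(o["eef_rot"]); a=np.radians(yaw)/2
    Ri=Ro.from_quat([np.cos(a),np.sin(a),0,0]); fix=(Ri*Rm.inv()).as_rotvec()
    print("t",round(o["t"],2),"pos",(o["eef_pos"]*1000).round(1),"fixrot",fix.round(4),"F",o["ft_force"].round(1),"w",round(o["gripper_width"]*1000,1),"qd",abs(o["qd"]).max().round(3))
    return o
E
python3 - <<'E'
from h import *
st(); im,c=shot("wrist","w5.png"); print([(k,u,a,X.round(4)) for k,u,a,X in caps(im,c)])
E
```

```text
t 6.75 pos [ 513.7 -213.1  145.4] fixrot [ 0.0051  0.0086 -0.007 ] F [0.2 0.2 0.3] w 60.0 qd 0.008
[('o', array([239.3, 186.5]), 50, array([ 0.4552, -0.1998,  0.085 ])), ('o', array([189. , 278.8]), 134, array([ 0.4237, -0.2709,  0.085 ])), ('o', array([465.1, 281.4]), 35, array([ 0.618 , -0.2502,  0.085 ])), ('o', array([261.3, 317.1]), 58, array([ 0.4763, -0.296 ,  0.085 ])), ('b', array([324.7, 211.8]), 92, array([ 0.5126, -0.2104,  0.085 ])), ('b', array([323.4, 230. ]), 256, array([ 0.5133, -0.2234,  0.085 ]))]
```

View pics/w5.png

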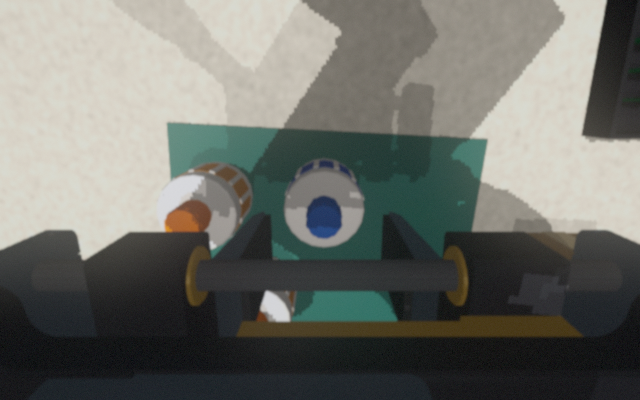

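Call:
{"api": "send_rows", "payload": {"series": [{"fingers": 60, "slide": [0, -3, -20], "delta_rot": [0.005, 0.009, -0.007]}, {"fingers": 60, "slide": [0, 0, -20], "delta_rot": [0, 0, 0]}, {"fingers": 60, "slide": [0, 0, -18], "delta_rot": [0, 0, 0]}, {"fingers": 60, "slide": [0, 0, 0], "delta_rot": [0, 0, 0]}, {"fingers": 60, "slide": [0, 0, 0], "delta_rot": [0, 0, 0]}, {"fingers": 60, "slide": [0, 0, 0], "delta_rot": [0, 0, 0]}, {"fingers": 60, "slide": [0, 0, 0], "delta_rot": [0, 0, 0]}, {"fingers": 60, "slide": [0, 0, 0], "delta_rot": [0, 0, 0]}]}}

```text
t: 7.6
eef_pos: [0.5157, -0.2173, 0.0899]
eef_rot: [0.666, 0.746, 0.001, 0.003]
ft_force: [0.0, -0.5, 0.8]
gripper_width: 0.0601
```

```bash
python3 -c "
from h import *
st()"
```

```text
t 7.6 pos [ 515.7 -217.3   89.9] fixrot [0.003  0.005  0.0002] F [ 0.  -0.5  0.8] w 60.1 qd 0.011
```

Call:
{"api": "send_rows", "payload": {"series": [{"fingers": 60, "slide": [-2.5, 1, -3.5], "delta_rot": [0.003, 0.005, 0]}, {"fingers": 60, "slide": [0, 0, 0], "delta_rot": [0, 0, 0]}, {"fingers": 15, "slide": [0, 0, 0], "delta_rot": [0, 0, 0]}, {"fingers": 15, "slide": [0, 0, 0], "delta_rot": [0, 0, 0]}, {"fingers": 15, "slide": [0, 0, 0], "delta_rot": [0, 0, 0]}, {"fingers": 15, "slide": [0, 0, 0], "delta_rot": [0, 0, 0]}, {"fingers": 15, "slide": [0, 0, 0], "delta_rot": [0, 0, 0]}, {"fingers": 15, "slide": [0, 0, 0], "delta_rot": [0, 0, 0]}], "force": 25}}

```text
t: 8.4
eef_pos: [0.5133, -0.2163, 0.087]
eef_rot: [0.666, 0.746, 0.0, 0.0]
ft_force: [-0.1, 0.8, -0.4]
gripper_width: 0.0232
```

```bash
python3 -c "
from h import *
st()"
```

```text
t 8.4 pos [ 513.3 -216.3   87. ] fixrot [0.0003 0.0006 0.0002] F [-0.1  0.8 -0.4] w 23.2 qd 0.002
```

Call:
{"api": "send_rows", "payload": {"series": [{"fingers": 15, "slide": [0, 0, 30], "delta_rot": [0, 0, 0]}, {"fingers": 15, "slide": [0, 5, 45], "delta_rot": [0, 0, 0]}, {"fingers": 15, "slide": [4, 20, 45], "delta_rot": [0, 0, 0]}, {"fingers": 15, "slide": [8, 40, 28], "delta_rot": [0, 0, 0]}, {"fingers": 15, "slide": [8, 48, 5], "delta_rot": [0, 0, 0]}, {"fingers": 15, "slide": [8, 48, 5], "delta_rot": [0, 0, 0]}, {"fingers": 15, "slide": [8, 48, 0], "delta_rot": [0, 0, 0]}, {"fingers": 15, "slide": [8, 48, 0], "delta_rot": [0, 0, 0]}]}}

```text
t: 9.2
eef_pos: [0.5558, 0.0446, 0.2511]
eef_rot: [0.669, 0.743, 0.001, 0.0]
ft_force: [1.4, 0.2, -2.3]
gripper_width: 0.0231
```

```bash
python3 -c "
from h import *
st()"
```

```text
t 9.2 pos [555.8  44.6 251.1] fixrot [-0.0011  0.0012  0.0093] F [ 1.4  0.2 -2.3] w 23.1 qd 0.907
```

Call:
{"api": "send_rows", "payload": {"series": [{"fingers": 15, "slide": [8, 42, -5], "delta_rot": [0, 0, 0.005]}, {"fingers": 15, "slide": [7, 36, -5], "delta_rot": [0, 0, 0.004]}, {"fingers": 15, "slide": [3, 18, 0], "delta_rot": [0, 0, 0]}, {"fingers": 15, "slide": [0, 0, 0], "delta_rot": [0, 0, 0]}, {"fingers": 15, "slide": [0, 0, 0], "delta_rot": [0, 0, 0]}, {"fingers": 15, "slide": [0, 0, 0], "delta_rot": [0, 0, 0]}, {"fingers": 15, "slide": [0, 0, 0], "delta_rot": [0, 0, 0]}, {"fingers": 15, "slide": [0, 0, 0], "delta_rot": [0, 0, 0]}]}}

```text
t: 10.0
eef_pos: [0.5729, 0.1487, 0.2401]
eef_rot: [0.664, 0.748, 0.0, -0.001]
ft_force: [0.2, 0.5, -3.2]
gripper_width: 0.0236
```

```bash
python3 -c "
from h import *
st()"
```

```text
t 10.0 pos [572.9 148.7 240.1] fixrot [-0.0015 -0.0001 -0.0047] F [ 0.2  0.5 -3.2] w 23.6 qd 0.014
```

Call:
{"api": "send_rows", "payload": {"series": [{"fingers": 15, "slide": [3, 10, -15], "delta_rot": [-0.001, 0, -0.005]}, {"fingers": 15, "slide": [0, 0, -35], "delta_rot": [0, 0, 0]}, {"fingers": 15, "slide": [0, 0, -35], "delta_rot": [0, 0, 0]}, {"fingers": 15, "slide": [0, 0, -35], "delta_rot": [0, 0, 0]}, {"fingers": 15, "slide": [0, 0, -15], "delta_rot": [0, 0, 0]}, {"fingers": 15, "slide": [0, 0, 0], "delta_rot": [0, 0, 0]}, {"fingers": 15, "slide": [0, 0, 0], "delta_rot": [0, 0, 0]}, {"fingers": 15, "slide": [0, 0, 0], "delta_rot": [0, 0, 0]}]}}

```text
t: 10.8
eef_pos: [0.5764, 0.1599, 0.097]
eef_rot: [0.668, 0.744, 0.001, 0.0]
ft_force: [-1.2, -0.2, -1.5]
gripper_width: 0.0233
```

```bash
python3 -c "
from h import *
st()"
```

```text
t 10.8 pos [576.4 159.9  97. ] fixrot [-0.001   0.002   0.0061] F [-1.2 -0.2 -1.5] w 23.3 qd 0.009
```

Down 8.5, then release narrowly and lift.

Call:
{"api": "send_rows", "payload": {"series": [{"fingers": 15, "slide": [-0.5, -1, -5], "delta_rot": [-0.001, 0.002, 0.006]}, {"fingers": 15, "slide": [0, 0, -4], "delta_rot": [0, 0, 0]}, {"fingers": 15, "slide": [0, 0, 0], "delta_rot": [0, 0, 0]}, {"fingers": 15, "slide": [0, 0, 0], "delta_rot": [0, 0, 0]}, {"fingers": 15, "slide": [0, 0, 0], "delta_rot": [0, 0, 0]}, {"fingers": 15, "slide": [0, 0, 0], "delta_rot": [0, 0, 0]}, {"fingers": 15, "slide": [0, 0, 0], "delta_rot": [0, 0, 0]}, {"fingers": 15, "slide": [0, 0, 0], "delta_rot": [0, 0, 0]}]}}

```text
t: 11.6
eef_pos: [0.5777, 0.1591, 0.0904]
eef_rot: [0.666, 0.746, 0.002, 0.002]
ft_force: [0.3, 0.1, -2.2]
gripper_width: 0.0234
```

```bash
python3 -c "
from h import *
st()"
```

```text
t 11.6 pos [577.7 159.1  90.4] fixrot [-0.0009  0.0054 -0.0001] F [ 0.3  0.1 -2.2] w 23.4 qd 0.002
```

Call:
{"api": "send_rows", "payload": {"series": [{"fingers": 15, "slide": [-2, 0, -2.5], "delta_rot": [-0.001, 0.005, 0]}, {"fingers": 15, "slide": [0, 0, 0], "delta_rot": [0, 0, 0]}, {"fingers": 15, "slide": [0, 0, 0], "delta_rot": [0, 0, 0]}, {"fingers": 36, "slide": [0, 0, 0], "delta_rot": [0, 0, 0]}, {"fingers": 36, "slide": [0, 0, 0], "delta_rot": [0, 0, 0]}, {"fingers": 36, "slide": [0, 0, 0], "delta_rot": [0, 0, 0]}, {"fingers": 36, "slide": [0, 0, 20], "delta_rot": [0, 0, 0]}, {"fingers": 36, "slide": [0, 0, 45], "delta_rot": [0, 0, 0]}]}}

```text
t: 12.4
eef_pos: [0.5728, 0.1586, 0.1493]
eef_rot: [0.666, 0.746, -0.004, -0.003]
ft_force: [0.0, 0.2, 0.2]
gripper_width: 0.0359
```

```bash
python3 -c "
from h import *
st()"
```

```text
t 12.4 pos [572.8 158.6 149.3] fixrot [ 0.0016 -0.0087  0.    ] F [0.  0.2 0.2] w 35.9 qd 1.026
```

Call:
{"api": "send_rows", "payload": {"series": [{"fingers": 36, "slide": [0, 0, 45], "delta_rot": [0, -0.009, 0]}, {"fingers": 50, "slide": [-5, -15, 40], "delta_rot": [0, 0, 0]}, {"fingers": 60, "slide": [-15, -45, 10], "delta_rot": [0, 0, 0]}, {"fingers": 60, "slide": [-17, -45, 0], "delta_rot": [0, 0, 0]}, {"fingers": 60, "slide": [-17, -45, 0], "delta_rot": [0, 0, 0]}, {"fingers": 60, "slide": [-17, -45, 0], "delta_rot": [0, 0, 0]}, {"fingers": 60, "slide": [-17, -45, 0], "delta_rot": [0, 0, 0]}, {"fingers": 60, "slide": [-17, -45, 0], "delta_rot": [0, 0, 0]}]}}

```text
t: 13.2
eef_pos: [0.4673, -0.1303, 0.2555]
eef_rot: [0.663, 0.749, 0.005, 0.006]
ft_force: [1.9, -1.0, -0.6]
gripper_width: 0.06
```

Call:
{"api": "send_rows", "payload": {"series": [{"fingers": 60, "slide": [-17, -45, 0], "delta_rot": [0, 0, 0]}, {"fingers": 60, "slide": [-12, -35, -10], "delta_rot": [0, 0, 0]}, {"fingers": 60, "slide": [0, -20, -20], "delta_rot": [0, 0, 0]}, {"fingers": 60, "slide": [0, 0, 0], "delta_rot": [0, 0, 0]}, {"fingers": 60, "slide": [0, 0, 0], "delta_rot": [0, 0, 0]}, {"fingers": 60, "slide": [0, 0, 0], "delta_rot": [0, 0, 0]}, {"fingers": 60, "slide": [0, 0, 0], "delta_rot": [0, 0, 0]}, {"fingers": 60, "slide": [0, 0, 0], "delta_rot": [0, 0, 0]}]}}

```text
t: 14.0
eef_pos: [0.4352, -0.2375, 0.2275]
eef_rot: [0.664, 0.747, 0.005, 0.009]
ft_force: [-0.0, -0.4, -0.1]
gripper_width: 0.0601
```

```bash
python3 - <<'E'
from h import *
st()
im,c=shot("top","t1.png")
for k,u,a,X in caps(im,c): print(k,u,a,X.round(4))
im,c=shot("wrist","w6.png")
E
```

```text
t 14.0 pos [ 435.2 -237.5  227.5] fixrot [ 0.0049  0.0195 -0.0042] F [-0.  -0.4 -0.1] w 60.1 qd 0.015
o [463.  210.7] 60 [ 0.5816 -0.3876  0.085 ]
o [398. 280.] 43 [ 0.4204 -0.2236  0.085 ]
```

View pics/t1.png

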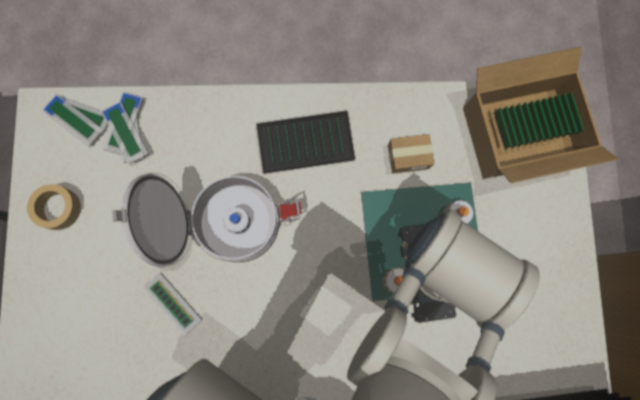

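View pics/w6.png

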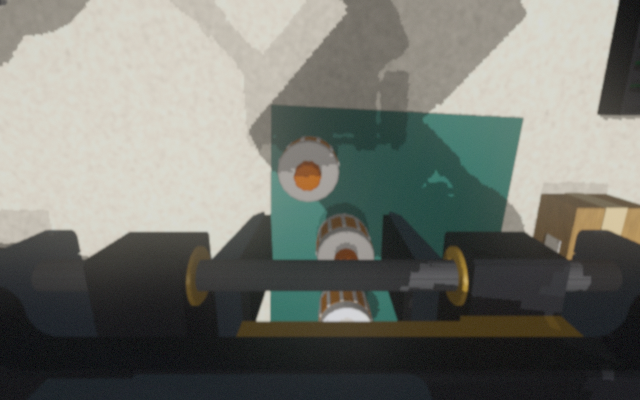

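```bash
python3 - <<'E'
from h import *
c=cam("wrist"); im=cv2.imread("pics/w6.png")
for k,u,a,X in caps(im,c,.087): print(k,u,a,X.round(4))
E
```

```text
o [570.7 245.3] 151 [ 0.6777 -0.2678  0.087 ]
o [345.7 254.6] 161 [ 0.4639 -0.301   0.087 ]
o [451.3 253.3] 42 [ 0.5646 -0.2886  0.087 ]
o [458.6 267.4] 64 [ 0.5749 -0.3025  0.087 ]
o [334.2 296.5] 87 [ 0.4586 -0.347   0.087 ]
o [347.5 295.4] 59 [ 0.4715 -0.3444  0.087 ]
o [323.5 302.7] 56 [ 0.4488 -0.355   0.087 ]
```

```bash
sed -i 's/a<400/a<2500/' h.py; python3 - <<'E'
from h import *
c=cam("wrist"); im=cv2.imread("pics/w6.png")
for k,u,a,X in caps(im,c,.087): 
    if a>300: print(k,u,a,X.round(4))
E
```

```text
o [307.2 175.8] 573 [ 0.4195 -0.2289  0.087 ]
```

Call:
{"api": "send_rows", "payload": {"series": [{"fingers": 60, "slide": [-10, 5, -20], "delta_rot": [0.005, 0.02, -0.004]}, {"fingers": 60, "slide": [-5, 2, -35], "delta_rot": [0, 0, 0]}, {"fingers": 60, "slide": [0, 0, -40], "delta_rot": [0, 0, 0]}, {"fingers": 60, "slide": [0, 0, -30], "delta_rot": [0, 0, 0]}, {"fingers": 60, "slide": [0, 0, -5], "delta_rot": [0, 0, 0]}, {"fingers": 60, "slide": [0, 0, 0], "delta_rot": [0, 0, 0]}, {"fingers": 60, "slide": [0, 0, 0], "delta_rot": [0, 0, 0]}, {"fingers": 60, "slide": [0, 0, 0], "delta_rot": [0, 0, 0]}]}}

```text
t: 14.9
eef_pos: [0.4231, -0.2303, 0.0986]
eef_rot: [0.665, 0.747, 0.0, 0.004]
ft_force: [0.5, 0.4, -0.0]
gripper_width: 0.0601
```

```bash
python3 -c "
from h import *
st()"
```

```text
t 14.9 pos [ 423.1 -230.3   98.6] fixrot [ 0.0052  0.0065 -0.0035] F [ 0.5  0.4 -0. ] w 60.1 qd 0.019
```

Call:
{"api": "send_rows", "payload": {"series": [{"fingers": 60, "slide": [-3, 0, -7], "delta_rot": [0.005, 0.006, -0.003]}, {"fingers": 60, "slide": [0, 0, -4], "delta_rot": [0, 0, 0]}, {"fingers": 60, "slide": [0, 0, 0], "delta_rot": [0, 0, 0]}, {"fingers": 15, "slide": [0, 0, 0], "delta_rot": [0, 0, 0]}, {"fingers": 15, "slide": [0, 0, 0], "delta_rot": [0, 0, 0]}, {"fingers": 15, "slide": [0, 0, 0], "delta_rot": [0, 0, 0]}, {"fingers": 15, "slide": [0, 0, 0], "delta_rot": [0, 0, 0]}, {"fingers": 15, "slide": [0, 0, 0], "delta_rot": [0, 0, 0]}]}}

```text
t: 15.7
eef_pos: [0.4211, -0.2313, 0.0893]
eef_rot: [0.666, 0.746, 0.0, 0.002]
ft_force: [0.7, 0.2, -2.0]
gripper_width: 0.0234
```

```bash
python3 -c "
from h import *
st()"
```

```text
t 15.7 pos [ 421.1 -231.3   89.3] fixrot [ 0.0025  0.0038 -0.0002] F [ 0.7  0.2 -2. ] w 23.4 qd 0.005
```

Call:
{"api": "send_rows", "payload": {"series": [{"fingers": 15, "slide": [0, 0, 30], "delta_rot": [0, 0, 0]}, {"fingers": 15, "slide": [0, 5, 45], "delta_rot": [0, 0, 0]}, {"fingers": 15, "slide": [5, 20, 45], "delta_rot": [0, 0, 0]}, {"fingers": 15, "slide": [11, 40, 28], "delta_rot": [0, 0, 0]}, {"fingers": 15, "slide": [12, 47, 5], "delta_rot": [0, 0, 0]}, {"fingers": 15, "slide": [12, 47, 5], "delta_rot": [0, 0, 0]}, {"fingers": 15, "slide": [12, 47, 0], "delta_rot": [0, 0, 0]}, {"fingers": 15, "slide": [12, 47, 0], "delta_rot": [0, 0, 0]}]}}

```text
t: 16.5
eef_pos: [0.4843, 0.0265, 0.254]
eef_rot: [0.669, 0.743, 0.002, 0.003]
ft_force: [1.2, -0.1, -2.8]
gripper_width: 0.0231
```

Call:
{"api": "send_rows", "payload": {"series": [{"fingers": 15, "slide": [12, 45, 0], "delta_rot": [0, 0, 0.004]}, {"fingers": 15, "slide": [10, 38, 0], "delta_rot": [0, 0, 0.004]}, {"fingers": 15, "slide": [5, 18, 0], "delta_rot": [0, 0, 0]}, {"fingers": 15, "slide": [0, 0, 0], "delta_rot": [0, 0, 0]}, {"fingers": 15, "slide": [0, 0, 0], "delta_rot": [0, 0, 0]}, {"fingers": 15, "slide": [0, 0, 0], "delta_rot": [0, 0, 0]}, {"fingers": 15, "slide": [0, 0, 0], "delta_rot": [0, 0, 0]}, {"fingers": 15, "slide": [0, 0, 0], "delta_rot": [0, 0, 0]}]}}

```text
t: 17.3
eef_pos: [0.5104, 0.1355, 0.2532]
eef_rot: [0.664, 0.747, 0.001, 0.002]
ft_force: [-0.4, 0.5, -2.3]
gripper_width: 0.0234
```

```bash
python3 - <<'E'
from h import *
st()
im,c=shot("wrist","w7.png")
T=(.46,.7,.05,.28)
for k,u,a,X in caps(im,c,.09,T): print(k,u,a,X.round(4))
im,c=cv2.imread("pics/t1.png"),cam("top")
for k,u,a,X in caps(im,c,.088,T): print("top",k,u,a,X.round(4))
E
```

```text
t 17.3 pos [510.4 135.5 253.2] fixrot [ 0.0009  0.004  -0.0041] F [-0.4  0.5 -2.3] w 23.4 qd 0.014
o [303.6 178.3] 92 [0.4887 0.1371 0.09  ]
o [326.5 240.2] 1723 [0.5182 0.0761 0.09  ]
o [384.  257.8] 128 [0.5793 0.0636 0.09  ]
```

View pics/w7.png

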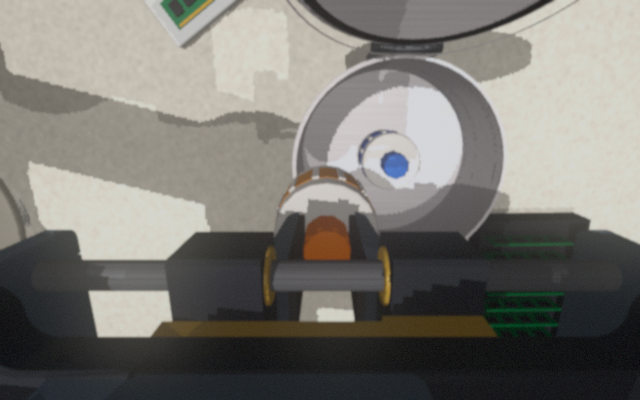

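```bash
python3 - <<'E'
from h import *
c=cam("wrist");im=cv2.imread("pics/w7.png");h=cv2.cvtColor(im,cv2.COLOR_BGR2HSV)
print(h[165,395],h[155,397])
b,_=blobs(im,(100,100,60),(128,255,255),20); 
for x in b: print(x,onz(c,x[0],.089).round(4))
E
```

```text
[110 138 174] [111 130 165]
(array([395.2, 165.3]), 441, array([384, 154,  24,  24], dtype=int32)) [0.5746 0.1598 0.089 ]
```

Call:
{"api": "send_rows", "payload": {"series": [{"fingers": 15, "slide": [2, 16, 0], "delta_rot": [0.001, 0.004, -0.004]}, {"fingers": 15, "slide": [0, 0, -30], "delta_rot": [0, 0, 0]}, {"fingers": 15, "slide": [0, 0, -35], "delta_rot": [0, 0, 0]}, {"fingers": 15, "slide": [0, 0, -35], "delta_rot": [0, 0, 0]}, {"fingers": 15, "slide": [0, 0, -15], "delta_rot": [0, 0, 0]}, {"fingers": 15, "slide": [0, 0, 0], "delta_rot": [0, 0, 0]}, {"fingers": 15, "slide": [0, 0, 0], "delta_rot": [0, 0, 0]}, {"fingers": 15, "slide": [0, 0, 0], "delta_rot": [0, 0, 0]}]}}

```text
t: 18.15
eef_pos: [0.5143, 0.1488, 0.1375]
eef_rot: [0.668, 0.744, 0.002, 0.002]
ft_force: [0.7, -0.2, -1.7]
gripper_width: 0.023
```

```bash
python3 -c "
from h import *
st()"
```

```text
t 18.15 pos [514.3 148.8 137.5] fixrot [-0.0009  0.0058  0.0055] F [ 0.7 -0.2 -1.7] w 23.0 qd 0.012
```

Call:
{"api": "send_rows", "payload": {"series": [{"fingers": 15, "slide": [-2, 3.5, -15], "delta_rot": [-0.001, 0.006, 0.005]}, {"fingers": 15, "slide": [0, 0, -20], "delta_rot": [0, 0, 0]}, {"fingers": 15, "slide": [0, 0, -8], "delta_rot": [0, 0, 0]}, {"fingers": 15, "slide": [0, 0, 0], "delta_rot": [0, 0, 0]}, {"fingers": 15, "slide": [0, 0, 0], "delta_rot": [0, 0, 0]}, {"fingers": 15, "slide": [0, 0, 0], "delta_rot": [0, 0, 0]}, {"fingers": 15, "slide": [0, 0, 0], "delta_rot": [0, 0, 0]}, {"fingers": 15, "slide": [0, 0, 0], "delta_rot": [0, 0, 0]}]}}

```text
t: 18.95
eef_pos: [0.5148, 0.1535, 0.0962]
eef_rot: [0.666, 0.746, 0.003, 0.002]
ft_force: [0.3, -0.2, -2.1]
gripper_width: 0.0234
```

```bash
python3 -c "
from h import *
st()"
```

```text
t 18.95 pos [514.8 153.5  96.2] fixrot [-0.0013  0.0067 -0.0003] F [ 0.3 -0.2 -2.1] w 23.4 qd 0.006
```

Call:
{"api": "send_rows", "payload": {"series": [{"fingers": 15, "slide": [-2, -1.5, -3], "delta_rot": [-0.001, 0.007, 0]}, {"fingers": 15, "slide": [-0.5, 0, -2.5], "delta_rot": [0, 0, 0]}, {"fingers": 15, "slide": [0, 0, 0], "delta_rot": [0, 0, 0]}, {"fingers": 15, "slide": [0, 0, 0], "delta_rot": [0, 0, 0]}, {"fingers": 15, "slide": [0, 0, 0], "delta_rot": [0, 0, 0]}, {"fingers": 15, "slide": [0, 0, 0], "delta_rot": [0, 0, 0]}, {"fingers": 15, "slide": [0, 0, 0], "delta_rot": [0, 0, 0]}, {"fingers": 15, "slide": [0, 0, 0], "delta_rot": [0, 0, 0]}]}}

```text
t: 19.75
eef_pos: [0.5123, 0.1519, 0.0907]
eef_rot: [0.666, 0.746, 0.0, -0.0]
ft_force: [0.1, 0.1, -2.0]
gripper_width: 0.0236
```

```bash
python3 -c "
from h import *
st()"
```

```text
t 19.75 pos [512.3 151.9  90.7] fixrot [-0.0003 -0.0001 -0.0002] F [ 0.1  0.1 -2. ] w 23.6 qd 0.002
```

Call:
{"api": "send_rows", "payload": {"series": [{"fingers": 31, "slide": [0, 0, -0.5], "delta_rot": [0, 0, 0]}, {"fingers": 31, "slide": [0, 0, 0], "delta_rot": [0, 0, 0]}, {"fingers": 31, "slide": [0, 0, 0], "delta_rot": [0, 0, 0]}, {"fingers": 31, "slide": [0, 0, 25], "delta_rot": [0, 0, 0]}, {"fingers": 31, "slide": [0, 0, 45], "delta_rot": [0, 0, 0]}, {"fingers": 40, "slide": [0, 0, 45], "delta_rot": [0, 0, 0]}, {"fingers": 50, "slide": [0, -20, 35], "delta_rot": [0, 0, 0]}, {"fingers": 60, "slide": [-5, -45, 0], "delta_rot": [0, 0, 0]}]}}

```text
t: 20.55
eef_pos: [0.5067, 0.0886, 0.2454]
eef_rot: [0.664, 0.748, -0.0, -0.0]
ft_force: [1.1, -1.0, -0.9]
gripper_width: 0.0521
```

Call:
{"api": "send_rows", "payload": {"series": [{"fingers": 60, "slide": [-5, -48, 0], "delta_rot": [0, 0, 0]}, {"fingers": 60, "slide": [-5, -48, 0], "delta_rot": [0, 0, 0]}, {"fingers": 60, "slide": [-5, -48, 0], "delta_rot": [0, 0, 0]}, {"fingers": 60, "slide": [-5, -48, 0], "delta_rot": [0, 0, 0]}, {"fingers": 60, "slide": [-5, -48, 0], "delta_rot": [0, 0, 0]}, {"fingers": 60, "slide": [-5, -48, 0], "delta_rot": [0, 0, 0]}, {"fingers": 60, "slide": [-5, -48, 0], "delta_rot": [0, 0, 0]}, {"fingers": 60, "slide": [-3, -25, 0], "delta_rot": [0, 0, 0]}]}}

```text
t: 21.35
eef_pos: [0.4655, -0.2868, 0.249]
eef_rot: [0.663, 0.748, 0.002, 0.004]
ft_force: [0.2, 0.3, 0.4]
gripper_width: 0.0599
```

Call:
{"api": "send_rows", "payload": {"series": [{"fingers": 60, "slide": [0, 0, 0], "delta_rot": [0, 0, 0]}, {"fingers": 60, "slide": [0, 0, 0], "delta_rot": [0, 0, 0]}, {"fingers": 60, "slide": [0, 0, 0], "delta_rot": [0, 0, 0]}, {"fingers": 60, "slide": [0, 0, 0], "delta_rot": [0, 0, 0]}, {"fingers": 60, "slide": [0, 0, 0], "delta_rot": [0, 0, 0]}, {"fingers": 60, "slide": [0, 0, 0], "delta_rot": [0, 0, 0]}, {"fingers": 60, "slide": [0, 0, 0], "delta_rot": [0, 0, 0]}, {"fingers": 60, "slide": [0, 0, 0], "delta_rot": [0, 0, 0]}]}}

```text
t: 22.15
eef_pos: [0.4656, -0.2858, 0.2491]
eef_rot: [0.663, 0.748, 0.002, 0.003]
ft_force: [-0.9, 0.3, -0.2]
gripper_width: 0.0598
```

```bash
python3 - <<'E'
from h import *
st()
im,c=shot("wrist","w8.png")
for k,u,a,X in caps(im,c,.087): 
    if a>150: print(k,u,a,X.round(4))
im,c=shot("top","t2.png")
for k,u,a,X in caps(im,c,.086): print("top",k,u,a,X.round(4))
T=(.46,.7,.05,.28)
for k,u,a,X in caps(im,c,.087,T): print("tin",k,u,a,X.round(4))
E
```

```text
t 22.15 pos [ 465.6 -285.8  249.1] fixrot [ 0.002   0.0075 -0.0072] F [-0.9  0.3 -0.2] w 59.8 qd 0.004
o [323.6 209.3] 487 [ 0.4673 -0.3129  0.087 ]
o [325.  294.8] 205 [ 0.48   -0.4068  0.087 ]
top o [431.9 258.3] 27 [ 0.4694 -0.3059  0.086 ]
tin o [236.9 244.6] 60 [0.5107 0.153  0.087 ]
```

View pics/w8.png

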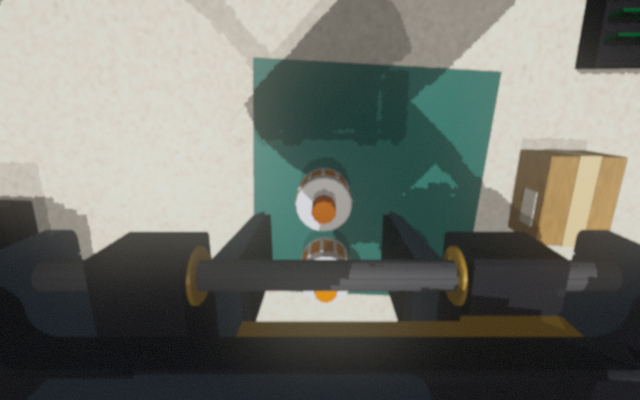

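Call:
{"api": "send_rows", "payload": {"series": [{"fingers": 60, "slide": [0, -28, -10], "delta_rot": [0.002, 0.008, -0.007]}, {"fingers": 60, "slide": [0, 0, -40], "delta_rot": [0, 0, 0]}, {"fingers": 60, "slide": [0, 0, -40], "delta_rot": [0, 0, 0]}, {"fingers": 60, "slide": [0, 0, -40], "delta_rot": [0, 0, 0]}, {"fingers": 60, "slide": [0, 0, -15], "delta_rot": [0, 0, 0]}, {"fingers": 60, "slide": [0, 0, 0], "delta_rot": [0, 0, 0]}, {"fingers": 60, "slide": [0, 0, 0], "delta_rot": [0, 0, 0]}, {"fingers": 60, "slide": [0, 0, 0], "delta_rot": [0, 0, 0]}]}}

```text
t: 23.05
eef_pos: [0.4668, -0.3164, 0.1019]
eef_rot: [0.666, 0.746, -0.0, 0.003]
ft_force: [0.8, -0.9, -0.6]
gripper_width: 0.0603
```

```bash
python3 -c "
from h import *
st()"
```

```text
t 23.05 pos [ 466.8 -316.4  101.9] fixrot [0.004  0.0041 0.0005] F [ 0.8 -0.9 -0.6] w 60.3 qd 0.012
```

Call:
{"api": "send_rows", "payload": {"series": [{"fingers": 60, "slide": [0, 2, -9], "delta_rot": [0.004, 0.004, 0]}, {"fingers": 60, "slide": [0, 0, -6], "delta_rot": [0, 0, 0]}, {"fingers": 60, "slide": [0, 0, 0], "delta_rot": [0, 0, 0]}, {"fingers": 15, "slide": [0, 0, 0], "delta_rot": [0, 0, 0]}, {"fingers": 15, "slide": [0, 0, 0], "delta_rot": [0, 0, 0]}, {"fingers": 15, "slide": [0, 0, 0], "delta_rot": [0, 0, 0]}, {"fingers": 15, "slide": [0, 0, 0], "delta_rot": [0, 0, 0]}, {"fingers": 15, "slide": [0, 0, 0], "delta_rot": [0, 0, 0]}]}}

```text
t: 23.85
eef_pos: [0.4683, -0.3154, 0.0889]
eef_rot: [0.666, 0.746, 0.0, 0.003]
ft_force: [0.9, 0.6, -2.6]
gripper_width: 0.0235
```

```bash
python3 -c "
from h import *
st()"
```

```text
t 23.85 pos [ 468.3 -315.4   88.9] fixrot [0.0033 0.004  0.0004] F [ 0.9  0.6 -2.6] w 23.5 qd 0.005
```

Call:
{"api": "send_rows", "payload": {"series": [{"fingers": 15, "slide": [0, 0, 30], "delta_rot": [0, 0, 0]}, {"fingers": 15, "slide": [0, 5, 45], "delta_rot": [0, 0, 0]}, {"fingers": 15, "slide": [5, 20, 45], "delta_rot": [0, 0, 0]}, {"fingers": 15, "slide": [9, 40, 28], "delta_rot": [0, 0, 0]}, {"fingers": 15, "slide": [9, 47, 5], "delta_rot": [0, 0, 0]}, {"fingers": 15, "slide": [9, 47, 5], "delta_rot": [0, 0, 0]}, {"fingers": 15, "slide": [9, 47, 0], "delta_rot": [0, 0, 0]}, {"fingers": 15, "slide": [9, 47, 0], "delta_rot": [0, 0, 0]}]}}

```text
t: 24.65
eef_pos: [0.517, -0.0581, 0.2529]
eef_rot: [0.669, 0.743, 0.001, 0.003]
ft_force: [0.6, 0.8, -2.1]
gripper_width: 0.0232
```

Call:
{"api": "send_rows", "payload": {"series": [{"fingers": 15, "slide": [9, 47, 0], "delta_rot": [0, 0, 0.004]}, {"fingers": 15, "slide": [8, 45, 0], "delta_rot": [0, 0, 0.004]}, {"fingers": 15, "slide": [6, 32, 0], "delta_rot": [0, 0, 0]}, {"fingers": 15, "slide": [3, 15, 0], "delta_rot": [0, 0, 0]}, {"fingers": 15, "slide": [0, 0, 0], "delta_rot": [0, 0, 0]}, {"fingers": 15, "slide": [0, 0, 0], "delta_rot": [0, 0, 0]}, {"fingers": 15, "slide": [0, 0, 0], "delta_rot": [0, 0, 0]}, {"fingers": 15, "slide": [0, 0, 0], "delta_rot": [0, 0, 0]}]}}

```text
t: 25.45
eef_pos: [0.5418, 0.0914, 0.2524]
eef_rot: [0.664, 0.748, 0.001, 0.002]
ft_force: [-0.3, -0.6, -2.3]
gripper_width: 0.0233
```

```bash
cat >> h.py <<'E'
OR3=((5,100,80),(20,255,255));BL3=((100,100,60),(128,255,255))
def tincaps(name,z=.089,n="wrist",amin=60):
    im,c=shot(n,name)
    for k,(lo,hi) in (("o",OR3),("b",BL3)):
        for ce,a,bb in blobs(im,lo,hi,amin)[0]:
            X=onz(c,ce,z)
            if .46<X[0]<.7 and .05<X[1]<.28: print(k,ce,a,bb[2:],X.round(4))
E
python3 - <<'E'
from h import *
st(); tincaps("w9.png")
E
```

```text
t 25.45 pos [541.8  91.4 252.4] fixrot [ 0.0016  0.004  -0.0045] F [-0.3 -0.6 -2.3] w 23.3 qd 0.011
o [300.6 113.3] 549 [27 27] [0.5111 0.1532 0.089 ]
o [311.6 176.8] 142 [17 14] [0.5275 0.0952 0.089 ]
o [334.4 176.4] 65 [16 11] [0.5493 0.0982 0.089 ]
b [370.1 115. ] 481 [25 25] [0.5748 0.1592 0.089 ]
```

View pics/w9.png

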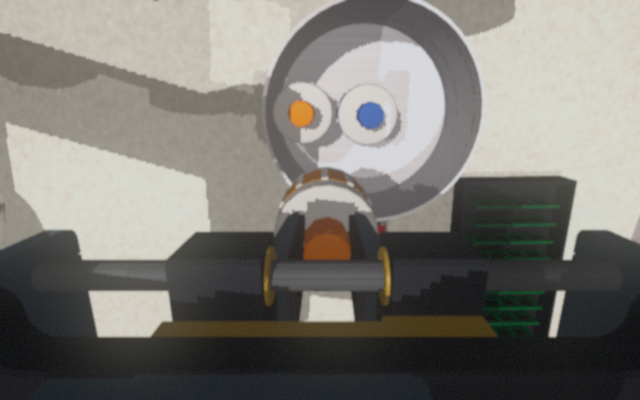

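Call:
{"api": "send_rows", "payload": {"series": [{"fingers": 15, "slide": [6, 10, 0], "delta_rot": [0.002, 0.004, -0.004]}, {"fingers": 15, "slide": [0, 0, -30], "delta_rot": [0, 0, 0]}, {"fingers": 15, "slide": [0, 0, -35], "delta_rot": [0, 0, 0]}, {"fingers": 15, "slide": [0, 0, -35], "delta_rot": [0, 0, 0]}, {"fingers": 15, "slide": [0, 0, -15], "delta_rot": [0, 0, 0]}, {"fingers": 15, "slide": [0, 0, 0], "delta_rot": [0, 0, 0]}, {"fingers": 15, "slide": [0, 0, 0], "delta_rot": [0, 0, 0]}, {"fingers": 15, "slide": [0, 0, 0], "delta_rot": [0, 0, 0]}]}}

```text
t: 26.3
eef_pos: [0.5524, 0.1016, 0.1362]
eef_rot: [0.668, 0.744, 0.003, 0.001]
ft_force: [-0.5, -0.8, -2.3]
gripper_width: 0.0229
```

```bash
python3 -c "
from h import *
st()"
```

```text
t 26.3 pos [552.4 101.6 136.2] fixrot [-0.0019  0.0056  0.0065] F [-0.5 -0.8 -2.3] w 22.9 qd 0.016
```

Call:
{"api": "send_rows", "payload": {"series": [{"fingers": 15, "slide": [-4, 0, -15], "delta_rot": [-0.002, 0.006, 0.006]}, {"fingers": 15, "slide": [0, 0, -18], "delta_rot": [0, 0, 0]}, {"fingers": 15, "slide": [0, 0, -7], "delta_rot": [0, 0, 0]}, {"fingers": 15, "slide": [0, 0, 0], "delta_rot": [0, 0, 0]}, {"fingers": 15, "slide": [0, 0, 0], "delta_rot": [0, 0, 0]}, {"fingers": 15, "slide": [0, 0, 0], "delta_rot": [0, 0, 0]}, {"fingers": 15, "slide": [0, 0, 0], "delta_rot": [0, 0, 0]}, {"fingers": 15, "slide": [0, 0, 0], "delta_rot": [0, 0, 0]}]}}

```text
t: 27.1
eef_pos: [0.5503, 0.102, 0.0979]
eef_rot: [0.666, 0.746, 0.002, 0.002]
ft_force: [0.7, -1.0, -2.1]
gripper_width: 0.023
```

```bash
python3 -c "
from h import *
st()"
```

```text
t 27.1 pos [550.3 102.   97.9] fixrot [-0.0002  0.006  -0.0005] F [ 0.7 -1.  -2.1] w 23.0 qd 0.006
```

Call:
{"api": "send_rows", "payload": {"series": [{"fingers": 15, "slide": [-2, 0, -4], "delta_rot": [0, 0.006, 0]}, {"fingers": 15, "slide": [-0.5, 0, -3.5], "delta_rot": [0, 0, 0]}, {"fingers": 15, "slide": [0, 0, 0], "delta_rot": [0, 0, 0]}, {"fingers": 15, "slide": [0, 0, 0], "delta_rot": [0, 0, 0]}, {"fingers": 15, "slide": [0, 0, 0], "delta_rot": [0, 0, 0]}, {"fingers": 15, "slide": [0, 0, 0], "delta_rot": [0, 0, 0]}, {"fingers": 15, "slide": [0, 0, 0], "delta_rot": [0, 0, 0]}, {"fingers": 15, "slide": [0, 0, 0], "delta_rot": [0, 0, 0]}]}}

```text
t: 27.9
eef_pos: [0.5478, 0.102, 0.0901]
eef_rot: [0.666, 0.746, 0.0, -0.0]
ft_force: [-0.4, 0.0, -2.3]
gripper_width: 0.0233
```

```bash
python3 -c "
from h import *
st()"
```

```text
t 27.9 pos [547.8 102.   90.1] fixrot [-0.0003  0.0002 -0.0004] F [-0.4  0.  -2.3] w 23.3 qd 0.002
```

Call:
{"api": "send_rows", "payload": {"series": [{"fingers": 31, "slide": [0, 0, -0.3], "delta_rot": [0, 0, 0]}, {"fingers": 31, "slide": [0, 0, 0], "delta_rot": [0, 0, 0]}, {"fingers": 31, "slide": [0, 0, 0], "delta_rot": [0, 0, 0]}, {"fingers": 31, "slide": [0, 0, 25], "delta_rot": [0, 0, 0]}, {"fingers": 31, "slide": [0, 0, 45], "delta_rot": [0, 0, 0]}, {"fingers": 40, "slide": [0, 0, 45], "delta_rot": [0, 0, 0]}, {"fingers": 50, "slide": [0, -20, 35], "delta_rot": [0, 0, 0]}, {"fingers": 60, "slide": [-8, -45, 0], "delta_rot": [0, 0, 0]}]}}

```text
t: 28.7
eef_pos: [0.5394, 0.0389, 0.2452]
eef_rot: [0.664, 0.748, 0.0, -0.0]
ft_force: [2.5, -0.9, -0.5]
gripper_width: 0.0519
```

Call:
{"api": "send_rows", "payload": {"series": [{"fingers": 60, "slide": [-8, -48, 0], "delta_rot": [0, 0, 0]}, {"fingers": 60, "slide": [-8, -48, 0], "delta_rot": [0, 0, 0]}, {"fingers": 60, "slide": [-8, -48, 0], "delta_rot": [0, 0, 0]}, {"fingers": 60, "slide": [-8, -48, 0], "delta_rot": [0, 0, 0]}, {"fingers": 60, "slide": [-8, -48, 0], "delta_rot": [0, 0, 0]}, {"fingers": 60, "slide": [-8, -48, 0], "delta_rot": [0, 0, 0]}, {"fingers": 60, "slide": [-8, -48, 0], "delta_rot": [0, 0, 0]}, {"fingers": 60, "slide": [-5, -40, 0], "delta_rot": [0, 0, 0]}]}}

```text
t: 29.5
eef_pos: [0.4747, -0.3487, 0.2491]
eef_rot: [0.663, 0.749, 0.002, 0.004]
ft_force: [0.2, -0.0, 0.1]
gripper_width: 0.06
```

Call:
{"api": "send_rows", "payload": {"series": [{"fingers": 60, "slide": [0, -10, 0], "delta_rot": [0, 0, 0]}, {"fingers": 60, "slide": [0, 0, 0], "delta_rot": [0, 0, 0]}, {"fingers": 60, "slide": [0, 0, 0], "delta_rot": [0, 0, 0]}, {"fingers": 60, "slide": [0, 0, 0], "delta_rot": [0, 0, 0]}, {"fingers": 60, "slide": [0, 0, 0], "delta_rot": [0, 0, 0]}, {"fingers": 60, "slide": [0, 0, 0], "delta_rot": [0, 0, 0]}, {"fingers": 60, "slide": [0, 0, 0], "delta_rot": [0, 0, 0]}, {"fingers": 60, "slide": [0, 0, 0], "delta_rot": [0, 0, 0]}]}}

```text
t: 30.3
eef_pos: [0.4747, -0.3582, 0.2491]
eef_rot: [0.663, 0.749, 0.002, 0.003]
ft_force: [1.1, 0.5, 0.2]
gripper_width: 0.0599
```

```bash
python3 - <<'E'
from h import *
st()
im,c=shot("wrist","w10.png")
for k,u,a,X in caps(im,c,.087): 
    if a>150: print(k,u,a,X.round(4))
im,c=shot("top","t3.png")
for k,u,a,X in caps(im,c,.086): print("top",k,u,a,X.round(4))
E
```

```text
t 30.3 pos [ 474.7 -358.2  249.1] fixrot [ 0.0019  0.0075 -0.0082] F [1.1 0.5 0.2] w 59.9 qd 0.007
o [324.9 224.2] 471 [ 0.4795 -0.4006  0.087 ]
o [424.4 223.9] 576 [ 0.5783 -0.3884  0.087 ]
o [455.8 256.2] 164 [ 0.6173 -0.4191  0.087 ]
top o [461.3 211.4] 45 [ 0.5798 -0.3831  0.086 ]
top o [470.  253.4] 57 [ 0.4791 -0.3969  0.086 ]
```

View pics/w10.png

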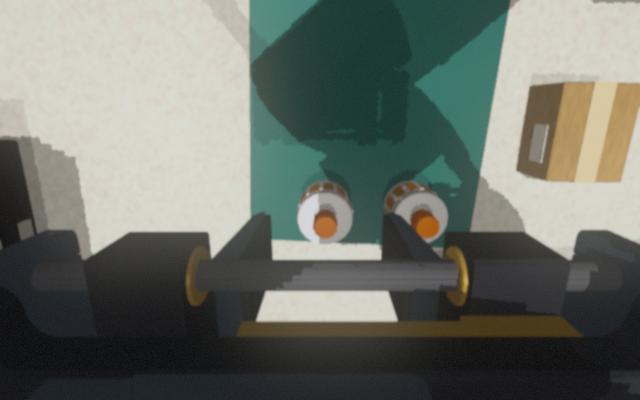

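Call:
{"api": "send_rows", "payload": {"series": [{"fingers": 60, "slide": [3, -42, -10], "delta_rot": [0.002, 0.008, -0.008]}, {"fingers": 60, "slide": [0, 0, -40], "delta_rot": [0, 0, 0]}, {"fingers": 60, "slide": [0, 0, -40], "delta_rot": [0, 0, 0]}, {"fingers": 60, "slide": [0, 0, -40], "delta_rot": [0, 0, 0]}, {"fingers": 60, "slide": [0, 0, -20], "delta_rot": [0, 0, 0]}, {"fingers": 60, "slide": [0, 0, 0], "delta_rot": [0, 0, 0]}, {"fingers": 60, "slide": [0, 0, 0], "delta_rot": [0, 0, 0]}, {"fingers": 60, "slide": [0, 0, 0], "delta_rot": [0, 0, 0]}]}}

```text
t: 31.2
eef_pos: [0.4789, -0.4035, 0.0972]
eef_rot: [0.666, 0.746, -0.0, 0.003]
ft_force: [0.8, -0.0, 0.6]
gripper_width: 0.0596
```

```bash
python3 -c "
from h import *
st()"
```

```text
t 31.2 pos [ 478.9 -403.5   97.2] fixrot [0.0047 0.004  0.0005] F [ 0.8 -0.   0.6] w 59.6 qd 0.014
```

Call:
{"api": "send_rows", "payload": {"series": [{"fingers": 60, "slide": [0, 1, -6], "delta_rot": [0.005, 0.004, 0]}, {"fingers": 60, "slide": [0, 0, -4], "delta_rot": [0, 0, 0]}, {"fingers": 60, "slide": [0, 0, 0], "delta_rot": [0, 0, 0]}, {"fingers": 15, "slide": [0, 0, 0], "delta_rot": [0, 0, 0]}, {"fingers": 15, "slide": [0, 0, 0], "delta_rot": [0, 0, 0]}, {"fingers": 15, "slide": [0, 0, 0], "delta_rot": [0, 0, 0]}, {"fingers": 15, "slide": [0, 0, 0], "delta_rot": [0, 0, 0]}, {"fingers": 15, "slide": [0, 0, 0], "delta_rot": [0, 0, 0]}]}}

```text
t: 32.0
eef_pos: [0.4805, -0.4039, 0.0906]
eef_rot: [0.666, 0.746, -0.0, 0.003]
ft_force: [0.5, 0.4, -1.6]
gripper_width: 0.0236
```

```bash
python3 -c "
from h import *
st()"
```

```text
t 32.0 pos [ 480.5 -403.9   90.6] fixrot [0.0038 0.0041 0.0003] F [ 0.5  0.4 -1.6] w 23.6 qd 0.003
```

Call:
{"api": "send_rows", "payload": {"series": [{"fingers": 15, "slide": [0, 0, 30], "delta_rot": [0, 0, 0]}, {"fingers": 15, "slide": [0, 5, 45], "delta_rot": [0, 0, 0]}, {"fingers": 15, "slide": [5, 20, 45], "delta_rot": [0, 0, 0]}, {"fingers": 15, "slide": [11, 40, 28], "delta_rot": [0, 0, 0]}, {"fingers": 15, "slide": [12, 47, 5], "delta_rot": [0, 0, 0]}, {"fingers": 15, "slide": [12, 47, 5], "delta_rot": [0, 0, 0]}, {"fingers": 15, "slide": [12, 47, 0], "delta_rot": [0, 0, 0]}, {"fingers": 15, "slide": [12, 47, 0], "delta_rot": [0, 0, 0]}]}}

```text
t: 32.8
eef_pos: [0.5431, -0.1469, 0.2539]
eef_rot: [0.669, 0.743, 0.001, 0.003]
ft_force: [0.5, -1.0, -2.0]
gripper_width: 0.0232
```

Call:
{"api": "send_rows", "payload": {"series": [{"fingers": 15, "slide": [12, 47, 0], "delta_rot": [0, 0, 0.004]}, {"fingers": 15, "slide": [12, 47, 0], "delta_rot": [0, 0, 0.004]}, {"fingers": 15, "slide": [12, 47, 0], "delta_rot": [0, 0, 0]}, {"fingers": 15, "slide": [12, 47, 0], "delta_rot": [0, 0, 0]}, {"fingers": 15, "slide": [8, 35, 0], "delta_rot": [0, 0, 0]}, {"fingers": 15, "slide": [4, 15, 0], "delta_rot": [0, 0, 0]}, {"fingers": 15, "slide": [0, 0, 0], "delta_rot": [0, 0, 0]}, {"fingers": 15, "slide": [0, 0, 0], "delta_rot": [0, 0, 0]}]}}

```text
t: 33.6
eef_pos: [0.6028, 0.1053, 0.2534]
eef_rot: [0.664, 0.748, 0.001, 0.002]
ft_force: [-0.5, -0.4, -2.0]
gripper_width: 0.0233
```

Call:
{"api": "send_rows", "payload": {"series": [{"fingers": 15, "slide": [0, 0, 0], "delta_rot": [0, 0, 0]}, {"fingers": 15, "slide": [0, 0, 0], "delta_rot": [0, 0, 0]}, {"fingers": 15, "slide": [0, 0, 0], "delta_rot": [0, 0, 0]}, {"fingers": 15, "slide": [0, 0, 0], "delta_rot": [0, 0, 0]}, {"fingers": 15, "slide": [0, 0, 0], "delta_rot": [0, 0, 0]}, {"fingers": 15, "slide": [0, 0, 0], "delta_rot": [0, 0, 0]}, {"fingers": 15, "slide": [0, 0, 0], "delta_rot": [0, 0, 0]}, {"fingers": 15, "slide": [0, 0, 0], "delta_rot": [0, 0, 0]}]}}

```text
t: 34.4
eef_pos: [0.6024, 0.1004, 0.2536]
eef_rot: [0.666, 0.746, 0.0, 0.003]
ft_force: [0.1, 0.5, -1.7]
gripper_width: 0.0231
```

```bash
python3 - <<'E'
from h import *
st(); tincaps("w11.png")
E
```

```text
t 34.4 pos [602.4 100.4 253.6] fixrot [0.0032 0.0039 0.0001] F [ 0.1  0.5 -1.7] w 23.1 qd 0.002
o [236.  115.1] 616 [30 26] [0.5129 0.1536 0.089 ]
o [270.1 172.3] 524 [26 27] [0.5479 0.1037 0.089 ]
o [306.7 177. ] 111 [15 14] [0.5834 0.103  0.089 ]
o [329.9 174.1] 88 [16  9] [0.6054 0.1084 0.089 ]
b [304.4 116.7] 459 [24 25] [0.5757 0.1594 0.089 ]
```

View pics/w11.png

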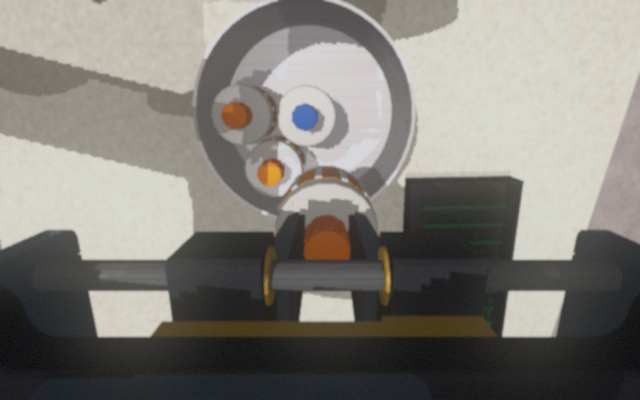

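Call:
{"api": "send_rows", "payload": {"series": [{"fingers": 15, "slide": [5, 6, 0], "delta_rot": [0.003, 0.004, 0]}, {"fingers": 15, "slide": [0, 0, -30], "delta_rot": [0, 0, 0]}, {"fingers": 15, "slide": [0, 0, -35], "delta_rot": [0, 0, 0]}, {"fingers": 15, "slide": [0, 0, -30], "delta_rot": [0, 0, 0]}, {"fingers": 15, "slide": [0, 0, -10], "delta_rot": [0, 0, 0]}, {"fingers": 15, "slide": [0, 0, 0], "delta_rot": [0, 0, 0]}, {"fingers": 15, "slide": [0, 0, 0], "delta_rot": [0, 0, 0]}, {"fingers": 15, "slide": [0, 0, 0], "delta_rot": [0, 0, 0]}]}}

```text
t: 35.25
eef_pos: [0.6116, 0.1094, 0.149]
eef_rot: [0.666, 0.746, 0.003, 0.002]
ft_force: [0.8, -0.2, -1.5]
gripper_width: 0.023
```

```bash
python3 -c "
from h import *
st()"
```

```text
t 35.25 pos [611.6 109.4 149. ] fixrot [-0.0018  0.006  -0.0006] F [ 0.8 -0.2 -1.5] w 23.0 qd 0.018
```

Call:
{"api": "send_rows", "payload": {"series": [{"fingers": 15, "slide": [-1, -3.5, -10], "delta_rot": [-0.002, 0.006, 0]}, {"fingers": 15, "slide": [0, 0, -20], "delta_rot": [0, 0, 0]}, {"fingers": 15, "slide": [0, 0, -20], "delta_rot": [0, 0, 0]}, {"fingers": 15, "slide": [0, 0, -5], "delta_rot": [0, 0, 0]}, {"fingers": 15, "slide": [0, 0, 0], "delta_rot": [0, 0, 0]}, {"fingers": 15, "slide": [0, 0, 0], "delta_rot": [0, 0, 0]}, {"fingers": 15, "slide": [0, 0, 0], "delta_rot": [0, 0, 0]}, {"fingers": 15, "slide": [0, 0, 0], "delta_rot": [0, 0, 0]}]}}

```text
t: 36.05
eef_pos: [0.6143, 0.1051, 0.0979]
eef_rot: [0.666, 0.746, 0.003, 0.004]
ft_force: [0.8, 0.7, -1.2]
gripper_width: 0.0232
```

```bash
python3 -c "
from h import *
st()"
```

```text
t 36.05 pos [614.3 105.1  97.9] fixrot [-0.      0.0095 -0.0004] F [ 0.8  0.7 -1.2] w 23.2 qd 0.008
```

Call:
{"api": "send_rows", "payload": {"series": [{"fingers": 15, "slide": [-2.5, 1.5, -3], "delta_rot": [0, 0.01, 0]}, {"fingers": 15, "slide": [-1.5, 0, -3], "delta_rot": [0, 0, 0]}, {"fingers": 15, "slide": [0, 0, 0], "delta_rot": [0, 0, 0]}, {"fingers": 15, "slide": [0, 0, 0], "delta_rot": [0, 0, 0]}, {"fingers": 15, "slide": [0, 0, 0], "delta_rot": [0, 0, 0]}, {"fingers": 15, "slide": [0, 0, 0], "delta_rot": [0, 0, 0]}, {"fingers": 15, "slide": [0, 0, 0], "delta_rot": [0, 0, 0]}, {"fingers": 15, "slide": [0, 0, 0], "delta_rot": [0, 0, 0]}]}}

```text
t: 36.85
eef_pos: [0.6105, 0.1069, 0.0925]
eef_rot: [0.666, 0.746, 0.0, 0.0]
ft_force: [-1.0, -0.4, -1.1]
gripper_width: 0.0232
```

```bash
python3 -c "
from h import *
st()"
```

```text
t 36.85 pos [610.5 106.9  92.5] fixrot [-0.0001  0.0002 -0.0006] F [-1.  -0.4 -1.1] w 23.2 qd 0.002
```

Call:
{"api": "send_rows", "payload": {"series": [{"fingers": 15, "slide": [0, 0, -1], "delta_rot": [0, 0, 0]}, {"fingers": 31, "slide": [0, 0, 0], "delta_rot": [0, 0, 0]}, {"fingers": 31, "slide": [0, 0, 0], "delta_rot": [0, 0, 0]}, {"fingers": 31, "slide": [0, 0, 0], "delta_rot": [0, 0, 0]}, {"fingers": 31, "slide": [0, 0, 25], "delta_rot": [0, 0, 0]}, {"fingers": 31, "slide": [0, 0, 45], "delta_rot": [0, 0, 0]}, {"fingers": 40, "slide": [0, 0, 45], "delta_rot": [0, 0, 0]}, {"fingers": 50, "slide": [0, -20, 35], "delta_rot": [0, 0, 0]}]}}

```text
t: 37.65
eef_pos: [0.607, 0.0878, 0.2413]
eef_rot: [0.665, 0.747, -0.003, -0.003]
ft_force: [0.8, -1.3, 0.4]
gripper_width: 0.0443
```

Call:
{"api": "send_rows", "payload": {"series": [{"fingers": 60, "slide": [-4, -48, 0], "delta_rot": [0, 0, 0]}, {"fingers": 60, "slide": [-4, -48, 0], "delta_rot": [0, 0, 0]}, {"fingers": 60, "slide": [-4, -48, 0], "delta_rot": [0, 0, 0]}, {"fingers": 60, "slide": [-4, -48, 0], "delta_rot": [0, 0, 0]}, {"fingers": 60, "slide": [-4, -48, 0], "delta_rot": [0, 0, 0]}, {"fingers": 60, "slide": [-4, -48, 0], "delta_rot": [0, 0, 0]}, {"fingers": 60, "slide": [-4, -48, 0], "delta_rot": [0, 0, 0]}, {"fingers": 60, "slide": [-4, -48, 0], "delta_rot": [0, 0, 0]}]}}

```text
t: 38.45
eef_pos: [0.5755, -0.3059, 0.25]
eef_rot: [0.662, 0.749, 0.001, 0.002]
ft_force: [1.8, 0.6, -0.3]
gripper_width: 0.0603
```

Call:
{"api": "send_rows", "payload": {"series": [{"fingers": 60, "slide": [0, -35, 0], "delta_rot": [0, 0, 0]}, {"fingers": 60, "slide": [0, -15, 0], "delta_rot": [0, 0, 0]}, {"fingers": 60, "slide": [0, 0, 0], "delta_rot": [0, 0, 0]}, {"fingers": 60, "slide": [0, 0, 0], "delta_rot": [0, 0, 0]}, {"fingers": 60, "slide": [0, 0, 0], "delta_rot": [0, 0, 0]}, {"fingers": 60, "slide": [0, 0, 0], "delta_rot": [0, 0, 0]}, {"fingers": 60, "slide": [0, 0, 0], "delta_rot": [0, 0, 0]}, {"fingers": 60, "slide": [0, 0, 0], "delta_rot": [0, 0, 0]}]}}

```text
t: 39.25
eef_pos: [0.5745, -0.3589, 0.2498]
eef_rot: [0.663, 0.749, 0.001, 0.002]
ft_force: [0.1, -0.3, -0.2]
gripper_width: 0.0599
```

```bash
python3 - <<'E'
from h import *
st()
im,c=shot("wrist","w12.png")
for k,u,a,X in caps(im,c,.087): 
    if a>150: print(k,u,a,X.round(4))
im,c=shot("top","t4.png")
for k,u,a,X in caps(im,c,.086): print("top",k,u,a,X.round(4))
E
```

```text
t 39.25 pos [ 574.5 -358.9  249.8] fixrot [ 0.0011  0.0053 -0.0076] F [ 0.1 -0.3 -0.2] w 59.9 qd 0.012
o [328.6 212.3] 486 [ 0.5811 -0.3886  0.087 ]
```

View pics/w12.png

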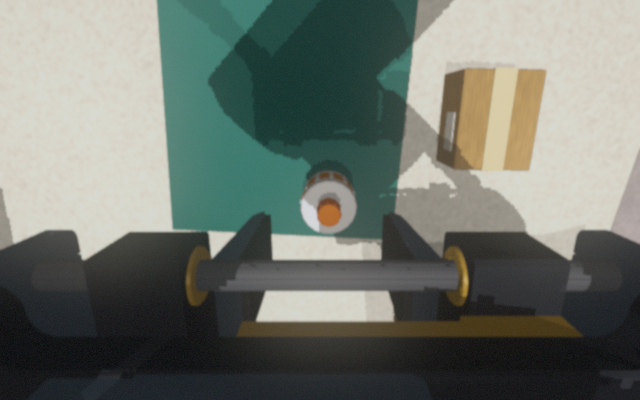

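View pics/t4.png

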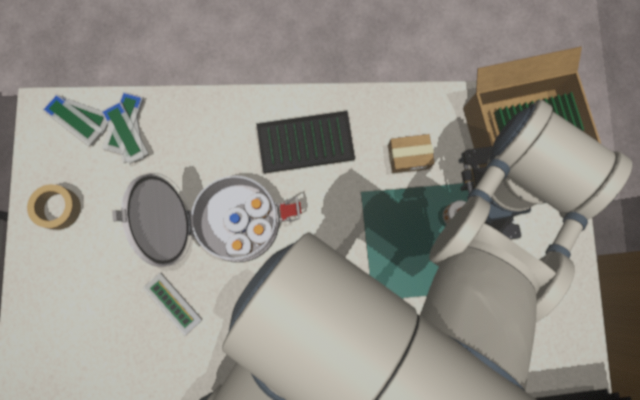

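Call:
{"api": "send_rows", "payload": {"series": [{"fingers": 60, "slide": [5, -29, -10], "delta_rot": [0.001, 0.006, -0.008]}, {"fingers": 60, "slide": [0, 0, -40], "delta_rot": [0, 0, 0]}, {"fingers": 60, "slide": [0, 0, -40], "delta_rot": [0, 0, 0]}, {"fingers": 60, "slide": [0, 0, -40], "delta_rot": [0, 0, 0]}, {"fingers": 60, "slide": [0, 0, -20], "delta_rot": [0, 0, 0]}, {"fingers": 60, "slide": [0, 0, 0], "delta_rot": [0, 0, 0]}, {"fingers": 60, "slide": [0, 0, 0], "delta_rot": [0, 0, 0]}, {"fingers": 60, "slide": [0, 0, 0], "delta_rot": [0, 0, 0]}]}}

```text
t: 40.15
eef_pos: [0.581, -0.3894, 0.0986]
eef_rot: [0.666, 0.746, -0.0, 0.003]
ft_force: [0.2, 1.2, -0.2]
gripper_width: 0.0602
```

```bash
python3 -c "
from h import *
st()"
```

```text
t 40.15 pos [ 581.  -389.4   98.6] fixrot [ 0.0042  0.0043 -0.    ] F [ 0.2  1.2 -0.2] w 60.2 qd 0.015
```

Call:
{"api": "send_rows", "payload": {"series": [{"fingers": 60, "slide": [0, 0, -7], "delta_rot": [0.004, 0.004, 0]}, {"fingers": 60, "slide": [0, 0, -5], "delta_rot": [0, 0, 0]}, {"fingers": 60, "slide": [0, 0, 0], "delta_rot": [0, 0, 0]}, {"fingers": 15, "slide": [0, 0, 0], "delta_rot": [0, 0, 0]}, {"fingers": 15, "slide": [0, 0, 0], "delta_rot": [0, 0, 0]}, {"fingers": 15, "slide": [0, 0, 0], "delta_rot": [0, 0, 0]}, {"fingers": 15, "slide": [0, 0, 0], "delta_rot": [0, 0, 0]}, {"fingers": 15, "slide": [0, 0, 0], "delta_rot": [0, 0, 0]}]}}

```text
t: 40.95
eef_pos: [0.5828, -0.3908, 0.0901]
eef_rot: [0.666, 0.746, 0.0, 0.003]
ft_force: [1.5, 0.1, -2.4]
gripper_width: 0.0233
```

```bash
python3 -c "
from h import *
st()"
```

```text
t 40.95 pos [ 582.8 -390.8   90.1] fixrot [ 0.0039  0.005  -0.0002] F [ 1.5  0.1 -2.4] w 23.3 qd 0.003
```

Call:
{"api": "send_rows", "payload": {"series": [{"fingers": 15, "slide": [0, 0, 30], "delta_rot": [0, 0, 0]}, {"fingers": 15, "slide": [0, 5, 45], "delta_rot": [0, 0, 0]}, {"fingers": 15, "slide": [3, 20, 45], "delta_rot": [0, 0, 0]}, {"fingers": 15, "slide": [5, 40, 28], "delta_rot": [0, 0, 0]}, {"fingers": 15, "slide": [5, 48, 5], "delta_rot": [0, 0, 0]}, {"fingers": 15, "slide": [5, 48, 5], "delta_rot": [0, 0, 0]}, {"fingers": 15, "slide": [5, 48, 0], "delta_rot": [0, 0, 0]}, {"fingers": 15, "slide": [5, 48, 0], "delta_rot": [0, 0, 0]}]}}

```text
t: 41.75
eef_pos: [0.6083, -0.1304, 0.2529]
eef_rot: [0.669, 0.743, 0.001, 0.003]
ft_force: [1.7, 0.1, -1.0]
gripper_width: 0.0233
```

Call:
{"api": "send_rows", "payload": {"series": [{"fingers": 15, "slide": [5, 48, 0], "delta_rot": [0, 0, 0.004]}, {"fingers": 15, "slide": [5, 48, 0], "delta_rot": [0, 0, 0.004]}, {"fingers": 15, "slide": [5, 48, 0], "delta_rot": [0, 0, 0]}, {"fingers": 15, "slide": [5, 48, 0], "delta_rot": [0, 0, 0]}, {"fingers": 15, "slide": [4, 35, 0], "delta_rot": [0, 0, 0]}, {"fingers": 15, "slide": [2, 15, 0], "delta_rot": [0, 0, 0]}, {"fingers": 15, "slide": [0, 0, 0], "delta_rot": [0, 0, 0]}, {"fingers": 15, "slide": [0, 0, 0], "delta_rot": [0, 0, 0]}]}}

```text
t: 42.55
eef_pos: [0.6325, 0.127, 0.2528]
eef_rot: [0.664, 0.748, 0.001, 0.003]
ft_force: [0.1, -0.1, -1.9]
gripper_width: 0.0234
```

Call:
{"api": "send_rows", "payload": {"series": [{"fingers": 15, "slide": [0, 0, 0], "delta_rot": [0, 0, 0]}, {"fingers": 15, "slide": [0, 0, 0], "delta_rot": [0, 0, 0]}, {"fingers": 15, "slide": [0, 0, 0], "delta_rot": [0, 0, 0]}, {"fingers": 15, "slide": [0, 0, 0], "delta_rot": [0, 0, 0]}, {"fingers": 15, "slide": [0, 0, 0], "delta_rot": [0, 0, 0]}, {"fingers": 15, "slide": [0, 0, 0], "delta_rot": [0, 0, 0]}, {"fingers": 15, "slide": [0, 0, 0], "delta_rot": [0, 0, 0]}, {"fingers": 15, "slide": [0, 0, 0], "delta_rot": [0, 0, 0]}]}}

```text
t: 43.35
eef_pos: [0.6326, 0.1219, 0.2529]
eef_rot: [0.666, 0.746, 0.0, 0.003]
ft_force: [0.1, 0.3, -1.4]
gripper_width: 0.0235
```

```bash
python3 - <<'E'
from h import *
st(); tincaps("w13.png")
E
```

```text
t 43.35 pos [632.6 121.9 252.9] fixrot [ 0.003   0.0048 -0.0004] F [ 0.1  0.3 -1.4] w 23.5 qd 0.001
o [203.2 134.1] 655 [32 26] [0.5139 0.1544 0.089 ]
o [317.1 175.4] 132 [17 12] [0.6236 0.1274 0.089 ]
o [238.3 189.7] 566 [28 27] [0.5488 0.1045 0.089 ]
o [295.  185.6] 73 [13 16] [0.6034 0.1149 0.089 ]
o [326.4 240.8] 1701 [48 42] [0.6403 0.061  0.089 ]
b [269.9 136. ] 482 [25 25] [0.5758 0.1597 0.089 ]
```

View pics/w13.png

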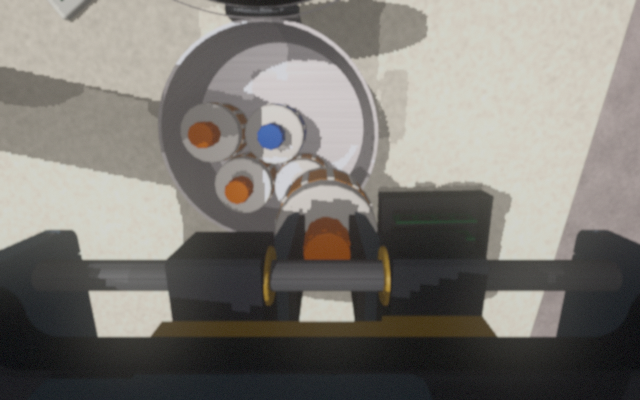

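Call:
{"api": "send_rows", "payload": {"series": [{"fingers": 15, "slide": [2, 25, 0], "delta_rot": [0.003, 0.005, 0]}, {"fingers": 15, "slide": [2, 15, 0], "delta_rot": [0, 0, 0]}, {"fingers": 15, "slide": [0, 0, -25], "delta_rot": [0, 0, 0]}, {"fingers": 15, "slide": [0, 0, -30], "delta_rot": [0, 0, 0]}, {"fingers": 15, "slide": [0, 0, -30], "delta_rot": [0, 0, 0]}, {"fingers": 15, "slide": [0, 0, 0], "delta_rot": [0, 0, 0]}, {"fingers": 15, "slide": [0, 0, 0], "delta_rot": [0, 0, 0]}, {"fingers": 15, "slide": [0, 0, 0], "delta_rot": [0, 0, 0]}]}}

```text
t: 44.2
eef_pos: [0.6384, 0.1653, 0.1685]
eef_rot: [0.665, 0.747, 0.002, 0.002]
ft_force: [0.1, -0.5, -1.0]
gripper_width: 0.0234
```

```bash
python3 -c "
from h import *
st()"
```

```text
t 44.2 pos [638.4 165.3 168.5] fixrot [ 0.0001  0.0049 -0.0029] F [ 0.1 -0.5 -1. ] w 23.4 qd 0.025
```

Call:
{"api": "send_rows", "payload": {"series": [{"fingers": 15, "slide": [-2, -2, -15], "delta_rot": [0, 0.005, -0.003]}, {"fingers": 15, "slide": [0, 0, -25], "delta_rot": [0, 0, 0]}, {"fingers": 15, "slide": [0, 0, -20], "delta_rot": [0, 0, 0]}, {"fingers": 15, "slide": [0, 0, -10], "delta_rot": [0, 0, 0]}, {"fingers": 15, "slide": [0, 0, 0], "delta_rot": [0, 0, 0]}, {"fingers": 15, "slide": [0, 0, 0], "delta_rot": [0, 0, 0]}, {"fingers": 15, "slide": [0, 0, 0], "delta_rot": [0, 0, 0]}, {"fingers": 15, "slide": [0, 0, 0], "delta_rot": [0, 0, 0]}]}}

```text
t: 45.0
eef_pos: [0.6398, 0.1631, 0.1016]
eef_rot: [0.666, 0.746, 0.004, 0.003]
ft_force: [0.5, 0.2, -0.0]
gripper_width: 0.0235
```

```bash
python3 -c "
from h import *
st()"
```

```text
t 45.0 pos [639.8 163.1 101.6] fixrot [-0.0015  0.0101  0.0012] F [ 0.5  0.2 -0. ] w 23.5 qd 0.009
```

Call:
{"api": "send_rows", "payload": {"series": [{"fingers": 15, "slide": [-1.5, -1, -5], "delta_rot": [-0.001, 0.01, 0.001]}, {"fingers": 15, "slide": [-0.5, 0, -5], "delta_rot": [0, 0, 0]}, {"fingers": 15, "slide": [0, 0, 0], "delta_rot": [0, 0, 0]}, {"fingers": 15, "slide": [0, 0, 0], "delta_rot": [0, 0, 0]}, {"fingers": 15, "slide": [0, 0, 0], "delta_rot": [0, 0, 0]}, {"fingers": 15, "slide": [0, 0, 0], "delta_rot": [0, 0, 0]}, {"fingers": 15, "slide": [0, 0, 0], "delta_rot": [0, 0, 0]}, {"fingers": 15, "slide": [0, 0, 0], "delta_rot": [0, 0, 0]}]}}

```text
t: 45.8
eef_pos: [0.6384, 0.1621, 0.0922]
eef_rot: [0.666, 0.746, 0.001, 0.0]
ft_force: [1.0, 0.5, -1.5]
gripper_width: 0.0236
```

```bash
python3 -c "
from h import *
st()"
```

```text
t 45.8 pos [638.4 162.1  92.2] fixrot [-0.0008  0.0014  0.    ] F [ 1.   0.5 -1.5] w 23.6 qd 0.001
```

Call:
{"api": "send_rows", "payload": {"series": [{"fingers": 15, "slide": [0, 0, -1], "delta_rot": [0, 0, 0]}, {"fingers": 31, "slide": [0, 0, 0], "delta_rot": [0, 0, 0]}, {"fingers": 31, "slide": [0, 0, 0], "delta_rot": [0, 0, 0]}, {"fingers": 31, "slide": [0, 0, 0], "delta_rot": [0, 0, 0]}, {"fingers": 31, "slide": [0, 0, 25], "delta_rot": [0, 0, 0]}, {"fingers": 31, "slide": [0, 0, 45], "delta_rot": [0, 0, 0]}, {"fingers": 31, "slide": [0, 0, 45], "delta_rot": [0, 0, 0]}, {"fingers": 31, "slide": [-10, -10, 45], "delta_rot": [0, 0, 0]}]}}

```text
t: 46.6
eef_pos: [0.6249, 0.1521, 0.2496]
eef_rot: [0.666, 0.746, -0.004, -0.003]
ft_force: [1.4, -0.9, 0.3]
gripper_width: 0.0309
```

Call:
{"api": "send_rows", "payload": {"series": [{"fingers": 31, "slide": [-10, -15, 35], "delta_rot": [0, 0, 0]}, {"fingers": 31, "slide": [-10, -20, 35], "delta_rot": [0, 0, 0]}, {"fingers": 31, "slide": [-10, -20, 35], "delta_rot": [0, 0, 0]}, {"fingers": 31, "slide": [-10, -20, 20], "delta_rot": [0, 0, 0]}, {"fingers": 31, "slide": [0, -10, 10], "delta_rot": [0, 0, 0]}, {"fingers": 31, "slide": [0, 0, 0], "delta_rot": [0, 0, 0]}, {"fingers": 31, "slide": [0, 0, 0], "delta_rot": [0, 0, 0]}, {"fingers": 31, "slide": [0, 0, 0], "delta_rot": [0, 0, 0]}]}}

```text
t: 47.4
eef_pos: [0.5841, 0.0649, 0.3959]
eef_rot: [0.666, 0.746, 0.0, 0.0]
ft_force: [0.2, -0.9, -0.0]
gripper_width: 0.0309
```

```bash
python3 - <<'E'
from h import *
st(); tincaps("w14.png")
im=cv2.imread("pics/w14.png"); cv2.imwrite("pics/w14c.png",cv2.resize(im[0:240,170:490],None,fx=2.5,fy=2.5,interpolation=cv2.INTER_CUBIC))
E
```

```text
t 47.4 pos [584.1  64.9 395.9] fixrot [-0.0001  0.0005 -0.001 ] F [ 0.2 -0.9 -0. ] w 30.9 qd 0.015
o [279.1  87.7] 280 [19 18] [0.5116 0.1526 0.089 ]
o [374.4  92. ] 272 [19 19] [0.6366 0.1616 0.089 ]
o [302.7 129.3] 223 [17 17] [0.5475 0.1028 0.089 ]
o [348.8 130.7] 229 [17 17] [0.6097 0.1081 0.089 ]
b [328.3  88.6] 215 [16 18] [0.5758 0.1589 0.089 ]
```

View pics/w14c.png

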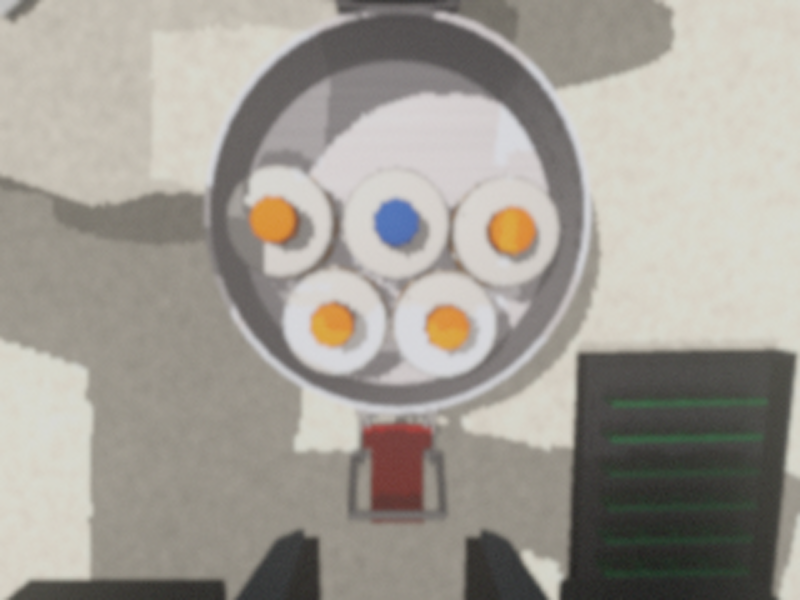

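Call:
{"api": "send_rows", "payload": {"series": [{"fingers": 31, "slide": [-18, 22, -10], "delta_rot": [0, 0, 0]}, {"fingers": 31, "slide": [-18, 22, -20], "delta_rot": [0, 0, 0]}, {"fingers": 31, "slide": [-18, 22, -25], "delta_rot": [0, 0, 0]}, {"fingers": 31, "slide": [-18, 20, -30], "delta_rot": [0, 0, 0]}, {"fingers": 31, "slide": [0, 0, -30], "delta_rot": [0, 0, 0]}, {"fingers": 31, "slide": [0, 0, -30], "delta_rot": [0, 0, 0]}, {"fingers": 31, "slide": [0, 0, 0], "delta_rot": [0, 0, 0]}, {"fingers": 31, "slide": [0, 0, 0], "delta_rot": [0, 0, 0]}]}}

```text
t: 48.25
eef_pos: [0.5065, 0.1583, 0.2389]
eef_rot: [0.664, 0.748, -0.004, -0.004]
ft_force: [0.6, 0.0, -0.1]
gripper_width: 0.0309
```

```bash
python3 -c "
from h import *
st()"
```

```text
t 48.25 pos [506.5 158.3 238.9] fixrot [ 0.001  -0.011  -0.0062] F [ 0.6  0.  -0.1] w 30.9 qd 0.025
```

Call:
{"api": "send_rows", "payload": {"series": [{"fingers": 31, "slide": [5, -6, 0], "delta_rot": [0.001, -0.011, -0.006]}, {"fingers": 31, "slide": [0, 0, -35], "delta_rot": [0, 0, 0]}, {"fingers": 31, "slide": [0, 0, -35], "delta_rot": [0, 0, 0]}, {"fingers": 31, "slide": [0, 0, -25], "delta_rot": [0, 0, 0]}, {"fingers": 31, "slide": [0, 0, 0], "delta_rot": [0, 0, 0]}, {"fingers": 31, "slide": [0, 0, 0], "delta_rot": [0, 0, 0]}, {"fingers": 31, "slide": [0, 0, 0], "delta_rot": [0, 0, 0]}, {"fingers": 31, "slide": [0, 0, 0], "delta_rot": [0, 0, 0]}]}}

```text
t: 49.05
eef_pos: [0.5218, 0.151, 0.1529]
eef_rot: [0.667, 0.745, 0.009, 0.007]
ft_force: [-0.2, -0.3, 0.3]
gripper_width: 0.0311
```

```bash
python3 -c "
from h import *
st()"
```

```text
t 49.05 pos [521.8 151.  152.9] fixrot [-0.0031  0.0222  0.003 ] F [-0.2 -0.3  0.3] w 31.1 qd 0.016
```

Call:
{"api": "send_rows", "payload": {"series": [{"fingers": 31, "slide": [-8, 0.5, 0], "delta_rot": [-0.003, 0.022, 0.003]}, {"fingers": 31, "slide": [0, 0, 0], "delta_rot": [0, 0, 0]}, {"fingers": 31, "slide": [-1.5, 0, -15], "delta_rot": [0, 0, 0]}, {"fingers": 31, "slide": [-0.5, 0, -15], "delta_rot": [0, 0, 0]}, {"fingers": 31, "slide": [-0.5, 0, -10], "delta_rot": [0, 0, 0]}, {"fingers": 31, "slide": [0, 0, 0], "delta_rot": [0, 0, 0]}, {"fingers": 31, "slide": [0, 0, 0], "delta_rot": [0, 0, 0]}, {"fingers": 31, "slide": [0, 0, 0], "delta_rot": [0, 0, 0]}]}}

```text
t: 49.85
eef_pos: [0.5125, 0.1522, 0.116]
eef_rot: [0.666, 0.746, 0.002, 0.001]
ft_force: [-1.0, -1.0, 0.4]
gripper_width: 0.0312
```

```bash
python3 -c "
from h import *
st()"
```

```text
t 49.85 pos [512.5 152.2 116. ] fixrot [-0.0011  0.0045 -0.0009] F [-1.  -1.   0.4] w 31.2 qd 0.008
```

Call:
{"api": "send_rows", "payload": {"series": [{"fingers": 31, "slide": [-0.5, 0, -8], "delta_rot": [-0.001, 0.005, 0]}, {"fingers": 31, "slide": [-0.5, 0, -8], "delta_rot": [0, 0, 0]}, {"fingers": 31, "slide": [-0.5, 0, -7], "delta_rot": [0, 0, 0]}, {"fingers": 31, "slide": [0, 0, 0], "delta_rot": [0, 0, 0]}, {"fingers": 31, "slide": [0, 0, 0], "delta_rot": [0, 0, 0]}, {"fingers": 15, "slide": [0, 0, 0], "delta_rot": [0, 0, 0]}, {"fingers": 15, "slide": [0, 0, 0], "delta_rot": [0, 0, 0]}, {"fingers": 15, "slide": [0, 0, 0], "delta_rot": [0, 0, 0]}]}}

```text
t: 50.65
eef_pos: [0.5113, 0.1523, 0.0918]
eef_rot: [0.666, 0.746, 0.0, -0.0]
ft_force: [-0.5, 0.5, -1.9]
gripper_width: 0.0234
```

```bash
python3 -c "
from h import *
st()"
```

```text
t 50.65 pos [511.3 152.3  91.8] fixrot [-0.0001 -0.0001 -0.0008] F [-0.5  0.5 -1.9] w 23.4 qd 0.001
```

Call:
{"api": "send_rows", "payload": {"series": [{"fingers": 15, "slide": [1.5, 0.3, 0], "delta_rot": [0, 0, 0]}, {"fingers": 15, "slide": [1.5, 0.3, 0], "delta_rot": [0, 0, 0]}, {"fingers": 15, "slide": [0, 0, 0], "delta_rot": [0, 0, 0]}, {"fingers": 15, "slide": [0, 0, 0], "delta_rot": [0, 0, 0]}, {"fingers": 15, "slide": [0, 0, 0], "delta_rot": [0, 0, 0]}, {"fingers": 15, "slide": [0, 0, 0], "delta_rot": [0, 0, 0]}, {"fingers": 15, "slide": [0, 0, 0], "delta_rot": [0, 0, 0]}, {"fingers": 15, "slide": [0, 0, 0], "delta_rot": [0, 0, 0]}]}}

```text
t: 51.45
eef_pos: [0.5146, 0.153, 0.092]
eef_rot: [0.666, 0.746, 0.0, 0.0]
ft_force: [0.6, 0.2, -1.7]
gripper_width: 0.0234
```

```bash
python3 -c "
from h import *
st()"
```

```text
t 51.45 pos [514.6 153.   92. ] fixrot [-0.0002  0.0002 -0.0009] F [ 0.6  0.2 -1.7] w 23.4 qd 0.002
```

Call:
{"api": "send_rows", "payload": {"series": [{"fingers": 31, "slide": [0, 0, 0], "delta_rot": [0, 0, 0]}, {"fingers": 31, "slide": [0, 0, 0], "delta_rot": [0, 0, 0]}, {"fingers": 31, "slide": [0, 0, 0], "delta_rot": [0, 0, 0]}, {"fingers": 31, "slide": [0, 0, 25], "delta_rot": [0, 0, 0]}, {"fingers": 31, "slide": [0, 0, 45], "delta_rot": [0, 0, 0]}, {"fingers": 20, "slide": [0, 0, 45], "delta_rot": [0, 0, 0]}, {"fingers": 0, "slide": [10, -20, 40], "delta_rot": [0, 0, 0]}, {"fingers": 0, "slide": [15, -20, 35], "delta_rot": [0, 0, 0]}]}}

```text
t: 52.25
eef_pos: [0.535, 0.1132, 0.2847]
eef_rot: [0.664, 0.747, -0.004, -0.003]
ft_force: [1.3, 0.3, -0.8]
gripper_width: 0.01
```

Call:
{"api": "send_rows", "payload": {"series": [{"fingers": 0, "slide": [15, -20, 35], "delta_rot": [0, 0, 0]}, {"fingers": 0, "slide": [15, -20, 35], "delta_rot": [0, 0, 0]}, {"fingers": 0, "slide": [15, -10, 20], "delta_rot": [0, 0, 0]}, {"fingers": 0, "slide": [0, 0, 0], "delta_rot": [0, 0, 0]}, {"fingers": 0, "slide": [0, 0, 0], "delta_rot": [0, 0, 0]}, {"fingers": 0, "slide": [0, 0, 0], "delta_rot": [0, 0, 0]}, {"fingers": 0, "slide": [0, 0, 0], "delta_rot": [0, 0, 0]}, {"fingers": 0, "slide": [0, 0, 0], "delta_rot": [0, 0, 0]}]}}

```text
t: 53.05
eef_pos: [0.5809, 0.0602, 0.3818]
eef_rot: [0.665, 0.747, -0.002, -0.001]
ft_force: [-0.3, -0.1, -0.4]
gripper_width: 0.0006
```

```bash
python3 - <<'E'
from h import *
st(); tincaps("w15.png")
im=cv2.imread("pics/w15.png"); cv2.imwrite("pics/w15c.png",cv2.resize(im[0:240,170:490],None,fx=2.5,fy=2.5,interpolation=cv2.INTER_CUBIC))
im,c=shot("scene","s1.png"); cv2.imwrite("pics/s1c.png",cv2.resize(im[130:280,320:530],None,fx=3.8,fy=3.8,interpolation=cv2.INTER_CUBIC))
E
```

```text
t 53.05 pos [580.9  60.2 381.8] fixrot [ 0.0011 -0.0044 -0.003 ] F [-0.3 -0.1 -0.4] w 0.6 qd 0.018
o [284.4  83.2] 298 [20 19] [0.5149 0.1531 0.089 ]
o [380.1  87.9] 296 [19 20] [0.6363 0.1616 0.089 ]
o [305.9 126.5] 244 [17 18] [0.5475 0.1027 0.089 ]
o [353.4 127.9] 250 [18 18] [0.6095 0.1082 0.089 ]
b [332.5  84.3] 233 [16 18] [0.5757 0.1589 0.089 ]
```

View pics/w15c.png

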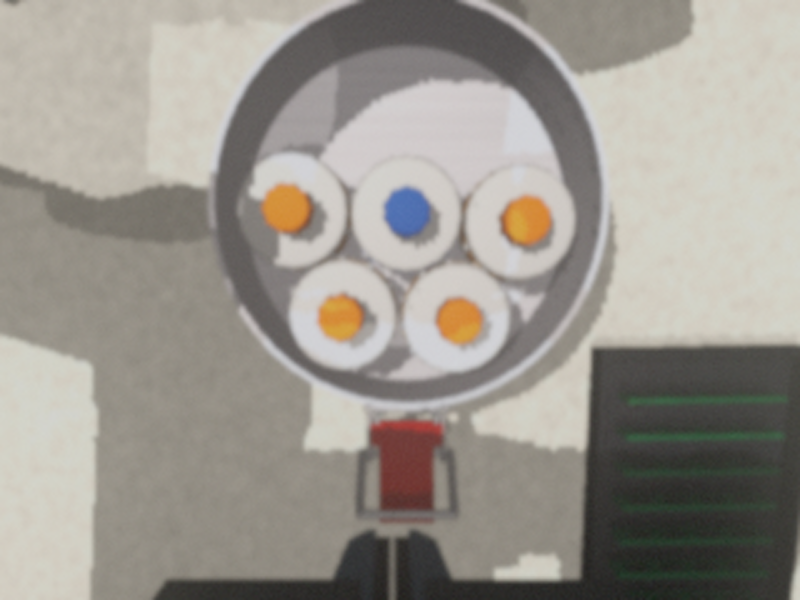

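View pics/s1c.png

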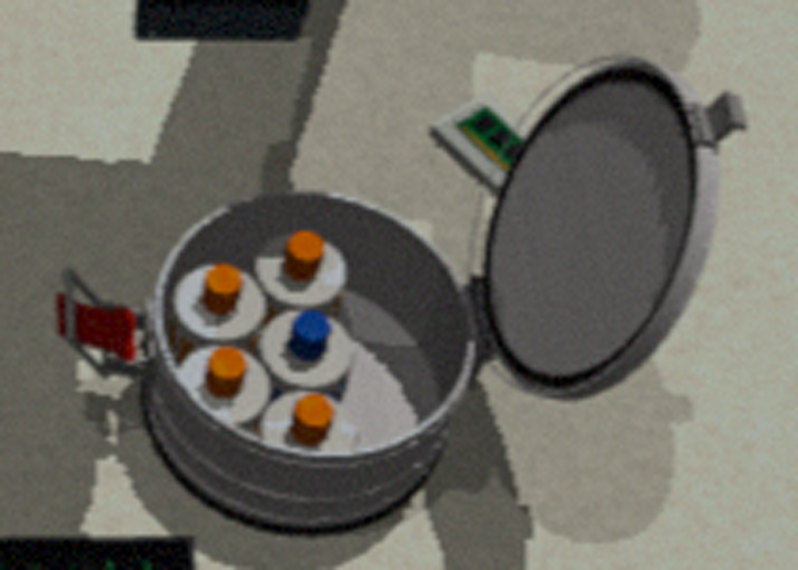

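```bash
cat >> h.py <<'E'
A=np.radians(96.5); EX=np.array([np.cos(A),np.sin(A)]);EY=np.array([-EX[1],EX[0]]);TC=np.array([576.,159.])
def w(x,y,z): return np.r_[TC+x*EX+y*EY,z]
def tin(p): d=p[:2]-TC; return np.array([d@EX,d@EY,p[2]])
def go(*T):
    o=st(); p=o["eef_pos"]*1000; print("tin",tin(p).round(1))
    for t in T: q=w(*t); print(t,"d",(q-p).round(1)); p=q
E
python3 -c "
from h import *
print(EX,EY)
go((225,45,385),(225,45,281))"
```

```text
[-0.11320321  0.99357186] [-0.99357186 -0.11320321]
t 53.15 pos [581.   60.1 382. ] fixrot [ 0.0011 -0.0041 -0.003 ] F [ 0.1 -0.7 -0.2] w 0.8 qd 0.01
tin [-98.8   6.2 382. ]
(225, 45, 385) d [-75.2 317.3   3. ]
(225, 45, 281) d [   0.    0. -104.]
```

Call:
{"api": "send_rows", "payload": {"series": [{"fingers": 0, "slide": [-10, 44, 2], "delta_rot": [0, 0, 0]}, {"fingers": 0, "slide": [-10, 44, 2], "delta_rot": [0, 0, 0]}, {"fingers": 0, "slide": [-10, 44, 0], "delta_rot": [0, 0, 0]}, {"fingers": 0, "slide": [-10, 44, 0], "delta_rot": [0, 0, 0]}, {"fingers": 0, "slide": [-10, 44, 0], "delta_rot": [0, 0, 0]}, {"fingers": 0, "slide": [-10, 44, 0], "delta_rot": [0, 0, 0]}, {"fingers": 0, "slide": [-10, 44, 0], "delta_rot": [0, 0, 0]}, {"fingers": 0, "slide": [-5, 15, 0], "delta_rot": [0, 0, 0]}]}}

```text
t: 53.95
eef_pos: [0.5007, 0.393, 0.3839]
eef_rot: [0.666, 0.746, -0.003, -0.002]
ft_force: [1.2, -1.2, -0.3]
gripper_width: 0.0008
```

```bash
python3 -c "
from h import *
go((225,45,385),(225,45,281))
shot('scene','s2.png')"
```

```text
t 53.95 pos [500.7 393.  383.9] fixrot [ 0.0024 -0.0065  0.0014] F [ 1.2 -1.2 -0.3] w 0.8 qd 0.228
tin [241.1  48.3 383.9]
(225, 45, 385) d [  5.1 -15.6   1.1]
(225, 45, 281) d [   0.    0. -104.]
```

View pics/s2.png

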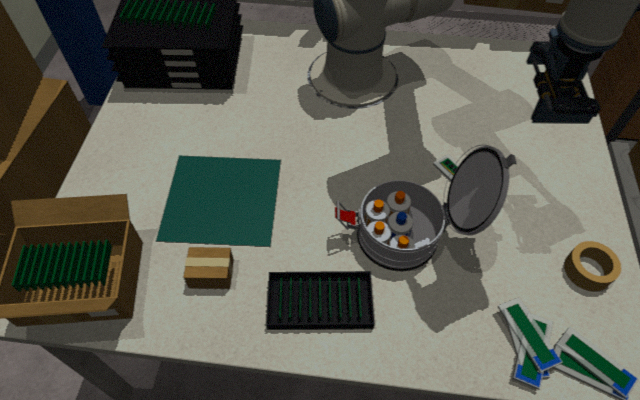

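Call:
{"api": "send_rows", "payload": {"series": [{"fingers": 0, "slide": [3, -10, 0], "delta_rot": [0.002, -0.006, 0.001]}, {"fingers": 0, "slide": [0, 0, -35], "delta_rot": [0, 0, 0]}, {"fingers": 0, "slide": [0, 0, -35], "delta_rot": [0, 0, 0]}, {"fingers": 0, "slide": [0, 0, -20], "delta_rot": [0, 0, 0]}, {"fingers": 0, "slide": [0, 0, 0], "delta_rot": [0, 0, 0]}, {"fingers": 0, "slide": [0, 0, 0], "delta_rot": [0, 0, 0]}, {"fingers": 0, "slide": [0, 0, 0], "delta_rot": [0, 0, 0]}, {"fingers": 0, "slide": [0, 0, 0], "delta_rot": [0, 0, 0]}]}}

```text
t: 54.8
eef_pos: [0.5066, 0.3754, 0.295]
eef_rot: [0.667, 0.745, 0.002, 0.002]
ft_force: [-0.5, 0.1, 0.3]
gripper_width: 0.0006
```

```bash
python3 -c "
from h import *
go((215,45,280),(165,45,284),(125,45,289))
im,c=shot('scene');cv2.imwrite('pics/s3c.png',cv2.resize(im[20:270,400:640],None,fx=2.4,fy=2.4))"
```

```text
t 54.8 pos [506.6 375.4 295. ] fixrot [-0.0005  0.006   0.0029] F [-0.5  0.1  0.3] w 0.6 qd 0.01
tin [222.9  44.5 295. ]
(215, 45, 280) d [  0.4  -7.9 -15. ]
(165, 45, 284) d [  5.7 -49.7   4. ]
(125, 45, 289) d [  4.5 -39.7   5. ]
```

View pics/s3c.png

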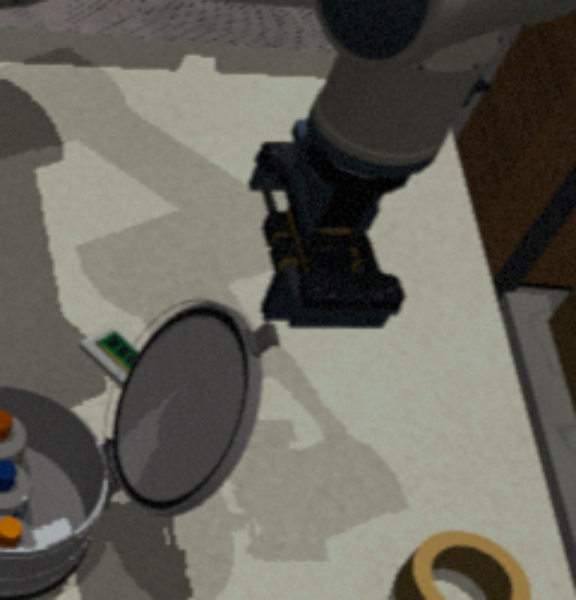

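Call:
{"api": "send_rows", "payload": {"series": [{"fingers": 0, "slide": [0, 0, -14], "delta_rot": [0, 0.006, 0.003]}, {"fingers": 0, "slide": [1, -8, 0], "delta_rot": [0, 0, 0]}, {"fingers": 0, "slide": [1.5, -15, 0], "delta_rot": [0, 0, 0]}, {"fingers": 0, "slide": [1.5, -15, 1], "delta_rot": [0, 0, 0]}, {"fingers": 0, "slide": [1.5, -15, 1], "delta_rot": [0, 0, 0]}, {"fingers": 0, "slide": [1.5, -15, 1], "delta_rot": [0, 0, 0]}, {"fingers": 0, "slide": [0, 0, 0], "delta_rot": [0, 0, 0]}, {"fingers": 0, "slide": [0, 0, 0], "delta_rot": [0, 0, 0]}]}}

```text
t: 55.65
eef_pos: [0.5147, 0.3009, 0.2851]
eef_rot: [0.666, 0.746, 0.002, -0.0]
ft_force: [-0.8, 2.2, -0.1]
gripper_width: 0.0005
```

```bash
python3 -c "
from h import *
go((125,45,289),(93,45,289))
im,c=shot('scene');cv2.imwrite('pics/s4c.png',cv2.resize(im[20:270,380:640],None,fx=2.4,fy=2.4))"
```

```text
t 55.65 pos [514.7 300.9 285.1] fixrot [-0.0028  0.0024  0.0003] F [-0.8  2.2 -0.1] w 0.5 qd 0.021
tin [148.   44.9 285.1]
(125, 45, 289) d [  2.5 -22.8   3.9]
(93, 45, 289) d [  3.6 -31.8   0. ]
```

View pics/s4c.png

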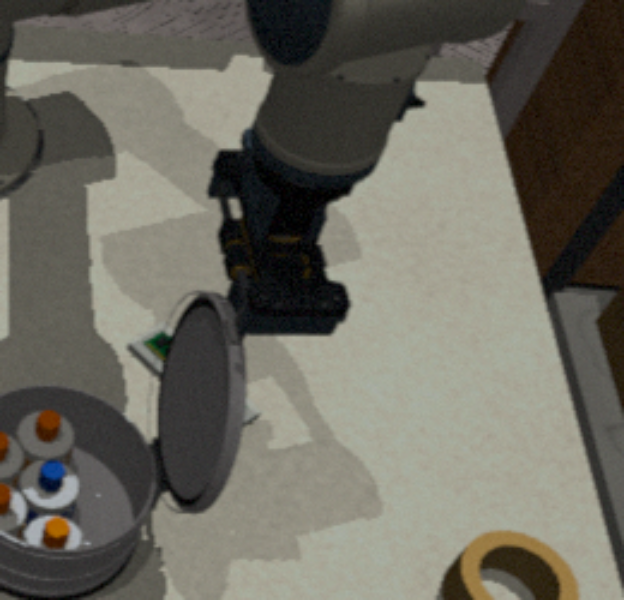

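Call:
{"api": "send_rows", "payload": {"series": [{"fingers": 0, "slide": [1.5, -10, 5], "delta_rot": [-0.003, 0.002, 0]}, {"fingers": 0, "slide": [1.5, -14, 1], "delta_rot": [0, 0, 0]}, {"fingers": 0, "slide": [1.5, -14, 0], "delta_rot": [0, 0, 0]}, {"fingers": 0, "slide": [1.5, -14, 0], "delta_rot": [0, 0, 0]}, {"fingers": 0, "slide": [0, 0, 0], "delta_rot": [0, 0, 0]}, {"fingers": 0, "slide": [0, 0, 0], "delta_rot": [0, 0, 0]}, {"fingers": 0, "slide": [0, 0, 0], "delta_rot": [0, 0, 0]}, {"fingers": 0, "slide": [0, 0, 0], "delta_rot": [0, 0, 0]}]}}

```text
t: 56.5
eef_pos: [0.5209, 0.2449, 0.2912]
eef_rot: [0.666, 0.746, -0.0, 0.0]
ft_force: [-0.0, 0.3, -0.1]
gripper_width: 0.0003
```

```bash
python3 -c "
from h import *
go((69,45,285),(39,45,269),(4,45,243),(-24,45,209),(-42,45,168),(-50,45,124))
im,c=shot('scene');cv2.imwrite('pics/s5c.png',cv2.resize(im[20:270,320:580],None,fx=2.4,fy=2.4))"
```

```text
t 56.5 pos [520.9 244.9 291.2] fixrot [ 0.0008 -0.0004 -0.0004] F [-0.   0.3 -0.1] w 0.3 qd 0.002
tin [ 91.5  45.1 291.2]
(69, 45, 285) d [  2.6 -22.4  -6.2]
(39, 45, 269) d [  3.4 -29.8 -16. ]
(4, 45, 243) d [  4.  -34.8 -26. ]
(-24, 45, 209) d [  3.2 -27.8 -34. ]
(-42, 45, 168) d [  2.  -17.9 -41. ]
(-50, 45, 124) d [  0.9  -7.9 -44. ]
```

View pics/s5c.png

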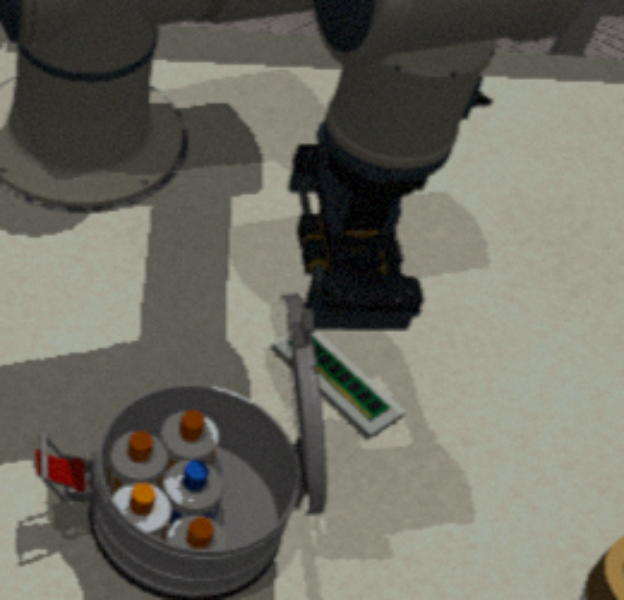

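Call:
{"api": "send_rows", "payload": {"series": [{"fingers": 0, "slide": [1.3, -11, -3], "delta_rot": [0, 0, 0]}, {"fingers": 0, "slide": [1.3, -11, -3], "delta_rot": [0, 0, 0]}, {"fingers": 0, "slide": [1.7, -15, -8], "delta_rot": [0, 0, 0]}, {"fingers": 0, "slide": [1.7, -15, -8], "delta_rot": [0, 0, 0]}, {"fingers": 0, "slide": [2, -17, -13], "delta_rot": [0, 0, 0]}, {"fingers": 0, "slide": [2, -17, -13], "delta_rot": [0, 0, 0]}, {"fingers": 0, "slide": [0, 0, 0], "delta_rot": [0, 0, 0]}, {"fingers": 0, "slide": [0, 0, 0], "delta_rot": [0, 0, 0]}]}}

```text
t: 57.35
eef_pos: [0.5308, 0.1497, 0.2388]
eef_rot: [0.666, 0.746, -0.001, 0.0]
ft_force: [-0.1, 1.5, 0.4]
gripper_width: 0.0007
```

```bash
python3 -c "
from h import *
go((4,45,243),(-24,45,209),(-42,45,168),(-50,45,124))
im,c=shot('scene');cv2.imwrite('pics/s6c.png',cv2.resize(im[20:270,320:580],None,fx=2.4,fy=2.4))"
```

```text
t 57.35 pos [530.8 149.7 238.8] fixrot [ 0.0015 -0.0013  0.0005] F [-0.1  1.5  0.4] w 0.7 qd 0.025
tin [ -4.2  46.  238.8]
(4, 45, 243) d [0.  8.2 4.2]
(-24, 45, 209) d [  3.2 -27.8 -34. ]
(-42, 45, 168) d [  2.  -17.9 -41. ]
(-50, 45, 124) d [  0.9  -7.9 -44. ]
```

View pics/s6c.png

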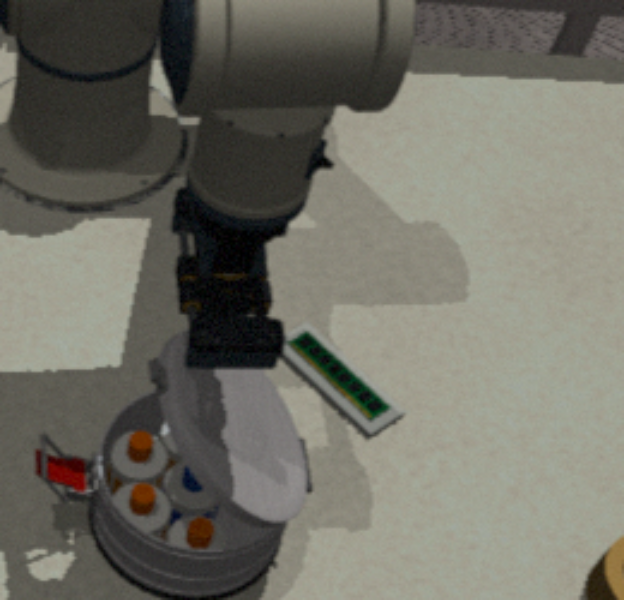

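Call:
{"api": "send_rows", "payload": {"series": [{"fingers": 0, "slide": [1, -10, -15], "delta_rot": [0, 0, 0]}, {"fingers": 0, "slide": [1, -10, -15], "delta_rot": [0, 0, 0]}, {"fingers": 0, "slide": [1, -9, -20], "delta_rot": [0, 0, 0]}, {"fingers": 0, "slide": [1, -9, -20], "delta_rot": [0, 0, 0]}, {"fingers": 0, "slide": [0.5, -4, -15], "delta_rot": [0, 0, 0]}, {"fingers": 0, "slide": [0, -4, -10], "delta_rot": [0, 0, 0]}, {"fingers": 0, "slide": [0, 0, 0], "delta_rot": [0, 0, 0]}, {"fingers": 0, "slide": [0, 0, 0], "delta_rot": [0, 0, 0]}]}}

```text
t: 58.2
eef_pos: [0.5376, 0.1055, 0.1447]
eef_rot: [0.664, 0.747, 0.002, 0.003]
ft_force: [0.6, 0.9, -0.1]
gripper_width: 0.0002
```

```bash
python3 -c "
from h import *
go((-50,45,124))
im,c=shot('scene');cv2.imwrite('pics/s7c.png',cv2.resize(im[50:300,300:560],None,fx=2.4,fy=2.4))"
```

```text
t 58.2 pos [537.6 105.5 144.7] fixrot [ 0.0003  0.0064 -0.004 ] F [ 0.6  0.9 -0.1] w 0.2 qd 0.003
tin [-48.8  44.2 144.7]
(-50, 45, 124) d [ -0.6  -1.2 -20.7]
```

View pics/s7c.png

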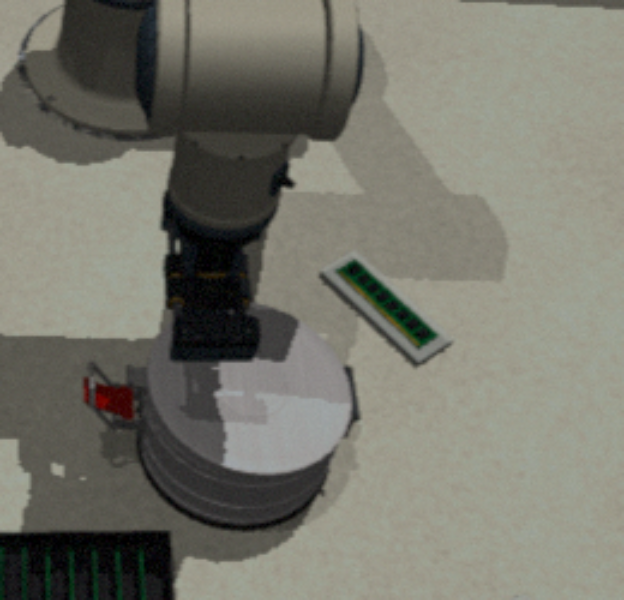

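Call:
{"api": "send_rows", "payload": {"series": [{"fingers": 0, "slide": [0, -1, -10], "delta_rot": [0, 0.006, -0.004]}, {"fingers": 0, "slide": [0, 0, -7], "delta_rot": [0, 0, 0]}, {"fingers": 0, "slide": [0, 0, -4], "delta_rot": [0, 0, 0]}, {"fingers": 0, "slide": [0, 0, -2], "delta_rot": [0, 0, 0]}, {"fingers": 0, "slide": [0, 0, 0], "delta_rot": [0, 0, 0]}, {"fingers": 0, "slide": [0, 0, 0], "delta_rot": [0, 0, 0]}, {"fingers": 0, "slide": [0, 0, 0], "delta_rot": [0, 0, 0]}, {"fingers": 0, "slide": [0, 0, 0], "delta_rot": [0, 0, 0]}]}}

```text
t: 59.05
eef_pos: [0.5389, 0.1052, 0.1242]
eef_rot: [0.666, 0.746, 0.002, 0.002]
ft_force: [-1.8, -0.2, 5.6]
gripper_width: 0.0006
```

```bash
python3 -c "
from h import *
go((-50,45,124))"
```

```text
t 59.05 pos [538.9 105.2 124.2] fixrot [ 0.0002  0.0056 -0.0009] F [-1.8 -0.2  5.6] w 0.6 qd 0.003
tin [-49.3  42.9 124.2]
(-50, 45, 124) d [-2.  -1.  -0.2]
```

Call:
{"api": "send_rows", "payload": {"series": [{"fingers": 0, "slide": [0, 0, -1], "delta_rot": [0, 0, 0]}, {"fingers": 0, "slide": [0, 0, -1], "delta_rot": [0, 0, 0]}, {"fingers": 0, "slide": [0, 0, 0], "delta_rot": [0, 0, 0]}, {"fingers": 0, "slide": [0, 0, 0], "delta_rot": [0, 0, 0]}, {"fingers": 0, "slide": [0, 0, 0], "delta_rot": [0, 0, 0]}, {"fingers": 0, "slide": [0, 0, 0], "delta_rot": [0, 0, 0]}, {"fingers": 0, "slide": [0, 0, 0], "delta_rot": [0, 0, 0]}, {"fingers": 0, "slide": [0, 0, 0], "delta_rot": [0, 0, 0]}]}}

```text
t: 59.85
eef_pos: [0.539, 0.1052, 0.1242]
eef_rot: [0.665, 0.746, 0.002, 0.002]
ft_force: [-0.9, -1.1, 5.8]
gripper_width: 0.0007
```

```bash
python3 -c "
from h import *
go((-50,45,220),(-100,0,380),(-200,0,380))"
```

```text
t 59.85 pos [539.  105.2 124.2] fixrot [ 0.0003  0.0063 -0.0011] F [-0.9 -1.1  5.8] w 0.7 qd 0.001
tin [-49.2  42.9 124.2]
(-50, 45, 220) d [-2.  -1.  95.8]
(-100, 0, 380) d [ 50.4 -44.6 160. ]
(-200, 0, 380) d [ 11.3 -99.4   0. ]
```

Call:
{"api": "send_rows", "payload": {"series": [{"fingers": 0, "slide": [0, 0, 25], "delta_rot": [0, 0.006, 0]}, {"fingers": 0, "slide": [0, 0, 45], "delta_rot": [0, 0, 0]}, {"fingers": 0, "slide": [10, -20, 40], "delta_rot": [0, 0, 0]}, {"fingers": 0, "slide": [15, -35, 25], "delta_rot": [0, 0, 0]}, {"fingers": 0, "slide": [15, -35, 20], "delta_rot": [0, 0, 0]}, {"fingers": 0, "slide": [10, -35, 10], "delta_rot": [0, 0, 0]}, {"fingers": 0, "slide": [5, -25, 0], "delta_rot": [0, 0, 0]}, {"fingers": 0, "slide": [0, 0, 0], "delta_rot": [0, 0, 0]}]}}

```text
t: 60.65
eef_pos: [0.5935, -0.0502, 0.294]
eef_rot: [0.664, 0.747, -0.002, -0.001]
ft_force: [-0.0, 0.7, -0.3]
gripper_width: 0.0002
```

Call:
{"api": "send_rows", "payload": {"series": [{"fingers": 0, "slide": [0, 0, 0], "delta_rot": [0, 0, 0]}, {"fingers": 0, "slide": [0, 0, 0], "delta_rot": [0, 0, 0]}, {"fingers": 0, "slide": [0, 0, 0], "delta_rot": [0, 0, 0]}, {"fingers": 0, "slide": [0, 0, 0], "delta_rot": [0, 0, 0]}, {"fingers": 0, "slide": [0, 0, 0], "delta_rot": [0, 0, 0]}, {"fingers": 0, "slide": [0, 0, 0], "delta_rot": [0, 0, 0]}, {"fingers": 0, "slide": [0, 0, 0], "delta_rot": [0, 0, 0]}, {"fingers": 0, "slide": [0, 0, 0], "delta_rot": [0, 0, 0]}]}}

```text
t: 61.45
eef_pos: [0.5923, -0.0465, 0.2925]
eef_rot: [0.663, 0.748, -0.003, -0.002]
ft_force: [-0.8, 0.8, 0.1]
gripper_width: 0.0006
```

```bash
python3 -c "
from h import *
go((-205,0,300))
im,c=shot('wrist','w16.png');np.savez('w16.npz',K=c[0],R=c[1],t=c[2])
u=proj(c,w(-121,0,107)/1000);print(u)
cv2.imwrite('pics/w16c.png',cv2.resize(im[40:240,210:450],None,fx=3,fy=3,interpolation=cv2.INTER_CUBIC))
im,c=shot('scene','s8.png');cv2.imwrite('pics/s8c.png',cv2.resize(im[150:280,310:480],None,fx=4.4,fy=4.4,interpolation=cv2.INTER_CUBIC))"
```

```text
t 61.45 pos [592.3 -46.5 292.5] fixrot [ 0.0006 -0.0069 -0.0068] F [-0.8  0.8  0.1] w 0.6 qd 0.002
tin [-206.     7.1  292.5]
(-205, 0, 300) d [6.9 1.8 7.5]
[335.75363215  92.02004267]
```

View pics/w16c.png

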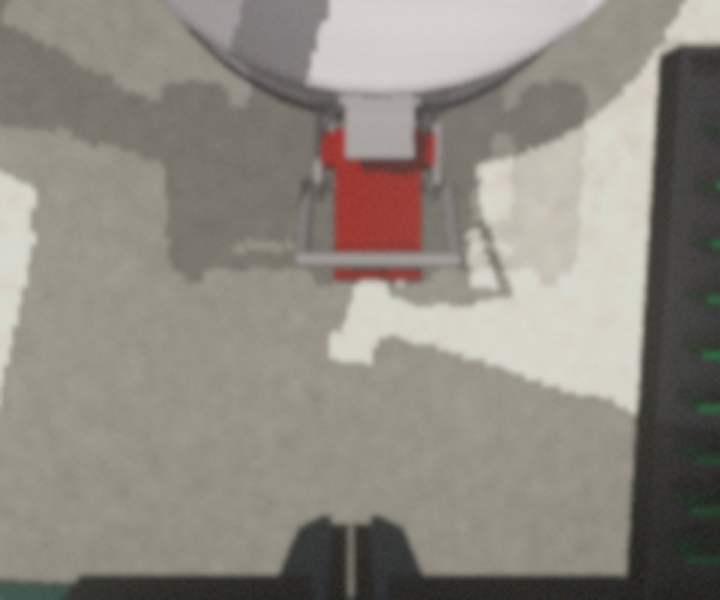

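View pics/s8c.png

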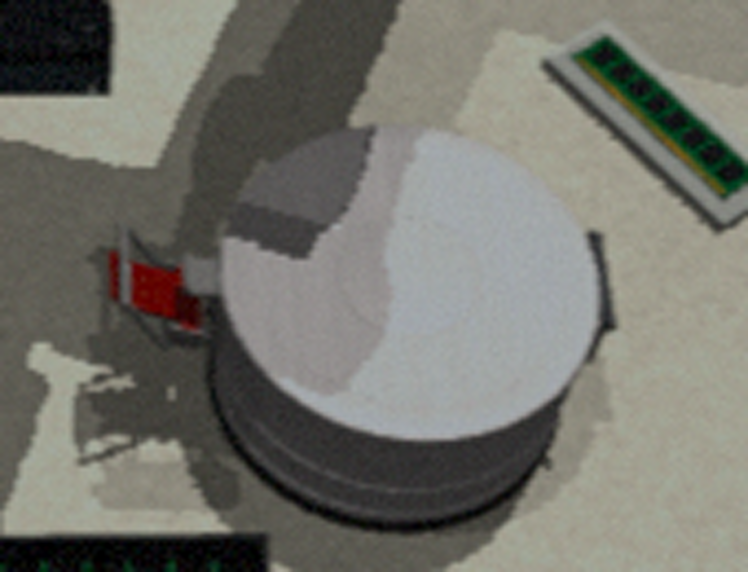

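```bash
python3 -c "
from h import *
d=np.load('w16.npz');c=(d['K'],d['R'],d['t'])
for n,u,z in (('barL',(297,259),.111),('barR',(462,261),.111),('bar',(380,260),.111),('keepL',(347,157),.105),('keepR',(415,160),.105),('levL',(335,262),.09),('levR',(421,262),.09)):
    print(n,tin(onz(c,np.array(u)/3+[210,40],z)*1000).round(1))
go((-205,0,160),(-185,0,122))"
```

```text
barL [-153.6   25.9  111. ]
barR [-153.8  -28.1  111. ]
bar [-153.7   -1.3  111. ]
keepL [-121.3    9.8  105. ]
keepR [-122.1  -12.3  105. ]
levL [-155.6   13.9   90. ]
levR [-155.4  -16.1   90. ]
t 61.55 pos [592.3 -46.5 292.5] fixrot [ 0.0006 -0.0068 -0.0067] F [0.2 0.  0.3] w 0.6 qd 0.001
tin [-206.1    7.1  292.5]
(-205, 0, 160) d [   6.9    1.9 -132.5]
(-185, 0, 122) d [ -2.3  19.9 -38. ]
```

Call:
{"api": "send_rows", "payload": {"series": [{"fingers": 0, "slide": [6, 2, 0], "delta_rot": [0, -0.007, -0.007]}, {"fingers": 0, "slide": [1, 0, -40], "delta_rot": [0, 0, 0]}, {"fingers": 0, "slide": [0, 0, -40], "delta_rot": [0, 0, 0]}, {"fingers": 0, "slide": [0, 0, -40], "delta_rot": [0, 0, 0]}, {"fingers": 0, "slide": [0, 0, 0], "delta_rot": [0, 0, 0]}, {"fingers": 0, "slide": [0, 0, 0], "delta_rot": [0, 0, 0]}, {"fingers": 0, "slide": [0, 0, 0], "delta_rot": [0, 0, 0]}, {"fingers": 0, "slide": [0, 0, 0], "delta_rot": [0, 0, 0]}]}}

```text
t: 62.35
eef_pos: [0.6045, -0.0446, 0.1752]
eef_rot: [0.667, 0.745, 0.003, 0.005]
ft_force: [-0.6, -0.3, 0.1]
gripper_width: 0.0004
```

```bash
python3 -c "
from h import *
go((-195,-1,124),(-174,-1,124),(-150,-1,132),(-133,-1,134))"
```

```text
t 62.35 pos [604.5 -44.6 175.2] fixrot [0.0021 0.0122 0.0032] F [-0.6 -0.3  0.1] w 0.4 qd 0.018
tin [-205.5   -5.3  175.2]
(-195, -1, 124) d [ -5.4  10.  -51.2]
(-174, -1, 124) d [-2.4 20.9  0. ]
(-150, -1, 132) d [-2.7 23.8  8. ]
(-133, -1, 134) d [-1.9 16.9  2. ]
```

Call:
{"api": "send_rows", "payload": {"series": [{"fingers": 0, "slide": [-6, 5, 0], "delta_rot": [0.002, 0.012, 0.003]}, {"fingers": 0, "slide": [0, 2, -20], "delta_rot": [0, 0, 0]}, {"fingers": 0, "slide": [0, 2, -20], "delta_rot": [0, 0, 0]}, {"fingers": 0, "slide": [0, 0, -8], "delta_rot": [0, 0, 0]}, {"fingers": 0, "slide": [0, 0, 0], "delta_rot": [0, 0, 0]}, {"fingers": 0, "slide": [0, 0, 0], "delta_rot": [0, 0, 0]}, {"fingers": 0, "slide": [0, 0, 0], "delta_rot": [0, 0, 0]}, {"fingers": 0, "slide": [0, 0, 0], "delta_rot": [0, 0, 0]}]}}

```text
t: 63.15
eef_pos: [0.6013, -0.0349, 0.1348]
eef_rot: [0.666, 0.746, 0.003, 0.004]
ft_force: [0.1, 1.0, -0.1]
gripper_width: 0.0008
```

```bash
python3 -c "
from h import *
go((-174,-1,124),(-150,-1,132),(-133,-1,134))
im,c=shot('scene','s9.png');cv2.imwrite('pics/s9c.png',cv2.resize(im[130:280,280:480],None,fx=4,fy=4,interpolation=cv2.INTER_CUBIC))"
```

```text
t 63.15 pos [601.3 -34.9 134.8] fixrot [ 0.0016  0.0101 -0.0005] F [ 0.1  1.  -0.1] w 0.8 qd 0.009
tin [-195.5   -3.2  134.8]
(-174, -1, 124) d [ -4.6  21.1 -10.8]
(-150, -1, 132) d [-2.7 23.8  8. ]
(-133, -1, 134) d [-1.9 16.9  2. ]
```

View pics/s9c.png

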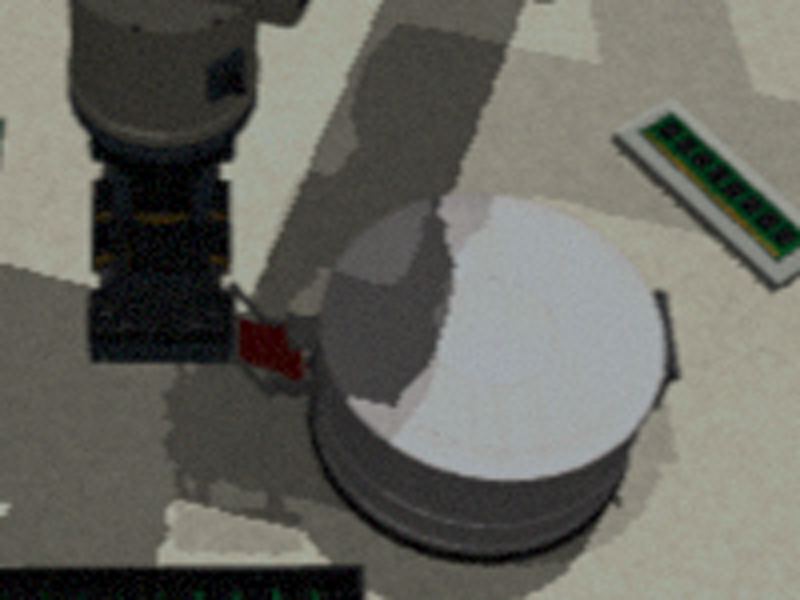

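Call:
{"api": "send_rows", "payload": {"series": [{"fingers": 0, "slide": [-3, 0, -6], "delta_rot": [0.001, 0.01, 0]}, {"fingers": 0, "slide": [0, 0, -4], "delta_rot": [0, 0, 0]}, {"fingers": 0, "slide": [-1, 8, 0], "delta_rot": [0, 0, 0]}, {"fingers": 0, "slide": [-1, 10, 0], "delta_rot": [0, 0, 0]}, {"fingers": 0, "slide": [0, 0, 0], "delta_rot": [0, 0, 0]}, {"fingers": 0, "slide": [0, 0, 0], "delta_rot": [0, 0, 0]}, {"fingers": 0, "slide": [0, 0, 0], "delta_rot": [0, 0, 0]}, {"fingers": 0, "slide": [0, 0, 0], "delta_rot": [0, 0, 0]}]}}

```text
t: 64.0
eef_pos: [0.596, -0.0148, 0.1244]
eef_rot: [0.666, 0.746, -0.0, 0.0]
ft_force: [0.1, -0.1, 0.4]
gripper_width: 0.0004
```

```bash
python3 -c "
from h import *
go((-150,-1,132),(-133,-1,134))"
```

```text
t 64.0 pos [596.  -14.8 124.4] fixrot [ 0.0004 -0.0002 -0.001 ] F [ 0.1 -0.1  0.4] w 0.4 qd 0.002
tin [-174.9   -0.2  124.4]
(-150, -1, 132) d [-2.  24.9  7.6]
(-133, -1, 134) d [-1.9 16.9  2. ]
```

Call:
{"api": "send_rows", "payload": {"series": [{"fingers": 0, "slide": [-0.7, 8, 2], "delta_rot": [0, 0, 0]}, {"fingers": 0, "slide": [-0.7, 8, 2.5], "delta_rot": [0, 0, 0]}, {"fingers": 0, "slide": [-0.7, 8, 2.5], "delta_rot": [0, 0, 0]}, {"fingers": 0, "slide": [-0.7, 8, 1], "delta_rot": [0, 0, 0]}, {"fingers": 0, "slide": [-0.7, 6, 1], "delta_rot": [0, 0, 0]}, {"fingers": 0, "slide": [0, 0, 0], "delta_rot": [0, 0, 0]}, {"fingers": 0, "slide": [0, 0, 0], "delta_rot": [0, 0, 0]}, {"fingers": 0, "slide": [0, 0, 0], "delta_rot": [0, 0, 0]}]}}

```text
t: 64.8
eef_pos: [0.5922, 0.027, 0.1346]
eef_rot: [0.665, 0.747, -0.0, 0.0]
ft_force: [0.3, -0.6, -0.6]
gripper_width: 0.0003
```

```bash
python3 -c "
from h import *
go((-133,-1,134))
im,c=shot('scene','s10.png');cv2.imwrite('pics/s10c.png',cv2.resize(im[130:280,280:480],None,fx=4,fy=4,interpolation=cv2.INTER_CUBIC))"
```

```text
t 64.8 pos [592.2  27.  134.6] fixrot [ 0.0005  0.0005 -0.0014] F [ 0.3 -0.6 -0.6] w 0.3 qd 0.001
tin [-133.    -1.2  134.6]
(-133, -1, 134) d [-0.2 -0.  -0.6]
```

View pics/s10c.png

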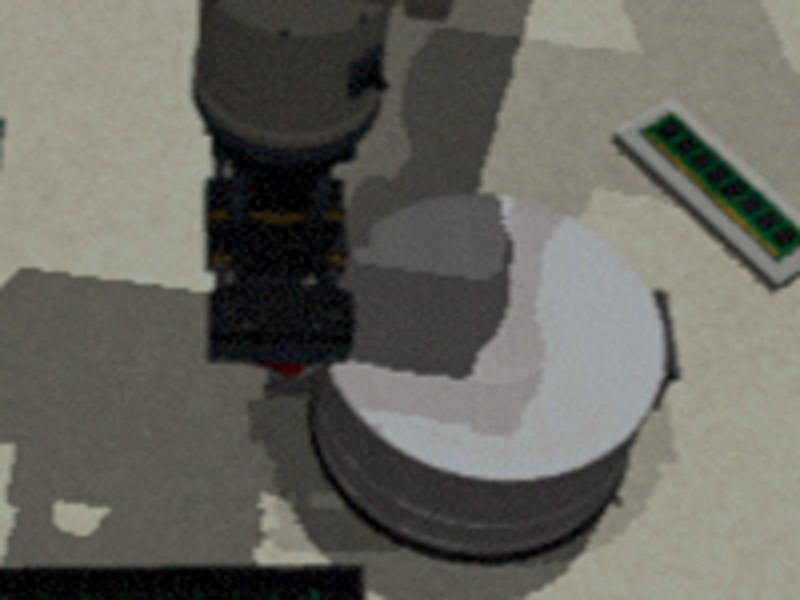

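Call:
{"api": "send_rows", "payload": {"series": [{"fingers": 0, "slide": [2, -15, 10], "delta_rot": [0, 0, 0]}, {"fingers": 0, "slide": [2, -20, 35], "delta_rot": [0, 0, 0]}, {"fingers": 0, "slide": [2, -20, 40], "delta_rot": [0, 0, 0]}, {"fingers": 0, "slide": [2, -15, 40], "delta_rot": [0, 0, 0]}, {"fingers": 0, "slide": [0, 0, 25], "delta_rot": [0, 0, 0]}, {"fingers": 0, "slide": [0, 0, 0], "delta_rot": [0, 0, 0]}, {"fingers": 0, "slide": [0, 0, 0], "delta_rot": [0, 0, 0]}, {"fingers": 0, "slide": [0, 0, 0], "delta_rot": [0, 0, 0]}]}}

```text
t: 65.65
eef_pos: [0.5987, -0.0531, 0.2928]
eef_rot: [0.667, 0.745, -0.001, 0.001]
ft_force: [-0.0, -0.7, -1.5]
gripper_width: 0.0003
```

```bash
python3 -c "
from h import *
go((-205,0,300))
im,c=shot('wrist','w17.png');np.savez('w17.npz',K=c[0],R=c[1],t=c[2])
cv2.imwrite('pics/w17c.png',cv2.resize(im[0:220,210:450],None,fx=2.7,fy=2.7,interpolation=cv2.INTER_CUBIC))
im,c=shot('scene','s11.png');cv2.imwrite('pics/s11c.png',cv2.resize(im[150:280,310:480],None,fx=4.4,fy=4.4,interpolation=cv2.INTER_CUBIC))"
```

```text
t 65.65 pos [598.7 -53.1 292.8] fixrot [ 0.0024 -0.      0.0021] F [-0.  -0.7 -1.5] w 0.3 qd 0.012
tin [-213.3    1.4  292.8]
(-205, 0, 300) d [0.5 8.4 7.2]
```

View pics/w17c.png

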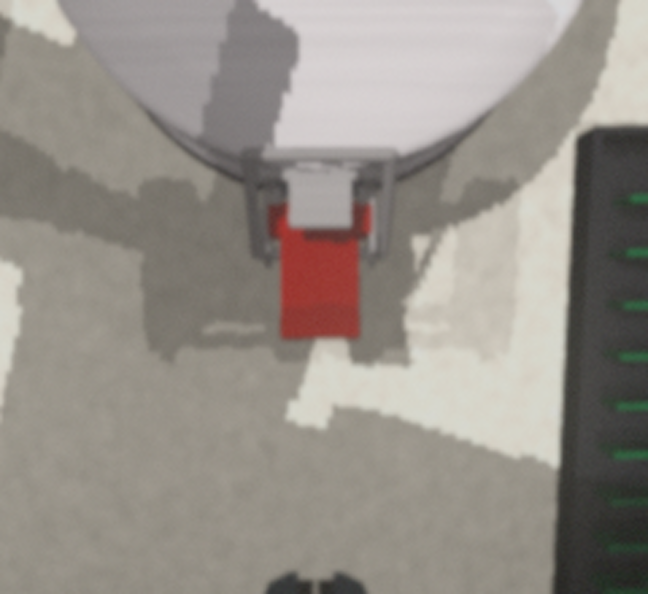

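View pics/s11c.png

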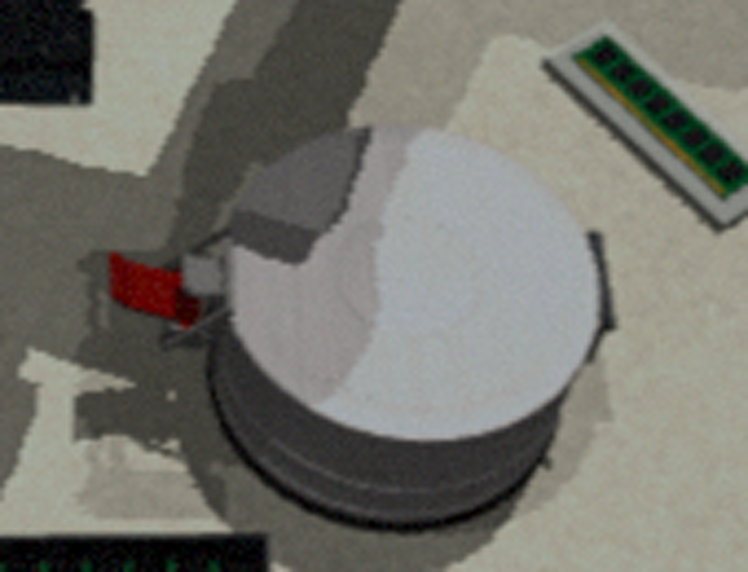

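Call:
{"api": "send_rows", "payload": {"series": [{"fingers": 0, "slide": [0, 0, 0], "delta_rot": [0.119, 0.0136, 0]}, {"fingers": 0, "slide": [0, 0, 0], "delta_rot": [0.119, 0.0136, 0]}, {"fingers": 0, "slide": [0, 0, 0], "delta_rot": [0.119, 0.0136, 0]}, {"fingers": 0, "slide": [0, 0, 0], "delta_rot": [0.119, 0.0136, 0]}, {"fingers": 0, "slide": [0, 0, 0], "delta_rot": [0.119, 0.0136, 0]}, {"fingers": 0, "slide": [0, 0, 0], "delta_rot": [0, 0, 0]}, {"fingers": 0, "slide": [0, 0, 0], "delta_rot": [0, 0, 0]}, {"fingers": 0, "slide": [0, 0, 0], "delta_rot": [0, 0, 0]}]}}

```text
t: 66.55
eef_pos: [0.5972, -0.0497, 0.2872]
eef_rot: [0.633, 0.711, 0.201, -0.23]
ft_force: [0.7, 0.6, -0.4]
gripper_width: 0.0007
```

```bash
cat >> h.py <<'E'
def tl(*T,th=.6):
    o=st(); p=o["eef_pos"]*1000; R=Ro.from_quat(o["eef_rot"]).as_matrix()
    a=np.radians(96.5)/2; Ri=Ro.from_rotvec(-th*np.r_[EY,0])*Ro.from_quat([np.cos(a),np.sin(a),0,0])
    print("fix",(Ri*Ro.from_quat(o["eef_rot"]).inv()).as_rotvec().round(3),"tin",tin(p).round(1))
    X=np.r_[EX,0];Z=np.array([0,0,1])
    for s in (16,-16):
        c=p+R@np.array([s,0,19]); print("corner",s,tin(c).round(1))
    for t in T: q=w(*t); print(t,"d",(q-p).round(1)); p=q
E
python3 -c "
from h import *
tl((-165,-1,150),(-155,-1,122))"
```

```text
t 66.55 pos [597.2 -49.7 287.2] fixrot [-0.6161 -0.0763 -0.0018] F [ 0.7  0.6 -0.4] w 0.7 qd 0.015
fix [-0.02  -0.007 -0.003] tin [-209.8    2.6  287.2]
corner 16 [-185.7    2.7  281. ]
corner -16 [-211.8    2.7  262.4]
(-165, -1, 150) d [  -1.5   44.9 -137.2]
(-155, -1, 122) d [ -1.1   9.9 -28. ]
```

Call:
{"api": "send_rows", "payload": {"series": [{"fingers": 0, "slide": [-0.5, 10, -33], "delta_rot": [-0.02, -0.007, 0]}, {"fingers": 0, "slide": [-0.5, 11, -33], "delta_rot": [0, 0, 0]}, {"fingers": 0, "slide": [-0.5, 11, -33], "delta_rot": [0, 0, 0]}, {"fingers": 0, "slide": [-0.5, 11, -33], "delta_rot": [0, 0, 0]}, {"fingers": 0, "slide": [0, 0, 0], "delta_rot": [0, 0, 0]}, {"fingers": 0, "slide": [0, 0, 0], "delta_rot": [0, 0, 0]}, {"fingers": 0, "slide": [0, 0, 0], "delta_rot": [0, 0, 0]}, {"fingers": 0, "slide": [0, 0, 0], "delta_rot": [0, 0, 0]}]}}

```text
t: 67.35
eef_pos: [0.5971, -0.0018, 0.1591]
eef_rot: [0.632, 0.721, 0.193, -0.211]
ft_force: [-0.4, -0.7, 0.2]
gripper_width: 0.0004
```

```bash
python3 -c "
from h import *
tl((-155,-1,122),(-155.5,-1,101),(-162,-1,68),(-159,-1,53),(-146,-1,45))"
```

```text
t 67.35 pos [597.1  -1.8 159.1] fixrot [-0.5767 -0.0587 -0.0172] F [-0.4 -0.7  0.2] w 0.4 qd 0.018
fix [ 0.019  0.014 -0.014] tin [-162.1   -2.8  159.1]
corner 16 [-138.3   -2.5  152. ]
corner -16 [-165.1   -3.1  134.4]
(-155, -1, 122) d [ -2.6   6.9 -37.1]
(-155.5, -1, 101) d [  0.1  -0.5 -21. ]
(-162, -1, 68) d [  0.7  -6.5 -33. ]
(-159, -1, 53) d [ -0.3   3.  -15. ]
(-146, -1, 45) d [-1.5 12.9 -8. ]
```

Call:
{"api": "send_rows", "payload": {"series": [{"fingers": 0, "slide": [-2.5, 6, -14], "delta_rot": [0.019, 0.014, -0.014]}, {"fingers": 0, "slide": [0, 1, -12], "delta_rot": [0, 0, 0]}, {"fingers": 0, "slide": [0, 0, -10], "delta_rot": [0, 0, 0]}, {"fingers": 0, "slide": [0, 0, -8], "delta_rot": [0, 0, 0]}, {"fingers": 0, "slide": [0, 0, 0], "delta_rot": [0, 0, 0]}, {"fingers": 0, "slide": [0, 0, 0], "delta_rot": [0, 0, 0]}, {"fingers": 0, "slide": [0, 0, 0], "delta_rot": [0, 0, 0]}, {"fingers": 0, "slide": [0, 0, 0], "delta_rot": [0, 0, 0]}]}}

```text
t: 68.15
eef_pos: [0.5962, 0.0029, 0.1132]
eef_rot: [0.637, 0.712, 0.198, -0.218]
ft_force: [0.1, -0.1, -0.7]
gripper_width: 0.0005
```

```bash
python3 -c "
from h import *
tl((-155.5,-1,101),(-162,-1,68),(-159,-1,53),(-146,-1,45))
im,c=shot('scene','s12.png');cv2.imwrite('pics/s12c.png',cv2.resize(im[130:280,280:480],None,fx=4,fy=4,interpolation=cv2.INTER_CUBIC))"
```

```text
t 68.15 pos [596.2   2.9 113.2] fixrot [-0.5944 -0.0635  0.0021] F [ 0.1 -0.1 -0.7] w 0.5 qd 0.002
fix [0.002 0.004 0.003] tin [-157.4   -2.4  113.2]
corner 16 [-133.4   -2.5  106.5]
corner -16 [-159.9   -2.5   88.4]
(-155.5, -1, 101) d [ -1.6   1.7 -12.2]
(-162, -1, 68) d [  0.7  -6.5 -33. ]
(-159, -1, 53) d [ -0.3   3.  -15. ]
(-146, -1, 45) d [-1.5 12.9 -8. ]
```

View pics/s12c.png

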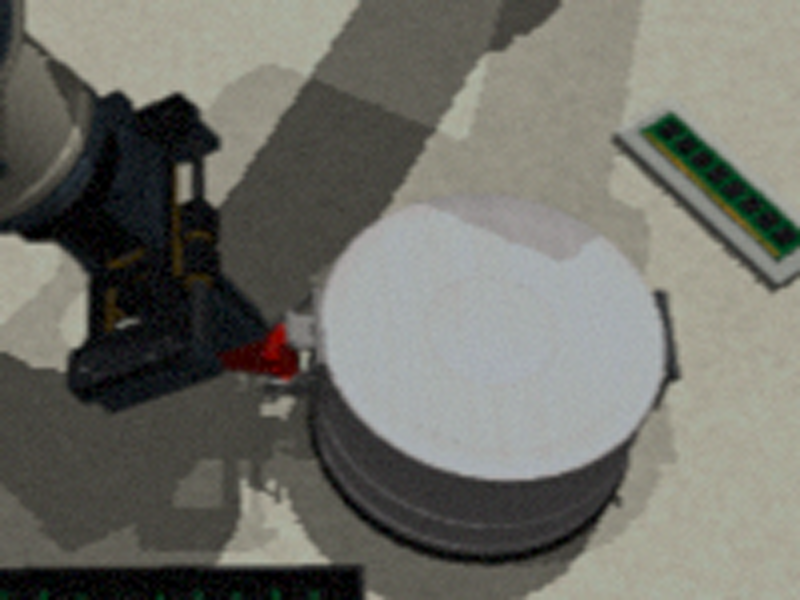

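Call:
{"api": "send_rows", "payload": {"series": [{"fingers": 0, "slide": [-0.5, 1, -6], "delta_rot": [0, 0, 0]}, {"fingers": 0, "slide": [0, 0, -6], "delta_rot": [0, 0, 0]}, {"fingers": 0, "slide": [0, -1, -7], "delta_rot": [0, 0, 0]}, {"fingers": 0, "slide": [0, -2, -8], "delta_rot": [0, 0, 0]}, {"fingers": 0, "slide": [0, 0, 0], "delta_rot": [0, 0, 0]}, {"fingers": 0, "slide": [0, 0, 0], "delta_rot": [0, 0, 0]}, {"fingers": 0, "slide": [0, 0, 0], "delta_rot": [0, 0, 0]}, {"fingers": 0, "slide": [0, 0, 0], "delta_rot": [0, 0, 0]}]}}

```text
t: 69.0
eef_pos: [0.5961, 0.002, 0.084]
eef_rot: [0.637, 0.712, 0.199, -0.219]
ft_force: [-1.4, 0.2, 8.2]
gripper_width: 0.0003
```

```bash
python3 -c "
from h import *
tl((-162,-1,68),(-159,-1,53),(-146,-1,45))
im,c=shot('scene','s13.png');cv2.imwrite('pics/s13c.png',cv2.resize(im[130:280,280:480],None,fx=4,fy=4,interpolation=cv2.INTER_CUBIC))"
```

```text
t 69.0 pos [596.1   2.   84. ] fixrot [-0.5983 -0.0624  0.0017] F [-1.4  0.2  8.2] w 0.3 qd 0.006
fix [-0.002  0.005  0.003] tin [-158.3   -2.2   84. ]
corner 16 [-134.3   -2.3   77.4]
corner -16 [-160.7   -2.3   59.3]
(-162, -1, 68) d [ -0.8  -3.8 -16. ]
(-159, -1, 53) d [ -0.3   3.  -15. ]
(-146, -1, 45) d [-1.5 12.9 -8. ]
```

View pics/s13c.png

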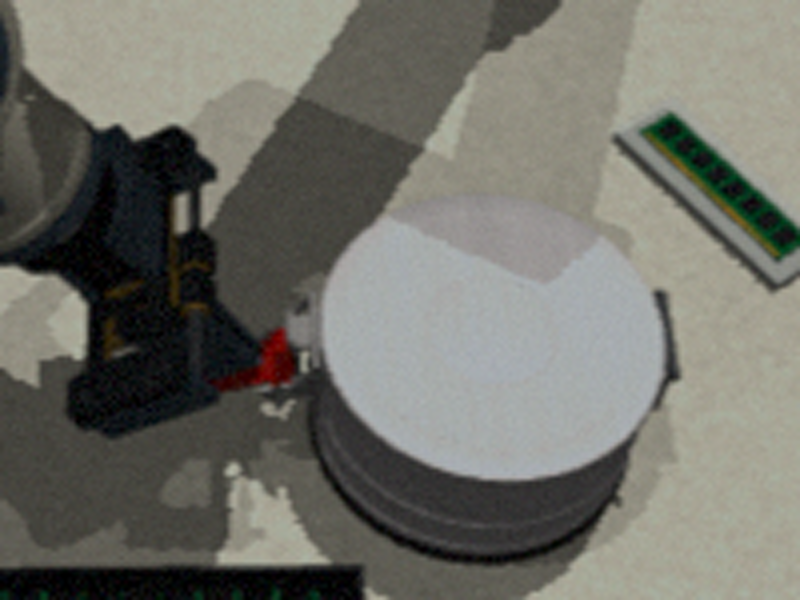

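Call:
{"api": "send_rows", "payload": {"series": [{"fingers": 0, "slide": [-0.3, -2, -6], "delta_rot": [0, 0, 0]}, {"fingers": 0, "slide": [-0.3, -2, -6], "delta_rot": [0, 0, 0]}, {"fingers": 0, "slide": [0, 0, -5], "delta_rot": [0, 0, 0]}, {"fingers": 0, "slide": [0, 0, -5], "delta_rot": [0, 0, 0]}, {"fingers": 0, "slide": [0, 0, 0], "delta_rot": [0, 0, 0]}, {"fingers": 0, "slide": [0, 0, 0], "delta_rot": [0, 0, 0]}, {"fingers": 0, "slide": [0, 0, 0], "delta_rot": [0, 0, 0]}, {"fingers": 0, "slide": [0, 0, 0], "delta_rot": [0, 0, 0]}]}}

```text
t: 69.85
eef_pos: [0.596, -0.0013, 0.0604]
eef_rot: [0.636, 0.711, 0.202, -0.221]
ft_force: [-0.6, -2.0, 7.1]
gripper_width: 0.0003
```

```bash
python3 -c "
from h import *
tl((-159,-1,53),(-146,-1,45))
im,c=shot('scene','s14.png');cv2.imwrite('pics/s14c.png',cv2.resize(im[130:280,280:480],None,fx=4,fy=4,interpolation=cv2.INTER_CUBIC))"
```

```text
t 69.85 pos [596.   -1.3  60.4] fixrot [-0.6046 -0.0612  0.0023] F [-0.6 -2.   7.1] w 0.3 qd 0.005
fix [-0.008  0.006  0.004] tin [-161.6   -1.7   60.4]
corner 16 [-137.6   -1.9   53.9]
corner -16 [-163.8   -1.9   35.7]
(-159, -1, 53) d [-1.   2.5 -7.4]
(-146, -1, 45) d [-1.5 12.9 -8. ]
```

View pics/s14c.png

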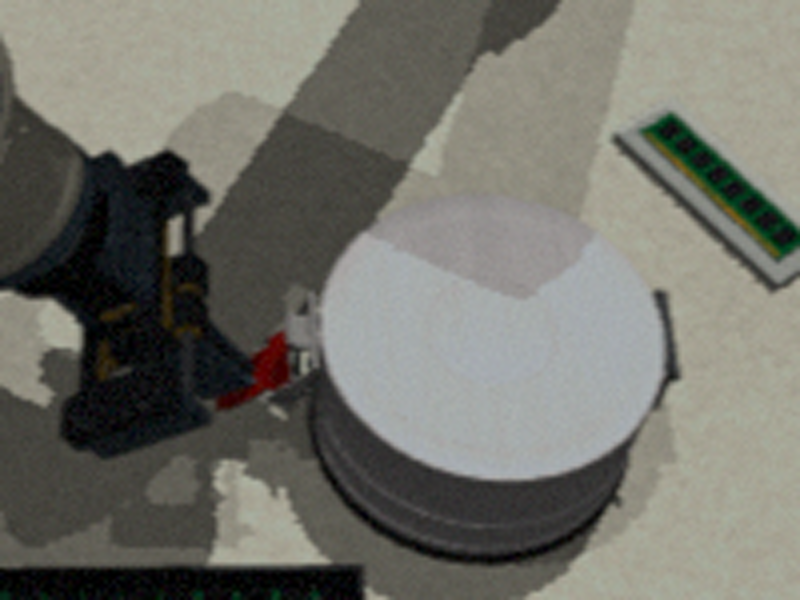

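Call:
{"api": "send_rows", "payload": {"series": [{"fingers": 0, "slide": [-0.3, 1.5, -4], "delta_rot": [0, 0, 0]}, {"fingers": 0, "slide": [-0.3, 2.5, -4], "delta_rot": [0, 0, 0]}, {"fingers": 0, "slide": [-0.4, 4, -3], "delta_rot": [0, 0, 0]}, {"fingers": 0, "slide": [-0.4, 4, -3], "delta_rot": [0, 0, 0]}, {"fingers": 0, "slide": [0, 0, 0], "delta_rot": [0, 0, 0]}, {"fingers": 0, "slide": [0, 0, 0], "delta_rot": [0, 0, 0]}, {"fingers": 0, "slide": [0, 0, 0], "delta_rot": [0, 0, 0]}, {"fingers": 0, "slide": [0, 0, 0], "delta_rot": [0, 0, 0]}]}}

```text
t: 70.7
eef_pos: [0.594, 0.0113, 0.0435]
eef_rot: [0.636, 0.711, 0.202, -0.221]
ft_force: [0.3, -0.1, -0.7]
gripper_width: 0.0005
```

```bash
python3 -c "
from h import *
tl((-146,-1,46))"
```

```text
t 70.7 pos [594.   11.3  43.5] fixrot [-0.6048 -0.0626  0.0026] F [ 0.3 -0.1 -0.7] w 0.5 qd 0.002
fix [-0.008  0.004  0.004] tin [-148.8   -1.2   43.5]
corner 16 [-124.8   -1.4   37.1]
corner -16 [-151.1   -1.3   18.8]
(-146, -1, 46) d [-0.5  2.7  2.5]
```

Call:
{"api": "send_rows", "payload": {"series": [{"fingers": 0, "slide": [-0.3, 3, 1], "delta_rot": [0, 0, 0]}, {"fingers": 0, "slide": [-0.2, 2, 0], "delta_rot": [0, 0, 0]}, {"fingers": 0, "slide": [0, 1, 0], "delta_rot": [0, 0, 0]}, {"fingers": 0, "slide": [0, 0, 0], "delta_rot": [0, 0, 0]}, {"fingers": 0, "slide": [0, 0, 0], "delta_rot": [0, 0, 0]}, {"fingers": 0, "slide": [0, 0, 0], "delta_rot": [0, 0, 0]}, {"fingers": 0, "slide": [0, 0, 0], "delta_rot": [0, 0, 0]}, {"fingers": 0, "slide": [0, 0, 0], "delta_rot": [0, 0, 0]}]}}

```text
t: 71.5
eef_pos: [0.594, 0.0144, 0.0447]
eef_rot: [0.637, 0.712, 0.2, -0.218]
ft_force: [-0.6, -2.5, 0.0]
gripper_width: 0.0006
```

```bash
python3 -c "
from h import *
tl((-175,-1,48),(-215,-1,90),(-215,-1,290))"
```

```text
t 71.5 pos [594.   14.4  44.7] fixrot [-0.5982 -0.06    0.0021] F [-0.6 -2.5  0. ] w 0.6 qd 0.002
fix [-0.002  0.007  0.004] tin [-145.7   -1.5   44.7]
corner 16 [-121.8   -1.7   38.1]
corner -16 [-148.1   -1.7   20. ]
(-175, -1, 48) d [  2.8 -29.2   3.3]
(-215, -1, 90) d [  4.5 -39.7  42. ]
(-215, -1, 290) d [  0.   0. 200.]
```

Call:
{"api": "send_rows", "payload": {"series": [{"fingers": 0, "slide": [1.5, -15, 1], "delta_rot": [0, 0, 0]}, {"fingers": 0, "slide": [2, -25, 5], "delta_rot": [0, 0, 0]}, {"fingers": 0, "slide": [2, -25, 25], "delta_rot": [0, 0, 0]}, {"fingers": 0, "slide": [0, -5, 45], "delta_rot": [-0.1, -0.012, 0]}, {"fingers": 0, "slide": [0, 0, 45], "delta_rot": [-0.119, -0.0136, 0]}, {"fingers": 0, "slide": [0, 0, 45], "delta_rot": [-0.119, -0.0136, 0]}, {"fingers": 0, "slide": [0, 0, 45], "delta_rot": [-0.119, -0.0136, 0]}, {"fingers": 0, "slide": [0, 0, 30], "delta_rot": [-0.119, -0.0136, 0]}]}}

```text
t: 72.3
eef_pos: [0.5983, -0.0679, 0.2914]
eef_rot: [0.672, 0.74, 0.005, 0.001]
ft_force: [0.8, 0.6, -0.8]
gripper_width: 0.0006
```

Call:
{"api": "send_rows", "payload": {"series": [{"fingers": 0, "slide": [0, 0, 10], "delta_rot": [0, 0, 0]}, {"fingers": 0, "slide": [0, 0, 0], "delta_rot": [0, 0, 0]}, {"fingers": 0, "slide": [0, 0, 0], "delta_rot": [0, 0, 0]}, {"fingers": 0, "slide": [0, 0, 0], "delta_rot": [0, 0, 0]}, {"fingers": 0, "slide": [0, 0, 0], "delta_rot": [0, 0, 0]}, {"fingers": 0, "slide": [0, 0, 0], "delta_rot": [0, 0, 0]}, {"fingers": 0, "slide": [0, 0, 0], "delta_rot": [0, 0, 0]}, {"fingers": 0, "slide": [0, 0, 0], "delta_rot": [0, 0, 0]}]}}

```text
t: 73.1
eef_pos: [0.5977, -0.0701, 0.3003]
eef_rot: [0.673, 0.739, 0.005, -0.002]
ft_force: [-0.1, 0.4, -1.0]
gripper_width: 0.0007
```

```bash
python3 -c "
from h import *
go((-205,0,300))
im,c=shot('wrist','w18.png')
cv2.imwrite('pics/w18c.png',cv2.resize(im[0:220,190:470],None,fx=2.7,fy=2.7,interpolation=cv2.INTER_CUBIC))
im,c=shot('scene','s15.png');cv2.imwrite('pics/s15c.png',cv2.resize(im[150:280,310:480],None,fx=4.4,fy=4.4,interpolation=cv2.INTER_CUBIC))"
```

```text
t 73.1 pos [597.7 -70.1 300.3] fixrot [-0.0102  0.0046  0.0196] F [-0.1  0.4 -1. ] w 0.7 qd 0.007
tin [-230.1    4.4  300.3]
(-205, 0, 300) d [ 1.5 25.4 -0.3]
```

View pics/w18c.png

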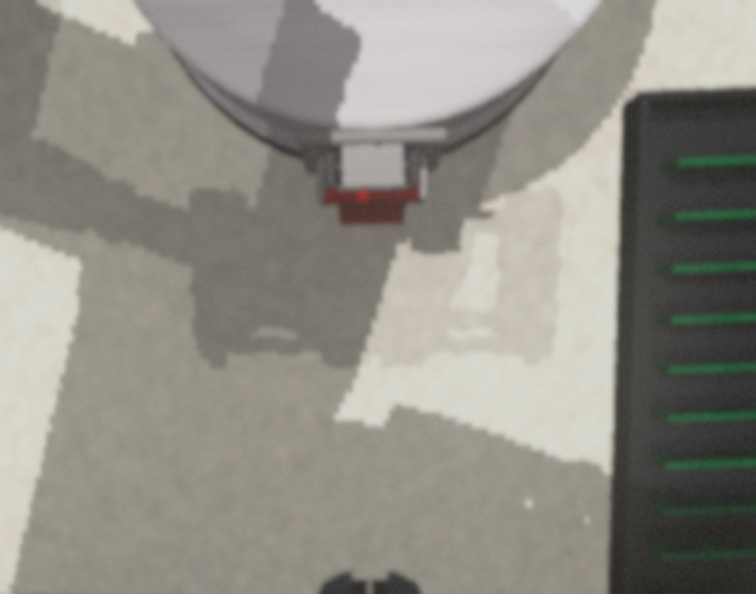

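View pics/s15c.png

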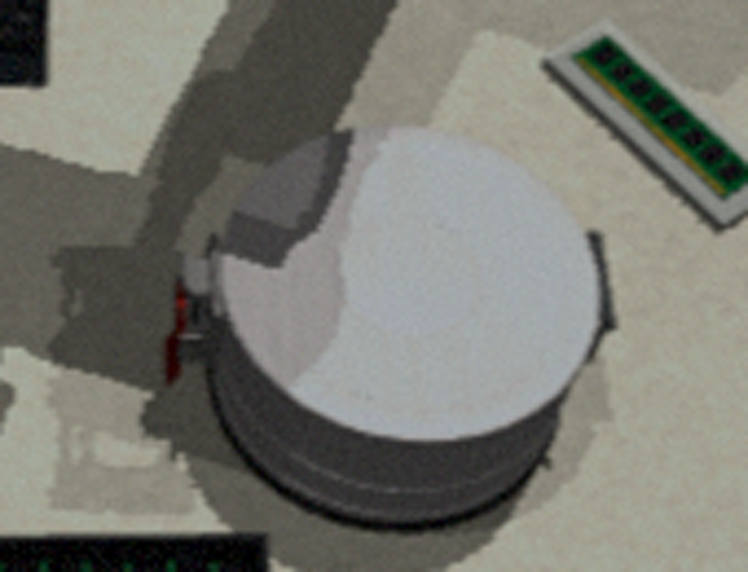

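View pics/s15.png

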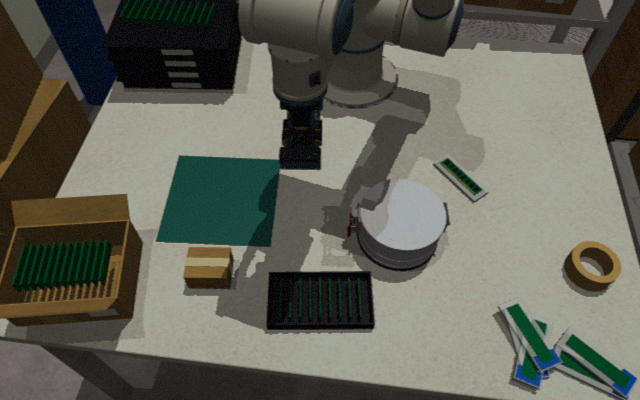

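```bash
python3 -c "
from h import *
c=cam('wrist')
for n,u,z in (('bar',(388,135),.102),('barL',(332,135),.102),('barR',(445,134),.102),('keepEnd',(373,187),.102),('levend',(372,221),.02),('lidedge',(388,124),.105)):
    print(n,tin(onz(c,np.array(u)/2.7+[190,0],z)*1000).round(1))
a=cv2.imread('pics/scene0.png');b=cv2.imread('pics/s15.png')
t0=cv2.imread('pics/top0.png');t1=manip.snapshot('top');cv2.imwrite('pics/tend.png',t1)
for n,x0,x1,y0,y1 in (('tray',255,360,105,175),('carton',385,440,130,175),('pack',145,205,270,335)):
    A=cv2.cvtColor(t0,6)[y0:y1,x0:x1].astype(np.float32);B=cv2.cvtColor(t1,6)[y0:y1,x0:x1].astype(np.float32)
    print(n,cv2.phaseCorrelate(A,B,cv2.createHanningWindow(A.shape[::-1],5)))
"
```

```text
bar [-103.4   -6.4  102. ]
barL [-103.    13.9  102. ]
barR [-103.4  -27.1  102. ]
keepEnd [-121.    -0.7  102. ]
levend [-126.4   -1.    20. ]
lidedge [-100.2   -6.4  105. ]
tray ((-0.7016182929861685, -0.19765763363477618), 0.17174587585798506)
carton ((0.12333221992176036, 1.8318386439128957), 0.2760036457909478)
pack ((-0.07635727741248033, -0.01632495485817742), 0.8640512523827729)
```

View pics/tend.png

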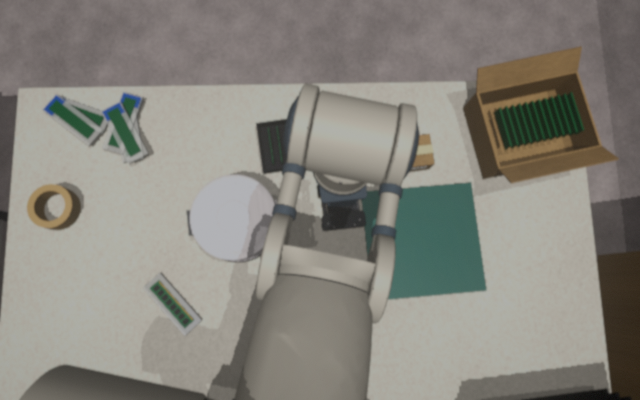

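Call:
{"api": "send_rows", "payload": {"series": [{"fingers": 0, "slide": [0, 5, -35], "delta_rot": [-0.01, 0.005, 0.02]}, {"fingers": 0, "slide": [0, 5, -35], "delta_rot": [0, 0, 0]}, {"fingers": 0, "slide": [0, 5, -30], "delta_rot": [0, 0, 0]}, {"fingers": 0, "slide": [0, 0, 0], "delta_rot": [0, 0, 0]}, {"fingers": 0, "slide": [0, 0, 0], "delta_rot": [0, 0, 0]}, {"fingers": 0, "slide": [0, 0, 0], "delta_rot": [0, 0, 0]}, {"fingers": 0, "slide": [0, 0, 0], "delta_rot": [0, 0, 0]}, {"fingers": 0, "slide": [0, 0, 0], "delta_rot": [0, 0, 0]}]}}

```text
t: 74.05
eef_pos: [0.6009, -0.0553, 0.2047]
eef_rot: [0.665, 0.747, 0.003, 0.005]
ft_force: [-0.1, 0.6, -0.5]
gripper_width: 0.0005
```

```bash
python3 -c "
from h import *
go((-205,0,300))
im,c=shot('wrist','w19.png');np.savez('w19.npz',K=c[0],R=c[1],t=c[2])
u=proj(c,w(-110,0,103)/1000);print(u);y=int(u[1]);x=int(u[0])
y0=max(0,y-60);print(x-80,y0)
cv2.imwrite('pics/w19c.png',cv2.resize(im[y0:y+60,x-80:x+80],None,fx=5,fy=5,interpolation=cv2.INTER_CUBIC))
im=cv2.imread('pics/s15.png');cv2.imwrite('pics/s15d.png',cv2.resize(im[190:250,335:395],None,fx=9,fy=9,interpolation=cv2.INTER_CUBIC))"
```

```text
t 74.05 pos [600.9 -55.3 204.7] fixrot [ 0.0028  0.0108 -0.0019] F [-0.1  0.6 -0.5] w 0.5 qd 0.013
tin [-215.8   -0.5  204.7]
(-205, 0, 300) d [-1.7 10.7 95.3]
[324.67131904  55.38007098]
244 0
```

View pics/w19c.png

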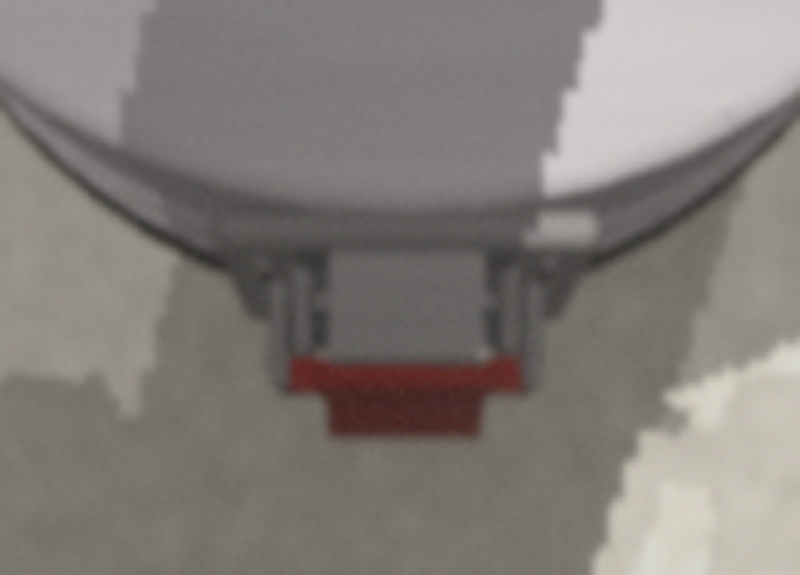

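View pics/s15d.png

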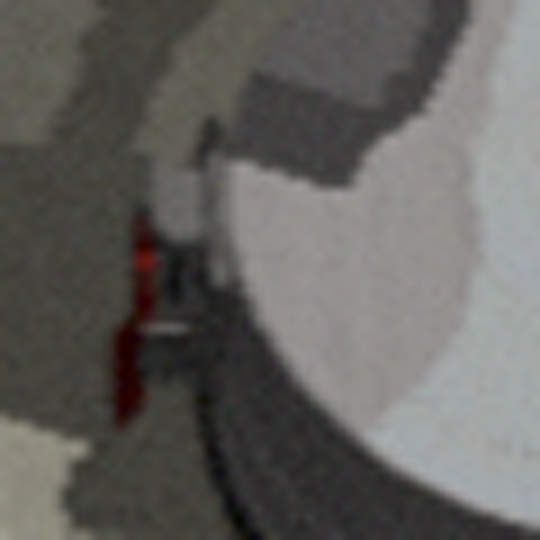

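```bash
python3 -c "
from h import *
t0=cv2.imread('pics/scene0.png');t1=manip.snapshot('scene')
for n,x0,x1,y0,y1 in (('tray',262,380,265,332),('carton',178,240,240,295)):
    A=cv2.cvtColor(t0,6)[y0:y1,x0:x1].astype(np.float32);B=cv2.cvtColor(t1,6)[y0:y1,x0:x1].astype(np.float32)
    print(n,cv2.phaseCorrelate(A,B,cv2.createHanningWindow(A.shape[::-1],5)))
b,_=blobs(t1,(0,120,50),(6,255,255),5);print([x for x in b if 320<x[0][0]<380])
st();manip.job_done()"
```

```text
tray ((0.07941985531273588, 0.10558103674789976), 0.5854501156895249)
carton ((-0.017033829279782253, -0.05261080205126234), 0.9856051690876484)
[]
t 74.15 pos [600.8 -55.3 204.5] fixrot [ 0.0027  0.0106 -0.0019] F [-0.4  0.2  0.1] w 0.2 qd 0.009
the job is handed in; nothing more can be done
```

I handed the job in at about 74 s with the tin packed, shut and latched.

**What I did:** I stood the blue canister in the middle of the tin and the four orange ones side by side around it on the latch side. One had been set down about 4 mm from the blue canister, so I moved it in. Then I swung the lid shut, pushed the bail over, and pressed the lever down past centre.

**What the last checks showed:**
- **Canisters:** before the lid closed, every one stood upright. Centre distances between the blue one and its neighbours, and between adjacent ones, were about 60 to 63 mm. The canisters are 60 mm across, so the gaps are 0 to 3 mm.
- **Lid:** when the fingers pressed it shut, its top was at 105 mm, as the text says.
- **Lever:** it moved up to 8 N against the fingers, then the force dropped to zero as it went over centre. It stopped with its face within a millimetre of the shut position and stayed there after I backed away.
- **Tray, carton and pack:** image comparison showed no shift. Only the top view of the tray and carton was unusable, because the arm was in the way. The scene camera showed less than about 0.1 pixel for both.

**What disagreed:**
- **Crossbar:** it lies in the keeper between the lid edge and the lip, but against the lid edge, about 5 mm inward of the keeper point as I read it from the pictures.
- **Keeper position:** its outer end measured about 121 mm from the tin's centre, so I took the 225 mm in the text as the distance to that end, not to the crossbar's place.
- **Last colour check:** a search for the red lever in the final scene picture found nothing. My evidence for the lever is the earlier pictures and the contact reading.

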